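# Line up the soil tin and key the viewer's interlock

### The job

First turn the blue-lidded soil tin on its turntable until its paper label (and the orange stripe on its lid) faces the black reading lens beside it. Then take the red-handled tongue key out of its grey dock and push its steel tongue straight into the slot of the yellow interlock switch head on the sloping console, fully home until its black collar is flush with the yellow face; don't ram it. Let go and leave it there, the tin still lined up and the other things on the bench left where they are.

Things in the scene. Friction and masses are not known exactly. Their poses are not given: they have to be found in the camera images.
- console: Fixed grey and white interlock console, footprint 165 x 160 mm, its white panel sloping down towards its front (-x side). Origin on the bench, straight below the nominal slot mouth (150 mm above it). Placement and yaw vary. Do not ram the key against it (a contact force over 60 N fails).
- switch: Black switch housing fixed on the console panel, tilted 35 degrees. Origin at the nominal slot mouth, in the plane of the yellow head's face; z points straight out of the slot (up and to the console's front, 35 degrees from vertical), y is level, across the slot's thin side, x points up the slope along the slot's long side. The head on it floats along y: see slot_nominal.
- slot_nominal (a point): Same point as the switch origin. The yellow head (60 mm along x, 60 along y, 46 deep) has a 29 x 9 mm slot with a 1.5 mm bevel. The head starts up to 12 mm to either side of this point along the switch y (not reported: see its offset on the black housing, or feel for the slot). It stays put under sideways forces below 6 N and slides under larger ones; fixed along x and z.
- cam (a joint): Red cam inside the slot, value in m: 0 at rest with its top 27 mm below the face, grows as the tongue pushes it in against about 4 N of friction; it stays where it is left, without springing back. A fully home tongue brings it to 0.013.
- key: Loose tongue key, 112 mm long, about 0.14 kg. Origin at the centre of the collar's underside; z from tongue to handle, x along the tongue's width, y across its thickness. Black collar 44 x 30 mm, 0 to 8 mm above the origin; red handle 34 mm along x, 18 along y (grip across y), 8 to 72 mm above it. Starts upright in the dock. Home when its origin is at the slot mouth; a half turn about z is equal.
- key_tip (a point): Tip of the key's steel tongue, 40 mm below the key's origin. The tongue is 26 mm wide (x) and 6 mm thick (y); its last 6 mm narrow to 22 x 4.5 mm.
- dock: Fixed grey dock block for the key, 75 x 70 x 50 mm high on a 110 x 100 mm foot 6 mm thick. Origin under its centre on the bench; the pocket is at its centre, long side along its x; the collar rests on its top.
- station: Fixed white turntable station, plate 150 x 210 x 12 mm. Origin on the bench below the turntable axis (upright). The reading lens lies in its +y direction. Yaw varies.
- lens (a point): Front glass of the black reading lens barrel (38 mm diameter, top 65 mm above the bench), on the station's +y side, 75 mm from the turntable axis.
- tin_lid (a point): Centre of the top of the blue lid, 86 mm above the bench, on the turntable axis. The lid is 100 mm in diameter, too wide to grip: turn it with a fingertip on its flat top near the edge, or on its side. The tin cannot be lifted off or tipped.
- tin_label (a point): Middle of the paper label on the tin's side, 50 mm from the axis. An orange stripe on the lid runs from near the lid's centre out to the edge above it.
- tin (a joint): Angle of the tin, rad, counter-clockwise positive seen from above; 0 when the label faces the lens. Starts between 0.7 and 1.6. Turns stiffly (0.06 N m) and stays where it is left.
- petri_dish: Closed glass dish, 90 mm diameter, 14 mm high. Leave alone. Origin under its centre.
- slide_box: Wooden slide box, 85 x 50 x 30 mm. Leave alone. Origin under its centre.
- amber_bottle: Amber bottle, 60 mm diameter, 130 mm high. Leave alone. Origin under its centre.
- beaker: White cup, 72 mm diameter, 85 mm high. Leave alone. Origin under its centre.
- spare_tin: Green-lidded tin, 100 mm diameter, 70 mm high. Leave alone. Origin under its centre.
- brush: Hand brush lying on the bench. Leave alone. Origin on the bench under it.
- sample_jar: Clear jar with white cap, 68 mm diameter, 85 mm high. Leave alone. Origin under its centre.

How it is judged:
By the outcome, as a careful person would: the job done as asked, in the order asked, and still so for the second after the job is handed in, with the robot touching nothing.
It also fails if it takes over 72 s, if anything falls off the work surface, if the arm or the gripper's body presses on something with over 40 N, if the wrist force passes 120 N, or if a joint passes its speed limit or range.

### The arm

A 7-joint arm with a two-finger parallel gripper is mounted at the origin on the work surface. World frame = base frame: x ahead of the robot, y to its left, z up, the work surface at z = 0. Lengths are in m, angles in rad, forces in N, time in s.
With the tool pointing down it reaches from about 0.4 to 0.75 m from the base axis. Payload 19.5 kg.
Tool frame: the origin (TCP) lies on the centre line of the jaws, within the pads' length; the fingertips stand 22 mm ahead of it and the grasp point (between the pads) lies 3 mm ahead of it; y points along the fingers, x is the direction in which the jaws open and shut, and the axes are right-handed (so a half turn about y gives the same grasp; the last joint's range is limited). The gripper opens to 85 mm and grips with 20 to 120 N. Pads are 22 mm wide; open, the fingers measure 114 mm over their backs; the gripper's body (76 mm by 85 mm) begins 54 mm behind the grasp point. The pads swing forward as they close: fully open they stand 13 mm farther back than shut.
Start: joints at [-1.289, 0.707, -0.028, 1.485, 0.022, 0.951, -0.075], TCP at [0.183, 0.545, 0.221] pointing down, gripper open.
Joint ranges: [-2.71, 2.71], [-0.32, 2.16], [-1.57, 1.52], [0, 2.45], [-1.46, 4.6], [0, 2.02], [-2.83, 2.83]. Speed limits (rad/s): [1.89, 1.89, 2.57, 2.57, 3.01, 3.01, 3.01].

### API

Orientations are given as a rotation vector (axis times angle).
In Python, from rig import r gives the robot as it stands. The module is installed in compiled form; this text tells all that it offers.
- The arm moves only by the tool play_rows, never from a script. Its argument "deltas" is a list of rows, each an object with "jaw": the gripper command: -1 is fully open, 1 is shut, values between are in proportion; "xyz": the shift along the tool's x, y, z each as a share of 0.5 m, from -1 to 1, a list of three; "spin": the turn about the tool's y as a share of 180 degrees, from -1 to 1. In form: [{"jaw": jaw, "xyz": [tx, ty, tz], "spin": spin}, ...]. A call has 1 to 5 rows; each row shifts and turns the commanded pose from where the row before left it, along the tool's axes as they then stand; what a row does not reach is not made up. A row lasts 1/12 s, in which the tool goes at most 41.7 mm and 7.16 degrees, less where a joint would pass 70% of its speed; a pose out of reach is approached as far as the arm can. A call with a number of a shift or a turn outside -1 to 1 is refused whole. A call with a gripper value outside its range is refused whole. The fingers move at their own pace and stop on an object; the grip force is fixed at half the most. Time passes only in rows, so rows that do not move let the fingers close. It gives the time, the measured TCP pose, the force and the opening at its end, in the units of the state.
- r.read_state(): the state, without advancing time (a new reading comes with each control period).
- r.camera(name): name is "scene" or "top"; returns the picture (480x640x3 uint8, red, green, blue); there is no depth.
- r.camera_info(name): a dict with "mtx" (3x3 intrinsics, pixels), "origin" and "orientation" of the camera in the world. Camera axes: x right, y down, z forward; pixel columns grow to the right and rows downward; lengths in m; the calibration is good to about 2 mm. A picture is of the moment at which its call begins. camera_info takes no time and is no camera call.
- r.finish_job(): hands the job in, once; it reports no verdict.
The state is a dict: "time": time; "joints": joint angles; "joint_velocities": joint speeds; "joint_torque": joint torques, N m; "tcp_pos": TCP position; "eef_rot": TCP orientation; "ft_force": force on the tool from outside, world axes, zero at the start; "wrist_torque": the same for the moment, N m; "finger_gap": finger opening in m.
Only numpy, scipy, OpenCV 4.12 (cv2) and the standard library are available. Lean on these libraries where they do the work, as an engineer would, in place of code of your own. Each camera call takes 0.05 s, during which the arm holds its last target.

## Working session

There is one attempt and no reset: what is moved stays moved. The work goes in short steps, Python scripts to look and compute and a tool call to move; the robot and the scene stay as the last step left them, time stands still between calls to the robot, and variables do not carry over. Pictures are saved under pics/ and viewed, and the job is handed in when it is done.

Besides the shell and the picture viewer there is one more tool, called by a JSON object that holds its "api" and its "payload", one argument or row to a line. play_rows: Moves the arm, as the interface text tells. Shift numbers are shares of 0.5 m and turn numbers shares of 180 degrees, none past 1 either way. Its arguments: {"type":"object","properties":{"deltas":{"type":"array","items":{"type":"object","properties":{"jaw":{"type":"number"},"xyz":{"type":"array","items":{"type":"number"}},"spin":{"type":"number"}}}}},"required":["deltas"]}

```bash
mkdir -p pics; python3 - <<'E'
from rig import r
import cv2
s=r.read_state()
for k,v in s.items(): print(k,v)
for n in("scene","top"):
    cv2.imwrite(f"pics/{n}0.png",r.camera(n)[:,:,::-1]); print(r.camera_info(n))
E
```

```text
time 0.0
joints [-1.28865399  0.70706286 -0.02761202  1.48500494  0.02199266  0.95089884
 -0.07550355]
joint_velocities [ 0.00098125  0.00015528 -0.00111842 -0.00261042 -0.00101627  0.00062846
  0.00093024]
joint_torque [ 2.92883369e-04 -8.83214021e+01  1.23465233e+00 -2.36155987e+01
  1.68876123e-02  6.82720245e-03  2.07943827e-06]
tcp_pos [0.1828856  0.54484842 0.22024916]
eef_rot [-1.34584932 -0.96679115  0.96820155]
ft_force [ 0.10769082 -0.72965695 -0.10390112]
wrist_torque [ 0.02108073 -0.0582307  -0.02242232]
finger_gap 0.0854988048532466
{'mtx': array([[436.41492153,   0.        , 324.78294183],
       [  0.        , 436.41492153, 247.13329774],
       [  0.        ,   0.        ,   1.        ]]), 'origin': array([ 1.15461809, -0.28032252,  0.85879172]), 'orientation': array([-2.03556351, -1.39161994,  0.5697741 ])}
{'mtx': array([[599.64368973,   0.        , 320.7663718 ],
       [  0.        , 599.64368973, 246.14462221],
       [  0.        ,   0.        ,   1.        ]]), 'origin': array([ 0.39060971, -0.01237559,  1.57598694]), 'orientation': array([-2.1984641 ,  2.15642379, -0.09767852])}
```

View pics/scene0.png

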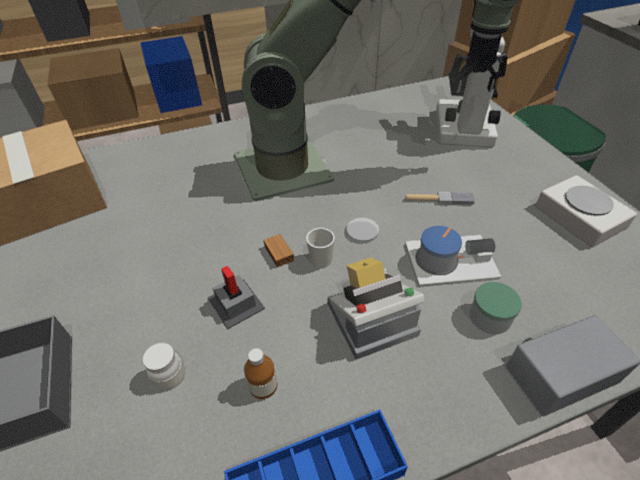

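View pics/top0.png

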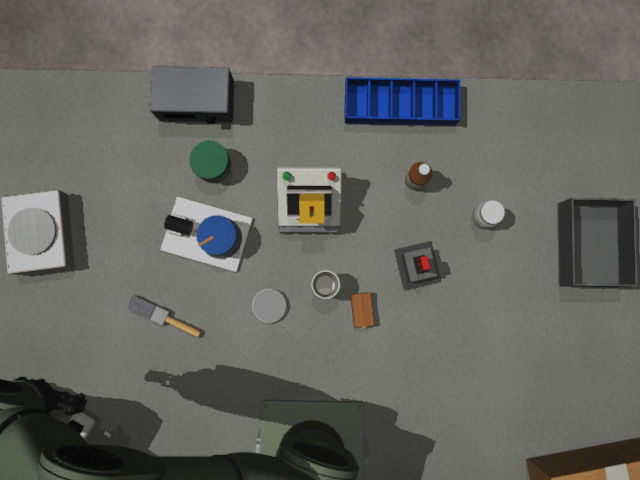

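```bash
cat > h.py <<'E'
import numpy as np,cv2
from scipy.spatial.transform import Rotation as R
from rig import r
def cam(n):
    i=r.camera_info(n); return i['mtx'],np.array(i['origin']),R.from_rotvec(i['orientation']).as_matrix()
def ray(n,u,v,z):
    K,o,M=cam(n); d=M@np.linalg.inv(K)@np.array([u,v,1.]); return o+d*(z-o[2])/d[2]
def proj(n,p):
    K,o,M=cam(n); q=K@(M.T@(np.asarray(p,float)-o)); return q[:2]/q[2]
def crop(n,im,box,s,f):
    x0,y0,x1,y1=box; c=cv2.resize(im[y0:y1,x0:x1,::-1],None,fx=s,fy=s,interpolation=cv2.INTER_CUBIC)
    for k in range(x0,x1,10):
        cv2.putText(c,str(k),(int((k-x0)*s),8),0,.3,(255,255,255),1); cv2.line(c,(int((k-x0)*s),10),(int((k-x0)*s),14),(255,255,255),1)
    for k in range(y0,y1,10):
        cv2.putText(c,str(k),(0,int((k-y0)*s)+4),0,.3,(255,255,255),1)
    cv2.imwrite("pics/"+f,c)
E
python3 - <<'E'
from h import *
s=r.read_state(); print(R.from_rotvec(s['eef_rot']).as_matrix().round(3))
t=r.camera("top"); c=r.camera("scene")
crop("top",t,(150,190,260,280),7,"a1.png")
crop("top",t,(265,155,355,245),6,"a2.png")
crop("top",t,(390,235,450,295),9,"a3.png")
crop("scene",c,(320,250,440,350),6,"a4.png")
crop("scene",c,(400,210,510,290),7,"a5.png")
crop("scene",c,(200,255,270,325),8,"a6.png")
E
```

```text
[[ 0.318 -0.    -0.948]
 [ 0.948 -0.001  0.318]
 [-0.001 -1.    -0.   ]]
```

View pics/a1.png

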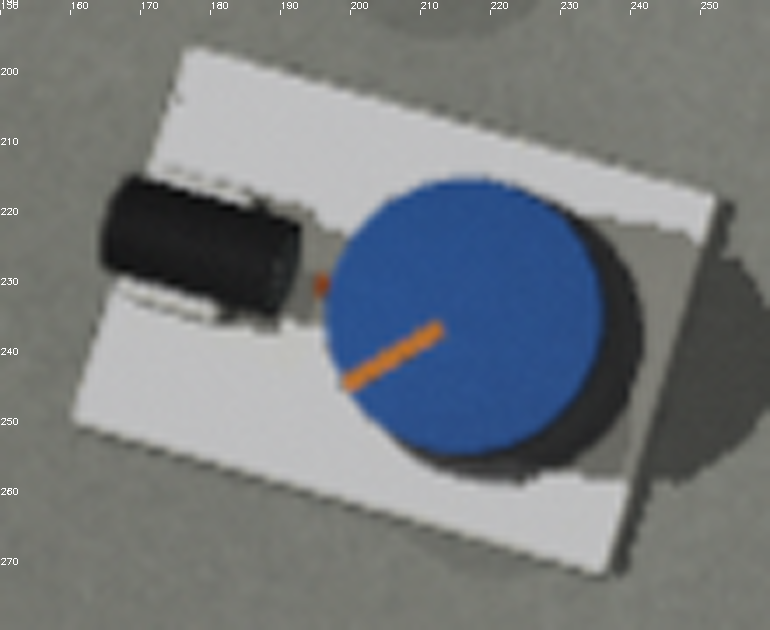

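View pics/a2.png

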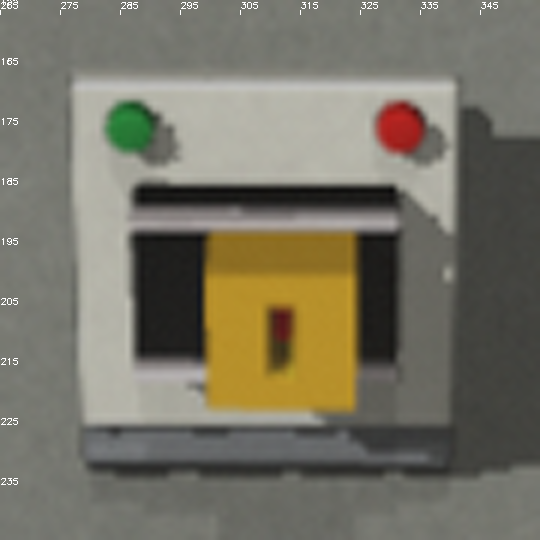

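View pics/a3.png

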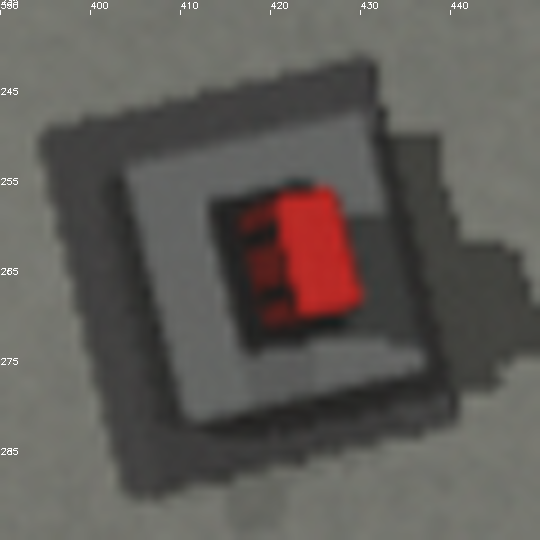

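View pics/a4.png

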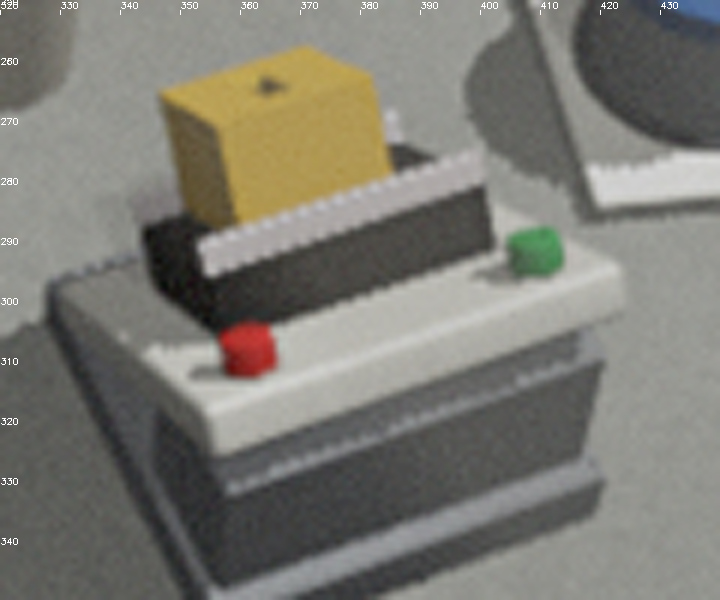

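View pics/a5.png

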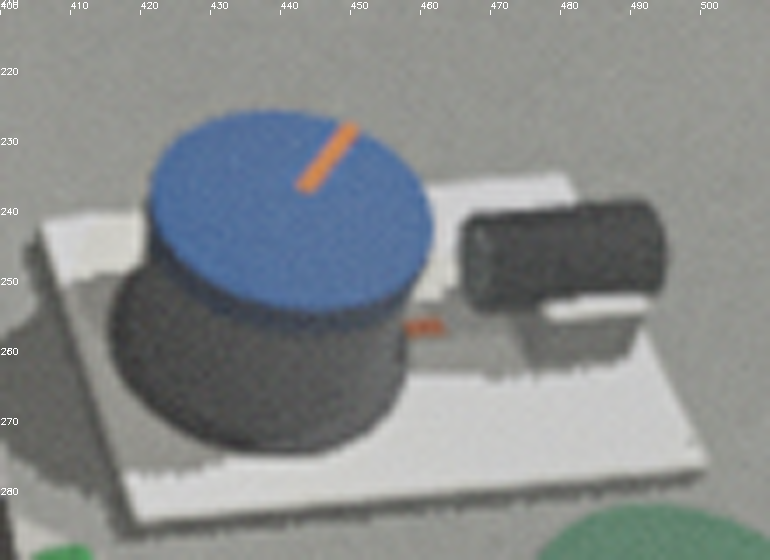

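View pics/a6.png

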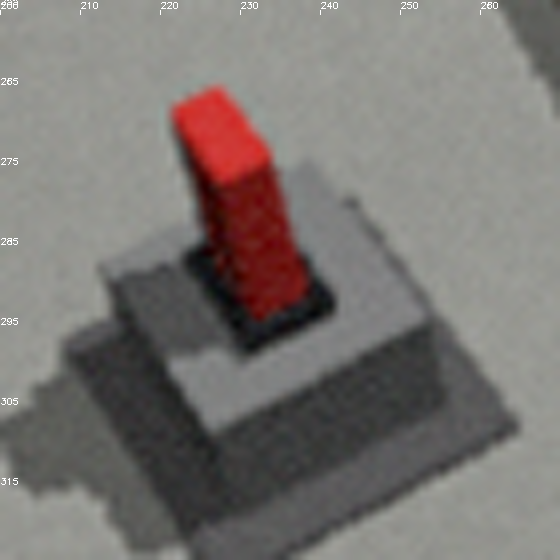

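```bash
cat > fit.py <<'E'
from h import *
from scipy.optimize import least_squares
t=np.radians(35)
def fitrect(obs,pts,x0,names='xyy'):
    def f(p):
        c,s=np.cos(p[2]),np.sin(p[2]); M=np.array([[c,-s,0],[s,c,0],[0,0,1]])
        return np.concatenate([proj(n,M@q+[p[0],p[1],0])-uv for n,uv,q in zip(*obs,pts)])
    o=least_squares(f,x0); return o.x,f(o.x).reshape(-1,2)
T=lambda a,b,s: lambda l:[(a+x/s,b+y/s) for x,y in l]
# station plate: extents 150(x) x 210(y)? corners; top z .012
a1=T(150,190,7)
for u in a1([(185,47),(718,197),(605,577),(72,420)]): print('plate',ray('top',*u,.012).round(4))
lid=ray('top',150+464/7,190+316.5/7,.086);print('lid',lid)
lens=ray('top',150+292/7,190+255/7,.046);
a5=T(400,210,7)
print('lid scene',ray('scene',400+291/7,210+211/7,.086))
for u in a1([(440,328),(347,384)]):
    p=ray('top',*u,.086);print('stripe',p, np.degrees(np.arctan2(*(p-lid)[[1,0]])))
for u in a5([(308,190),(350,127)]):
    p=ray('scene',*u,.086);print('stripe s',p,np.degrees(np.arctan2(*(p-lid)[[1,0]])))
# dock
a3=T(390,235,9)
P=[ray('top',*u,.05) for u in a3([(125,162),(370,108),(438,360),(190,425)])]; print('dock',np.round(P,4),np.mean(P,0))
P=[ray('top',*u,.122) for u in a3([(277,192),(332,188),(362,300),(300,322)])]; print('key',np.round(P,4),np.mean(P,0))
a6=T(200,255,8)
P=[ray('scene',*u,.122) for u in a6([(173,108),(220,86),(272,157),(224,183)])]; print('key s',np.round(P,4),np.mean(P,0))
P=[ray('scene',*u,.05) for u in a6([(98,268),(308,160),(438,318),(212,438)])]; print('dock s',np.round(P,4),np.mean(P,0))
# head
a2=T(265,155,6);a4=T(320,250,6)
def head(a,b): # face pts in frame at mouth
    return np.array([a*np.cos(t),b,.15+a*np.sin(t)])
uvs=a2([(205,275),(357,275),(205,410),(357,410)])+a4([(373,75),(220,128),(308,45),(160,95),(268,86)])
pts=[head(.03,.03),head(.03,-.03),head(-.03,.03),head(-.03,-.03)]*2+[head(0,0)]
print('head',fitrect((['top']*4+['scene']*5,uvs),pts,[.5,0,0]))
print('head top',fitrect((['top']*4,uvs[:4]),pts[:4],[.5,0,0]))
print('head sc',fitrect((['scene']*5,uvs[4:]),pts[4:],[.5,0,0]))
print(ray('top',265+280/6,155+341/6,.15))
E
python3 fit.py
```

```text
plate [0.6514 0.3686 0.012 ]
plate [0.5984 0.1664 0.012 ]
plate [0.455  0.2043 0.012 ]
plate [0.5098 0.4051 0.012 ]
lid [0.54387025 0.24724759 0.086     ]
lid scene [0.55343893 0.2461156  0.086     ]
stripe [0.5395818  0.25565912 0.086     ] 117.01381393602173
stripe [0.51889562 0.28806216 0.086     ] 121.46265496689018
stripe s [0.54667037 0.25714693 0.086     ] 74.20594824396179
stripe s [0.5246283  0.28811885 0.086     ] 115.21077184772909
dock [[ 0.5113 -0.2267  0.05  ]
 [ 0.528  -0.2962  0.05  ]
 [ 0.4568 -0.3156  0.05  ]
 [ 0.4371 -0.2456  0.05  ]] [ 0.4833006  -0.27101432  0.05      ]
key [[ 0.4982 -0.2577  0.122 ]
 [ 0.4996 -0.2726  0.122 ]
 [ 0.4695 -0.2808  0.122 ]
 [ 0.4632 -0.2641  0.122 ]] [ 0.48264133 -0.26878343  0.122     ]
key s [[ 0.4771 -0.2782  0.122 ]
 [ 0.474  -0.2642  0.122 ]
 [ 0.5048 -0.2564  0.122 ]
 [ 0.5091 -0.2707  0.122 ]] [ 0.49125847 -0.26736281  0.122     ]
dock s [[ 0.4642 -0.3113  0.05  ]
 [ 0.4465 -0.2442  0.05  ]
 [ 0.5189 -0.2228  0.05  ]
 [ 0.5365 -0.2929  0.05  ]] [ 0.49152595 -0.26777883  0.05      ]
head (array([0.60100922, 0.01037575, 0.0207162 ]), array([[-0.6294018 , -1.50628868],
       [-0.69421816, -1.5327068 ],
       [-0.1804805 , -1.604179  ],
       [-0.76640486, -1.63281262],
       [-0.39675994, -0.85825188],
       [-0.74556841, -1.26365406],
       [-0.92237104, -0.84886915],
       [-0.76353793, -1.32679081],
       [-1.22563266, -1.22759946]]))
head top (array([0.59723928, 0.00893653, 0.01659151]), array([[-0.01594217,  0.02479862],
       [-0.07520481,  0.10133133],
       [ 0.33677982, -0.09985909],
       [-0.24380004, -0.02732916]]))
head sc (array([0.6045186 , 0.01067771, 0.02407924]), array([[ 0.48304059,  0.22003106],
       [ 0.13000682, -0.07913501],
       [-0.18463779,  0.17763276],
       [-0.03147729, -0.20278162],
       [-0.4206237 , -0.12600637]]))
[0.59811781 0.00935836 0.15      ]
```

{"api": "play_rows", "payload": {
  "deltas": [
    {"jaw":-0.65,"xyz":[-0.028,0,-0.073],"spin":0},
    {"jaw":-0.65,"xyz":[-0.028,0,-0.073],"spin":0},
    {"jaw":-0.65,"xyz":[-0.028,0,-0.073],"spin":0},
    {"jaw":-0.65,"xyz":[-0.028,0,-0.073],"spin":0},
    {"jaw":-0.65,"xyz":[-0.028,0,-0.073],"spin":0}
  ]
}}

```text
time: 0.62
tcp_pos: [0.3348, 0.4192, 0.2207]
eef_rot: [-1.345, -0.968, 0.968]
ft_force: [1.0, 1.0, -0.4]
finger_gap: 0.0704
```

{"api": "play_rows", "payload": {
  "deltas": [
    {"jaw":-0.65,"xyz":[-0.028,0,-0.073],"spin":0},
    {"jaw":-0.65,"xyz":[-0.028,0,-0.073],"spin":0},
    {"jaw":-0.65,"xyz":[-0.028,0,-0.073],"spin":0},
    {"jaw":-0.65,"xyz":[-0.028,0,-0.073],"spin":0},
    {"jaw":-0.65,"xyz":[-0.028,0,-0.073],"spin":0}
  ]
}}

```text
time: 1.03
tcp_pos: [0.4857, 0.2946, 0.2207]
eef_rot: [-1.345, -0.967, 0.967]
ft_force: [-0.3, 1.1, -0.2]
finger_gap: 0.0708
```

{"api": "play_rows", "payload": {
  "deltas": [
    {"jaw":-0.65,"xyz":[-0.028,0,-0.073],"spin":0},
    {"jaw":-0.65,"xyz":[-0.028,0,-0.073],"spin":0},
    {"jaw":-0.65,"xyz":[0,0.04,0],"spin":0},
    {"jaw":-0.65,"xyz":[0,0.04,0],"spin":0}
  ]
}}

```text
time: 1.37
tcp_pos: [0.5464, 0.2445, 0.1803]
eef_rot: [-1.347, -0.966, 0.964]
ft_force: [-0.0, 1.9, -2.5]
finger_gap: 0.0706
```

```bash
python3 - <<'E'
from h import *
s=r.read_state();print(s['tcp_pos'],s['finger_gap'],s['ft_force'],s['joints'])
t=r.camera("top"); c=r.camera("scene")
crop("top",t,(150,170,280,290),6,"b1.png")
crop("scene",c,(380,150,510,280),6,"b2.png")
p=s['tcp_pos']
for n in('top','scene'):print(n,[proj(n,p-[0,0,h]).round(1) for h in(0,.02)])
E
```

```text
[0.54641838 0.24452924 0.1802612 ] 0.07058502292990933 [-0.02161349  1.94536945 -2.53389944] [-0.4282774   0.78934168 -0.0958304   1.44854836  0.08719789  0.90650145
  0.69378583]
top [array([210.6, 229.9]), array([212.1, 230.9])]
scene [array([446.7, 209.9]), array([445.1, 216.2])]
```

View pics/b1.png

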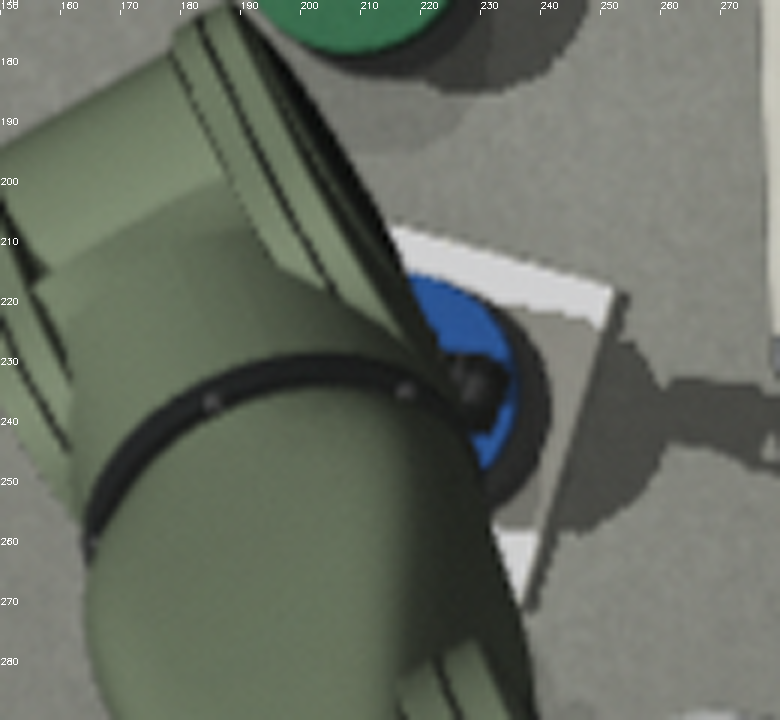

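View pics/b2.png

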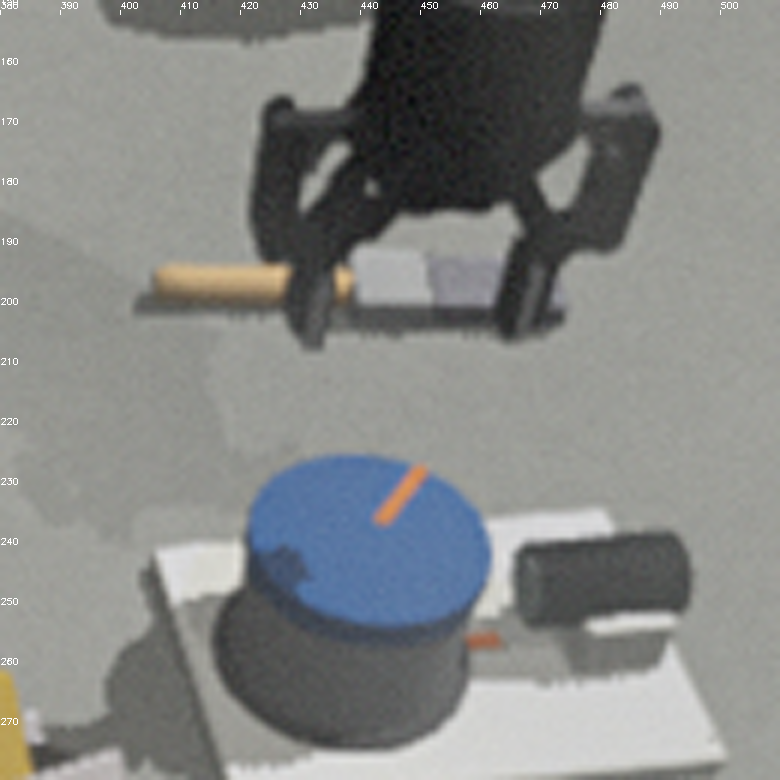

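```bash
python3 - <<'E'
from h import *
s=r.read_state();print(s['time'],s['tcp_pos'],s['finger_gap'],s['ft_force'],abs(s['joint_velocities']).max())
M=R.from_rotvec(s['eef_rot']).as_matrix();p=s['tcp_pos']
print(M.round(3))
for a in(-.05,-.035,.035,.05):
  for b in(-.011,.011): print(a,b,[proj('scene',p+M@[a,h,b]).round(1) for h in(.009,.012,.022)])
E
```

```text
1.4667 [0.54368408 0.24566648 0.17817603] 0.07015093190615099 [-0.63103808  0.08689969  0.93641724] 0.07167357960714682
[[ 0.319 -0.004 -0.948]
 [ 0.948 -0.002  0.319]
 [-0.003 -1.     0.003]]
-0.05 -0.011 [array([425.3, 216.5]), array([425.1, 217.5]), array([424.4, 220.6])]
-0.05 0.011 [array([423.4, 210.2]), array([423.2, 211.1]), array([422.5, 214.2])]
-0.035 -0.011 [array([431.7, 216.3]), array([431.5, 217.2]), array([430.8, 220.4])]
-0.035 0.011 [array([429.7, 209.9]), array([429.5, 210.9]), array([428.8, 214. ])]
0.035 -0.011 [array([461.7, 215.2]), array([461.4, 216.2]), array([460.5, 219.3])]
0.035 0.011 [array([459.3, 208.9]), array([459. , 209.8]), array([458.1, 213. ])]
0.05 -0.011 [array([468.1, 215. ]), array([467.8, 215.9]), array([466.8, 219.1])]
0.05 0.011 [array([465.6, 208.6]), array([465.3, 209.6]), array([464.4, 212.7])]
```

{"api": "play_rows", "payload": {
  "deltas": [
    {"jaw":-0.65,"xyz":[0,0.04,0],"spin":0},
    {"jaw":-0.65,"xyz":[0,0.04,0],"spin":0},
    {"jaw":-0.65,"xyz":[0,0.03,0],"spin":0},
    {"jaw":-0.65,"xyz":[0,0,0],"spin":0}
  ]
}}

```text
time: 1.8
tcp_pos: [0.5438, 0.2465, 0.1242]
eef_rot: [-1.344, -0.965, 0.97]
ft_force: [-0.8, -0.6, -0.8]
finger_gap: 0.0705
```

```bash
python3 - <<'E'
from h import *
c=r.camera("scene")
crop("scene",c,(380,170,510,290),6,"b3.png")
s=r.read_state();print(s['time'],s['tcp_pos'],s['finger_gap'],s['ft_force'],abs(s['joint_velocities']).max())
E
```

```text
1.85 [0.54434924 0.24672987 0.12584423] 0.07057663423267638 [ 0.32251505 -0.33956596  0.88639243] 0.033996735649353294
```

View pics/b3.png

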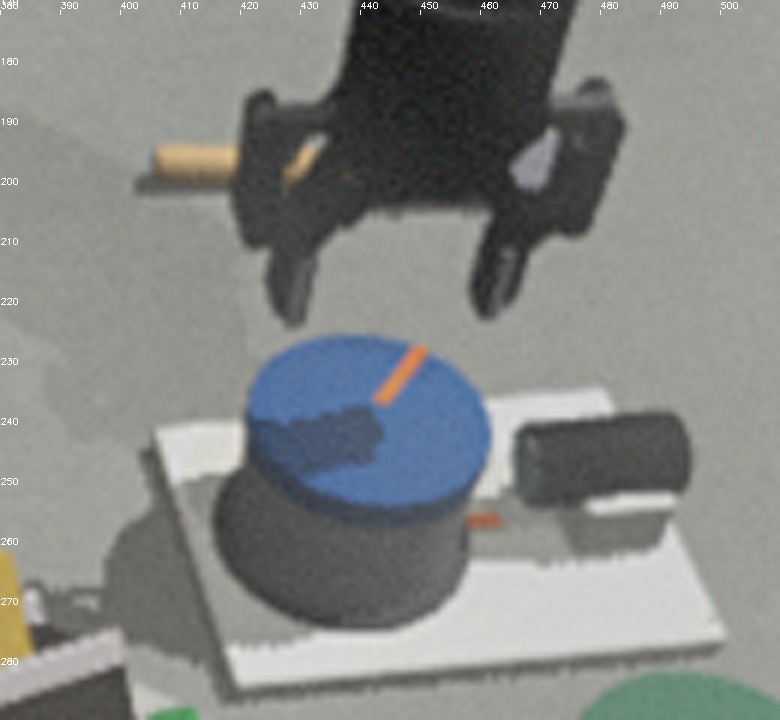

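```bash
python3 - <<'E'
from h import *
M=np.array([[ 0.319,0,-0.948],[.948,0,.319],[0,-1,0]])
p=np.array([.545,.2455,.179])
for a in(-.057,-.04,-.035):
  for b in(-.011,.011): print(a,b,[proj('top',p+M@[a,h,b]).round(1) for h in(-.03,-.01,.01)])
t=r.camera("top");crop("top",t,(180,190,260,270),7,"b4.png")
E
```

```text
-0.057 -0.011 [array([232.9, 232.9]), array([234.1, 233.9]), array([235.3, 234.8])]
-0.057 0.011 [array([229.5, 241.9]), array([230.8, 242.7]), array([232.1, 243.5])]
-0.04 -0.011 [array([225.9, 230.4]), array([227.3, 231.4]), array([228.6, 232.4])]
-0.04 0.011 [array([222.6, 239.4]), array([224. , 240.3]), array([225.3, 241.1])]
-0.035 -0.011 [array([223.9, 229.7]), array([225.3, 230.7]), array([226.6, 231.6])]
-0.035 0.011 [array([220.5, 238.7]), array([221.9, 239.6]), array([223.3, 240.4])]
```

View pics/b4.png

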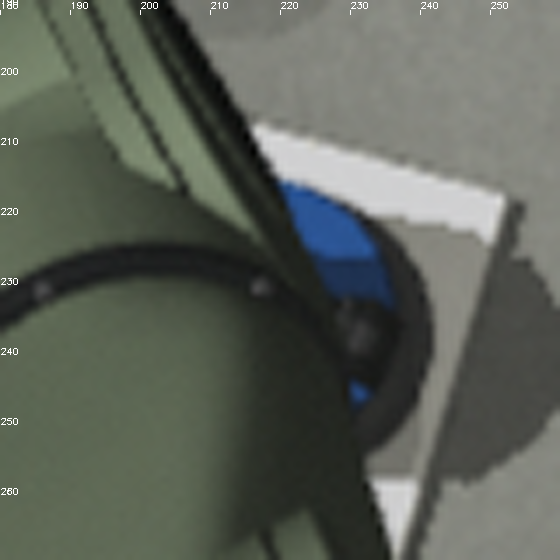

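```bash
python3 - <<'E'
from h import *
for n in('top','scene'): print(n,proj(n,[0,0,0]),proj(n,[0,0,.1]),proj(n,[.544,.247,.086]),proj(n,[.544,.247,.186]),proj(n,[.644,.247,.086]))
s=r.read_state();print(s['joints'].round(4).tolist())
E
```

```text
top [311.2483062 451.8006059] [310.70760823 462.41238998] [216.38665449 235.16453785] [209.07055892 230.62823514] [217.75693919 195.57536342]
scene [282.43839437 166.31211826] [279.72888589 140.00622907] [439.8599926  237.51116686] [447.55636568 207.07350388] [462.53946278 265.92725026]
[-0.4347, 0.8579, -0.0911, 1.5062, 0.098, 0.7815, 0.6834]
```

```bash
python3 - <<'E'
from h import *
crop("top",r.camera("top"),(230,370,400,480),4.5,"c1.png")
crop("scene",r.camera("scene"),(220,120,350,210),6,"c2.png")
E
```

```text
(no output)
```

View pics/c1.png

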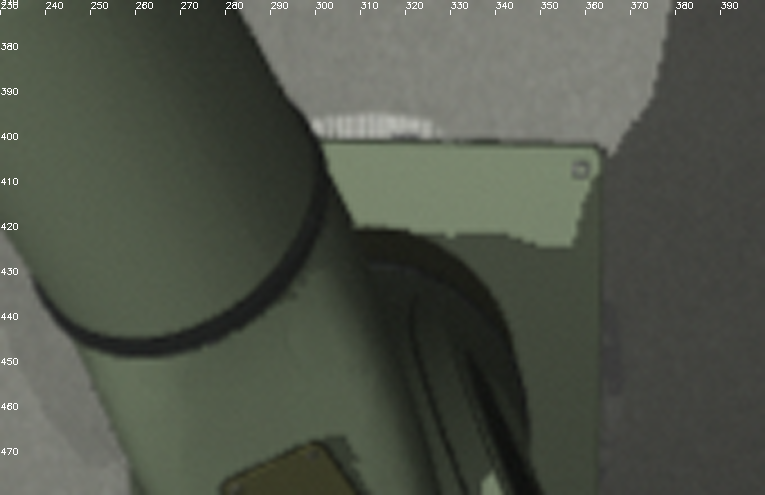

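View pics/c2.png

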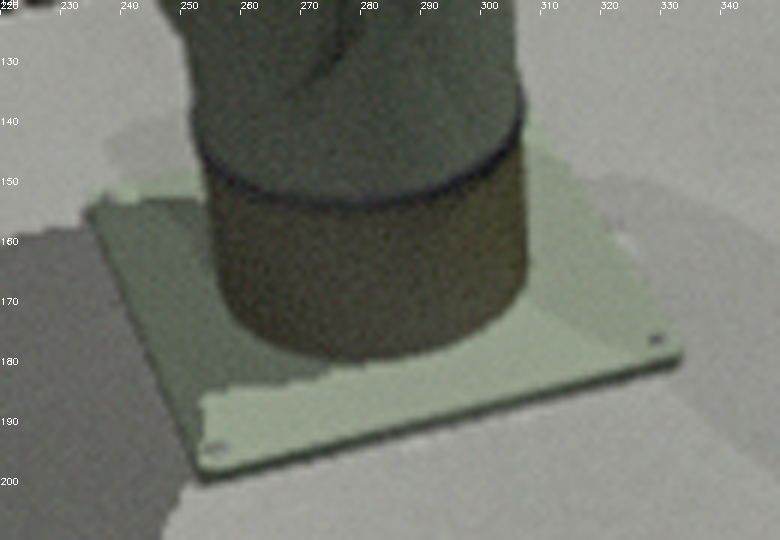

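{"api": "play_rows", "payload": {
  "deltas": [
    {"jaw":-0.65,"xyz":[0,0.012,0],"spin":0},
    {"jaw":-0.65,"xyz":[0,0.012,0],"spin":0},
    {"jaw":-0.65,"xyz":[0,0.006,0],"spin":0},
    {"jaw":-0.65,"xyz":[0,0.004,0],"spin":0},
    {"jaw":-0.65,"xyz":[0,0,0],"spin":0}
  ]
}}

```text
time: 2.42
tcp_pos: [0.5445, 0.2464, 0.1082]
eef_rot: [-1.345, -0.967, 0.968]
ft_force: [0.5, 0.1, -0.2]
finger_gap: 0.0703
```

```bash
python3 - <<'E'
from h import *
c=r.camera("scene")
crop("scene",c,(380,170,510,290),6,"b5.png")
s=r.read_state();print(s['time'],s['tcp_pos'],s['finger_gap'],s['ft_force'],abs(s['joint_velocities']).max())
E
```

```text
2.4667 [0.54467233 0.24641321 0.10851824] 0.07007572296790489 [ 0.44449524 -0.08679807  0.28369786] 0.008098068172384582
```

View pics/b5.png

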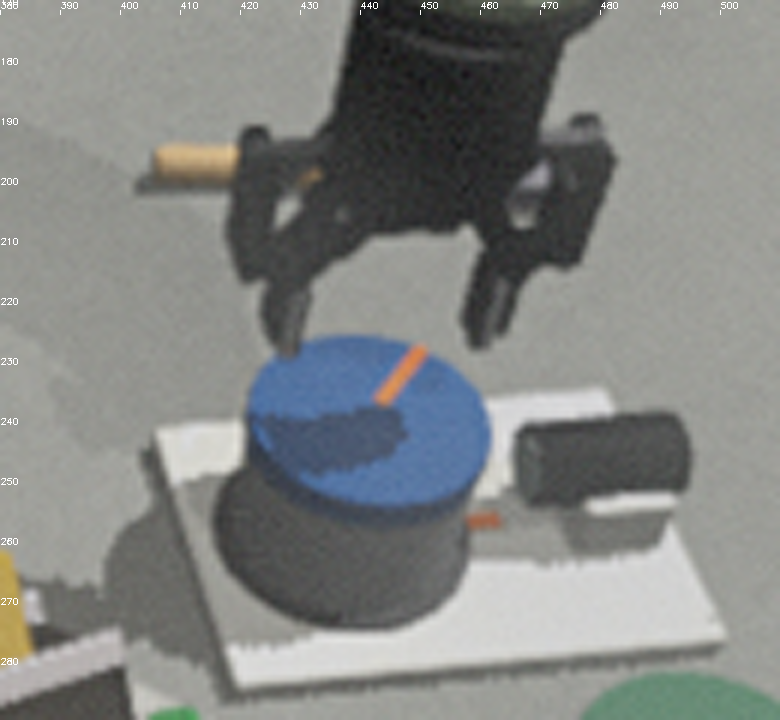

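{"api": "play_rows", "payload": {
  "deltas": [
    {"jaw":-0.65,"xyz":[0,0.008,0],"spin":0},
    {"jaw":-0.65,"xyz":[0,0.006,0],"spin":0},
    {"jaw":-0.65,"xyz":[0,0.004,0],"spin":0},
    {"jaw":-0.65,"xyz":[0,0,0],"spin":0}
  ]
}}

```text
time: 2.8
tcp_pos: [0.5445, 0.2464, 0.0992]
eef_rot: [-1.345, -0.967, 0.968]
ft_force: [-0.6, -1.2, -0.2]
finger_gap: 0.0704
```

```bash
python3 - <<'E'
from h import *
c=r.camera("scene")
crop("scene",c,(380,170,510,290),6,"b6.png")
s=r.read_state();print(s['time'],s['tcp_pos'],s['finger_gap'],s['ft_force'],abs(s['joint_velocities']).max())
E
```

```text
2.85 [0.54462993 0.24637861 0.09945836] 0.07058381147193774 [0.81440937 0.61269308 0.30713201] 0.009179906942258726
```

View pics/b6.png

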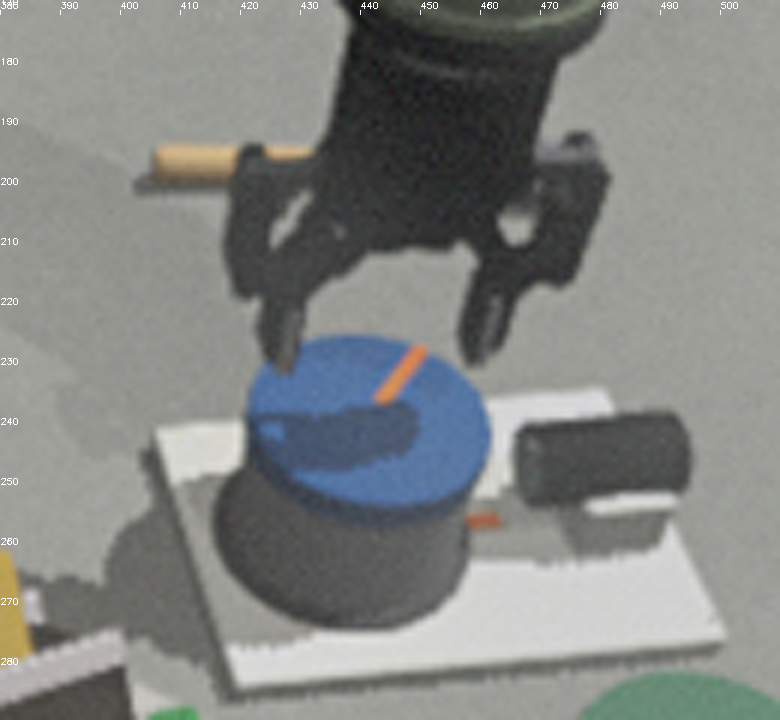

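```bash
python3 - <<'E'
from h import *
for z in(.086,.09,.1): print(z,ray('scene',426.5,231.8,z),ray('scene',458.5,230.6,z))
E
```

```text
0.086 [0.51419954 0.22660167 0.086     ] [0.54012733 0.30305002 0.086     ]
0.09 [0.51751437 0.22397781 0.09      ] [0.54330796 0.30003046 0.09      ]
0.1 [0.52580145 0.21741816 0.1       ] [0.55125953 0.29248156 0.1       ]
```

{"api": "play_rows", "payload": {
  "deltas": [
    {"jaw":-0.65,"xyz":[0,0.006,0],"spin":0},
    {"jaw":-0.65,"xyz":[0,0.004,0],"spin":0},
    {"jaw":-0.65,"xyz":[0,0.004,0],"spin":0},
    {"jaw":-0.65,"xyz":[0,0,0],"spin":0}
  ]
}}

```text
time: 3.18
tcp_pos: [0.5446, 0.2464, 0.0922]
eef_rot: [-1.345, -0.967, 0.968]
ft_force: [-0.1, -0.1, -0.3]
finger_gap: 0.0701
```

{"api": "play_rows", "payload": {
  "deltas": [
    {"jaw":-0.65,"xyz":[0,0.004,0],"spin":0},
    {"jaw":-0.65,"xyz":[0,0.003,0],"spin":0},
    {"jaw":-0.65,"xyz":[0,0.003,0],"spin":0},
    {"jaw":-0.65,"xyz":[0,0,0],"spin":0}
  ]
}}

```text
time: 3.52
tcp_pos: [0.5446, 0.2464, 0.0874]
eef_rot: [-1.345, -0.967, 0.968]
ft_force: [-0.1, 0.4, 0.6]
finger_gap: 0.0702
```

```bash
python3 - <<'E'
from h import *
c=r.camera("scene")
crop("scene",c,(380,170,510,290),6,"b7.png")
s=r.read_state();print(s['time'],s['tcp_pos'],s['finger_gap'],s['ft_force'],abs(s['joint_velocities']).max())
E
```

```text
3.5667 [0.54463003 0.24641648 0.08752099] 0.07034898342258679 [ 0.31083334 -0.38031472 -0.1146826 ] 0.004169891637933212
```

View pics/b7.png

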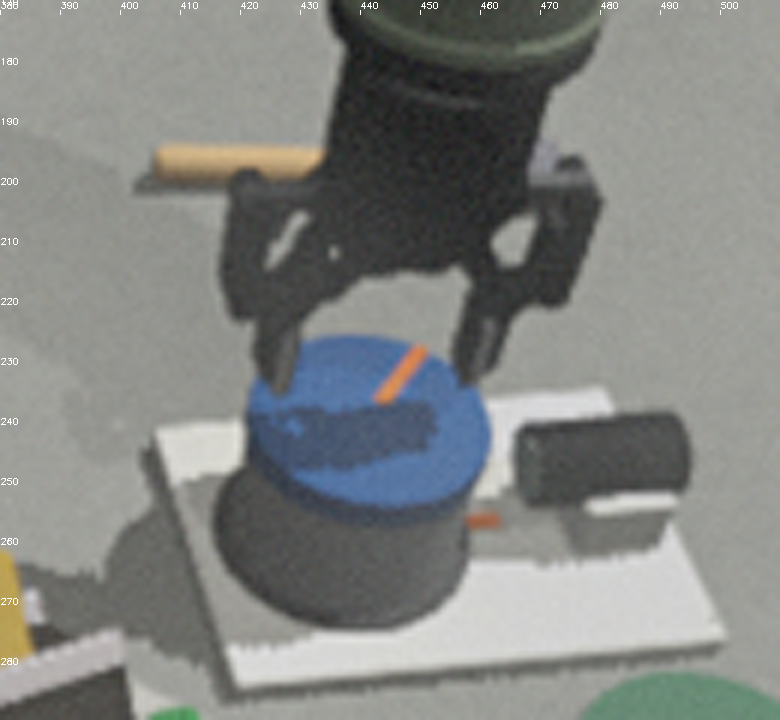

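{"api": "play_rows", "payload": {
  "deltas": [
    {"jaw":-0.65,"xyz":[0,0.004,0],"spin":0},
    {"jaw":-0.65,"xyz":[0,0.004,0],"spin":0},
    {"jaw":-0.65,"xyz":[0,0.003,0],"spin":0},
    {"jaw":-0.65,"xyz":[0,0,0],"spin":0}
  ]
}}

```text
time: 3.9
tcp_pos: [0.5446, 0.2464, 0.0818]
eef_rot: [-1.345, -0.967, 0.968]
ft_force: [-0.3, -0.2, -0.7]
finger_gap: 0.0707
```

{"api": "play_rows", "payload": {
  "deltas": [
    {"jaw":-0.65,"xyz":[0,0.003,0],"spin":0},
    {"jaw":-0.65,"xyz":[0,0.003,0],"spin":0},
    {"jaw":-0.65,"xyz":[0,0.002,0],"spin":0},
    {"jaw":-0.65,"xyz":[0,0,0],"spin":0}
  ]
}}

```text
time: 4.23
tcp_pos: [0.5446, 0.2464, 0.078]
eef_rot: [-1.345, -0.967, 0.968]
ft_force: [0.6, 0.0, -0.3]
finger_gap: 0.0703
```

```bash
python3 - <<'E'
from h import *
c=r.camera("scene")
crop("scene",c,(380,170,510,290),6,"b8.png")
s=r.read_state();print(s['time'],s['tcp_pos'],s['finger_gap'],s['ft_force'],abs(s['joint_velocities']).max())
E
```

```text
4.2833 [0.54466083 0.24642905 0.07808697] 0.07042630377763526 [-0.40292506 -0.40930627 -0.10242425] 0.0021723410562079805
```

View pics/b8.png

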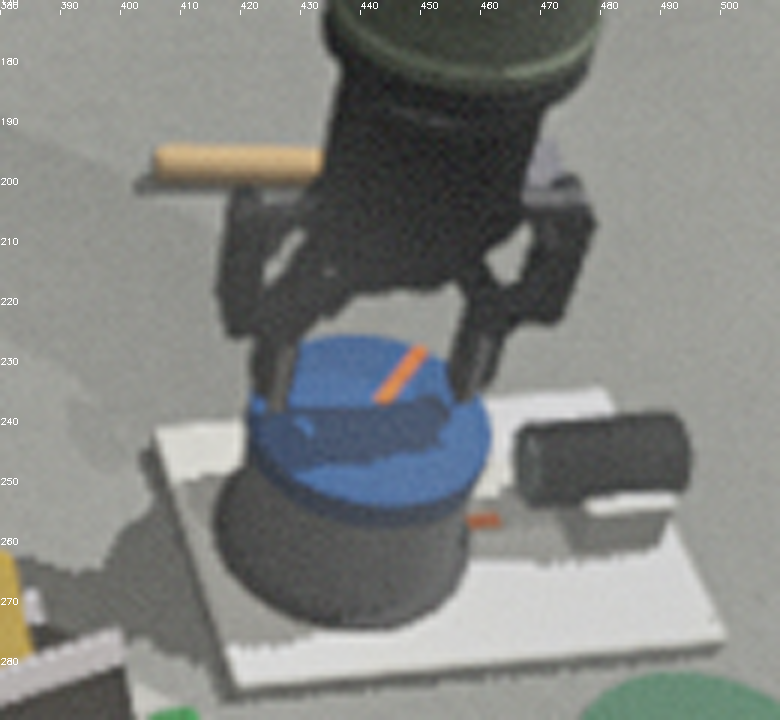

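{"api": "play_rows", "payload": {
  "deltas": [
    {"jaw":-0.65,"xyz":[0,0.002,0],"spin":0},
    {"jaw":-0.65,"xyz":[0,0.002,0],"spin":0},
    {"jaw":-0.65,"xyz":[0,0,0],"spin":0}
  ]
}}

```text
time: 4.53
tcp_pos: [0.5446, 0.2464, 0.076]
eef_rot: [-1.345, -0.967, 0.968]
ft_force: [0.2, 0.6, -0.4]
finger_gap: 0.0704
```

{"api": "play_rows", "payload": {
  "deltas": [
    {"jaw":-0.65,"xyz":[0,0.002,0],"spin":0},
    {"jaw":-0.65,"xyz":[0,0.002,0],"spin":0},
    {"jaw":-0.65,"xyz":[0,0,0],"spin":0}
  ]
}}

```text
time: 4.78
tcp_pos: [0.5446, 0.2464, 0.074]
eef_rot: [-1.345, -0.967, 0.968]
ft_force: [0.1, -0.4, 0.2]
finger_gap: 0.0705
```

```bash
python3 - <<'E'
from h import *
c=r.camera("scene")
crop("scene",c,(405,200,475,260),11,"b9.png")
s=r.read_state();print(s['time'],s['tcp_pos'],s['finger_gap'],s['ft_force'],s['joints'])
E
```

```text
4.8333 [0.54467612 0.24643092 0.07409639] 0.07062804448984591 [-1.33167436 -0.21251301  0.5697076 ] [-0.43779914  0.93369573 -0.08349787  1.54439393  0.10854261  0.66823074
  0.67412775]
```

View pics/b9.png

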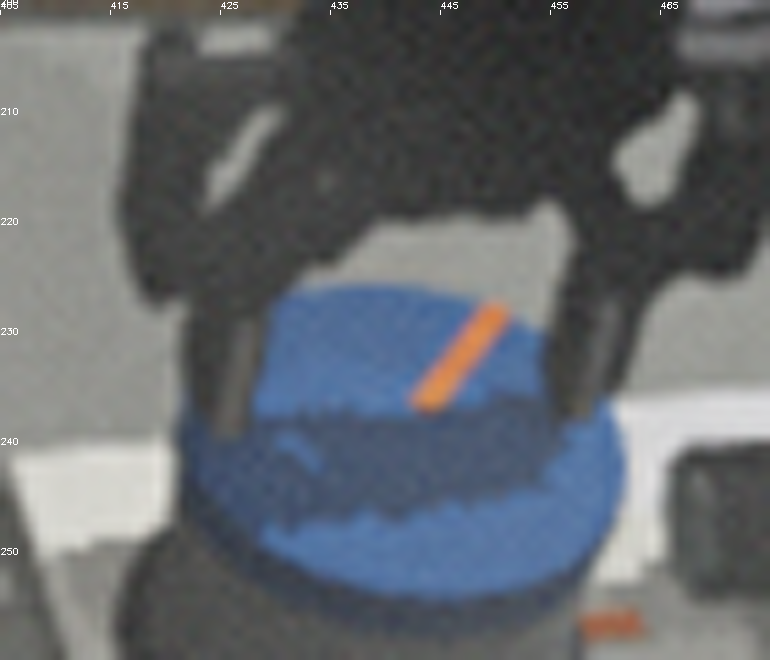

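{"api": "play_rows", "payload": {
  "deltas": [
    {"jaw":-0.65,"xyz":[0,0.002,0],"spin":0},
    {"jaw":-0.65,"xyz":[0,0.002,0],"spin":0},
    {"jaw":-0.65,"xyz":[0,0,0],"spin":0}
  ]
}}

```text
time: 5.08
tcp_pos: [0.5446, 0.2464, 0.072]
eef_rot: [-1.345, -0.967, 0.968]
ft_force: [0.3, -1.0, 0.3]
finger_gap: 0.0704
```

{"api": "play_rows", "payload": {
  "deltas": [
    {"jaw":-0.65,"xyz":[0,0.002,0],"spin":0},
    {"jaw":-0.65,"xyz":[0,0.002,0],"spin":0},
    {"jaw":-0.65,"xyz":[0,0,0],"spin":0}
  ]
}}

```text
time: 5.33
tcp_pos: [0.5446, 0.2464, 0.07]
eef_rot: [-1.345, -0.967, 0.968]
ft_force: [-0.7, -0.3, 0.6]
finger_gap: 0.0704
```

{"api": "play_rows", "payload": {
  "deltas": [
    {"jaw":-0.65,"xyz":[0,0.002,0],"spin":0},
    {"jaw":-0.65,"xyz":[0,0.002,0],"spin":0},
    {"jaw":-0.65,"xyz":[0,0,0],"spin":0}
  ]
}}

```text
time: 5.58
tcp_pos: [0.5446, 0.2464, 0.068]
eef_rot: [-1.345, -0.967, 0.968]
ft_force: [-0.6, 0.3, 0.3]
finger_gap: 0.0702
```

{"api": "play_rows", "payload": {
  "deltas": [
    {"jaw":-0.65,"xyz":[0,0.002,0],"spin":0},
    {"jaw":-0.65,"xyz":[0,0.002,0],"spin":0},
    {"jaw":-0.65,"xyz":[0,0,0],"spin":0}
  ]
}}

```text
time: 5.83
tcp_pos: [0.5448, 0.2465, 0.0675]
eef_rot: [-1.345, -0.968, 0.967]
ft_force: [-6.5, -2.1, 25.0]
finger_gap: 0.0704
```

```bash
python3 - <<'E'
from h import *
c=r.camera("scene")
crop("scene",c,(405,200,475,260),11,"b10.png")
s=r.read_state();print(s['time'],s['tcp_pos'],s['finger_gap'],s['ft_force'],s['joints'])
E
```

```text
5.8833 [0.54480753 0.24648852 0.067453  ] 0.0703594801688776 [-6.61722566 -3.19026395 25.11642348] [-0.43842247  0.94364409 -0.08225631  1.54831845  0.10993657  0.65351597
  0.6727708 ]
```

View pics/b10.png

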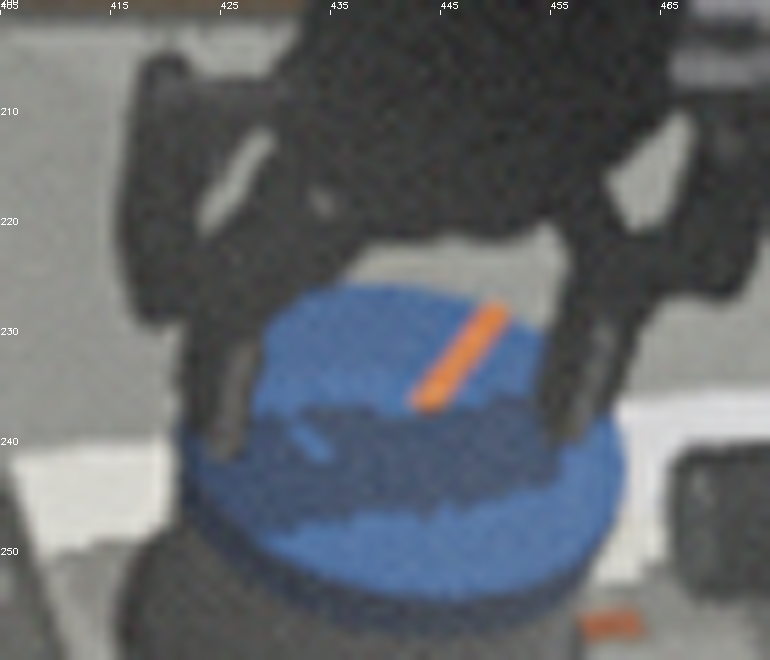

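{"api": "play_rows", "payload": {
  "deltas": [
    {"jaw":-0.65,"xyz":[0,0,0],"spin":0.02},
    {"jaw":-0.65,"xyz":[0,0,0],"spin":0.025},
    {"jaw":-0.65,"xyz":[0,0,0],"spin":0.025},
    {"jaw":-0.65,"xyz":[0,0,0],"spin":0.025},
    {"jaw":-0.65,"xyz":[0,0,0],"spin":0.025}
  ]
}}

```text
time: 6.3
tcp_pos: [0.5441, 0.2477, 0.0675]
eef_rot: [-1.461, -0.677, 0.677]
ft_force: [-11.9, 4.5, 26.2]
finger_gap: 0.0708
```

```bash
python3 - <<'E'
from h import *
c=r.camera("scene")
crop("scene",c,(395,200,495,275),8,"b11.png")
s=r.read_state();print(s['time'],s['tcp_pos'],s['finger_gap'],s['ft_force'],s['joints'])
E
```

```text
6.35 [0.54404119 0.24776914 0.06744152] 0.07018521548341922 [-9.79295867  3.22492198 25.38833787] [-0.4891252   0.94479316  0.01894145  1.55027336 -0.02826436  0.64645697
  0.40512702]
```

View pics/b11.png

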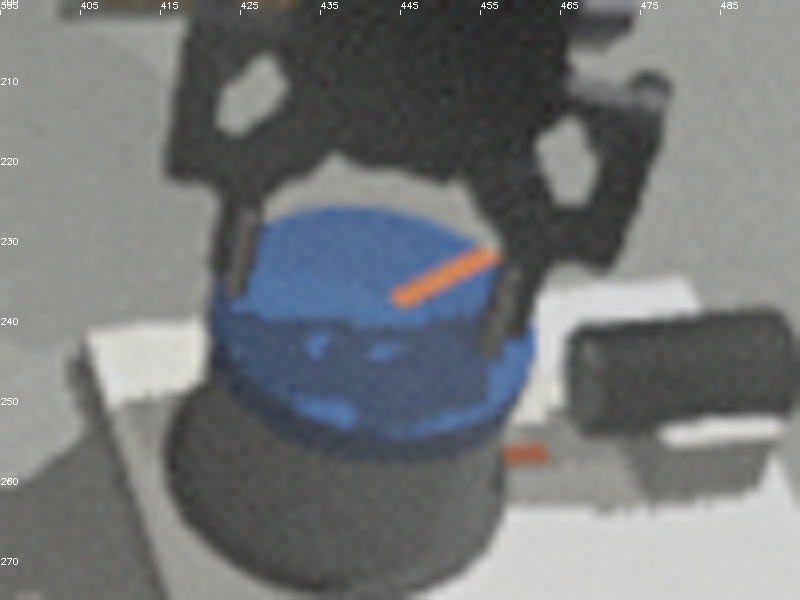

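{"api": "play_rows", "payload": {
  "deltas": [
    {"jaw":-0.65,"xyz":[0,0,0],"spin":0.03},
    {"jaw":-0.65,"xyz":[0,0,0],"spin":0.03},
    {"jaw":-0.65,"xyz":[0,0,0],"spin":0.03},
    {"jaw":-0.65,"xyz":[0,0,0],"spin":0.03},
    {"jaw":-0.65,"xyz":[0,0,0],"spin":0.02}
  ]
}}

```text
time: 6.77
tcp_pos: [0.5445, 0.2482, 0.0675]
eef_rot: [-1.543, -0.335, 0.333]
ft_force: [-7.7, 6.9, 24.0]
finger_gap: 0.0704
```

```bash
python3 - <<'E'
from h import *
c=r.camera("scene")
crop("scene",c,(395,200,495,275),8,"b12.png")
s=r.read_state();print(s['time'],s['tcp_pos'],s['finger_gap'],s['ft_force'],s['joints'])
E
```

```text
6.8167 [0.54448367 0.24819125 0.06746886] 0.07083287498239688 [-7.45079928  5.31609052 24.42581375] [-0.5452855   0.95132059  0.13502458  1.55153289 -0.18533641  0.64980545
  0.10388719]
```

View pics/b12.png

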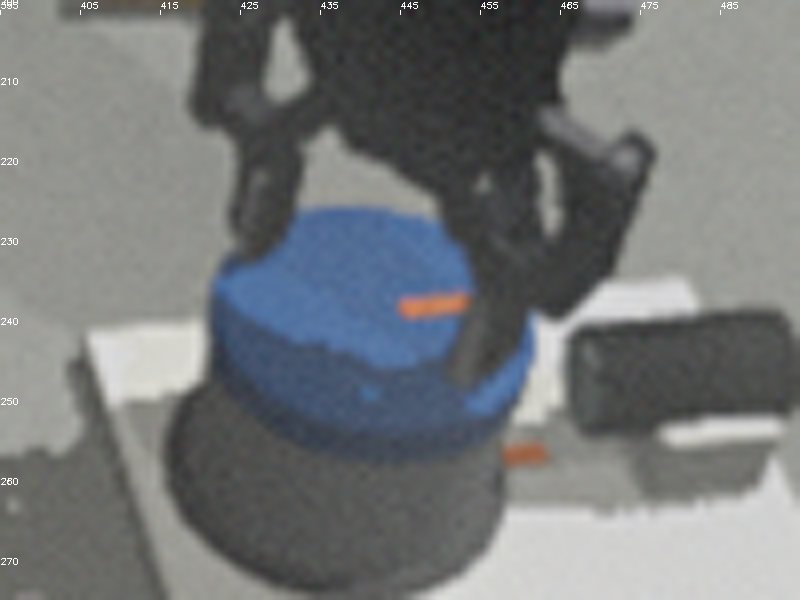

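{"api": "play_rows", "payload": {
  "deltas": [
    {"jaw":-0.65,"xyz":[0,-0.02,0],"spin":0},
    {"jaw":-0.65,"xyz":[0,-0.06,0],"spin":0},
    {"jaw":-0.65,"xyz":[0,-0.07,0],"spin":0},
    {"jaw":-0.65,"xyz":[0,-0.07,0],"spin":0},
    {"jaw":-0.65,"xyz":[0,-0.04,0],"spin":0}
  ]
}}

```text
time: 7.23
tcp_pos: [0.5454, 0.2465, 0.2]
eef_rot: [-1.544, -0.34, 0.335]
ft_force: [0.8, 0.0, 0.5]
finger_gap: 0.0707
```

```bash
python3 - <<'E'
from h import *
c=r.camera("scene")
crop("scene",c,(400,210,500,285),8,"b13.png")
s=r.read_state();print(s['time'],s['tcp_pos'],s['finger_gap'],s['ft_force'],s['joints']);print(R.from_rotvec(s['eef_rot']).as_matrix().round(3))
E
```

```text
7.2833 [0.54633535 0.24688398 0.20242988] 0.07059732508547092 [0.5264874  0.02819787 4.71298835] [-0.56285752  0.77103501  0.1779122   1.42749465 -0.15201312  0.94967702
  0.08367871]
[[ 0.909  0.006 -0.417]
 [ 0.417  0.003  0.909]
 [ 0.007 -1.    -0.   ]]
```

View pics/b13.png

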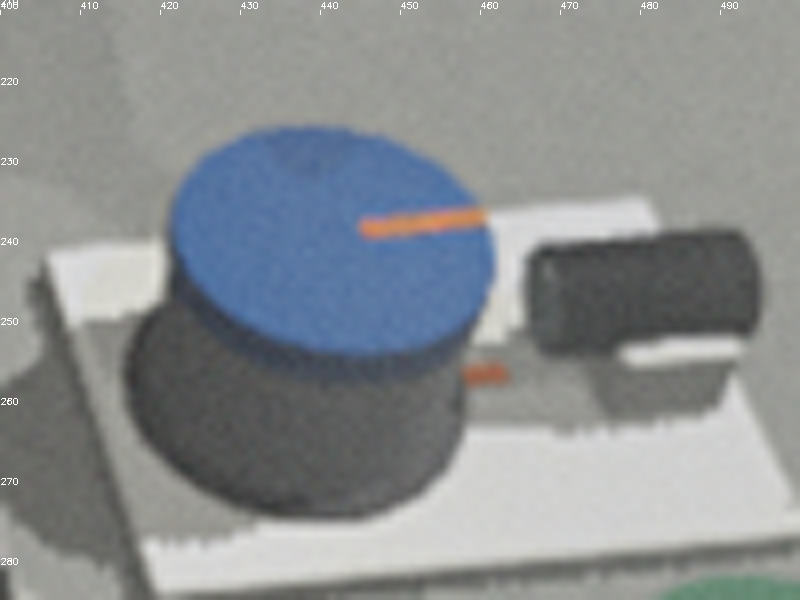

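```bash
python3 - <<'E'
from h import *
c=r.camera("top");crop("top",c,(150,190,260,280),7,"b14.png")
def P(x,y,z): return ray('scene',400+(x+.5)/8-.5,210+(y+.5)/8-.5,z)
for a,b,z in(((365,229),(487,216),.086),((50,255),(640,200),.012),((160,597),(800,542),.012),((333,240),(487,216),.086)):
    d=P(*b,z)-P(*a,z);print(np.degrees(np.arctan2(d[1],d[0])))
E
```

```text
76.57357493796282
75.57150353109256
74.57204999280646
80.17659649418422
```

View pics/b14.png

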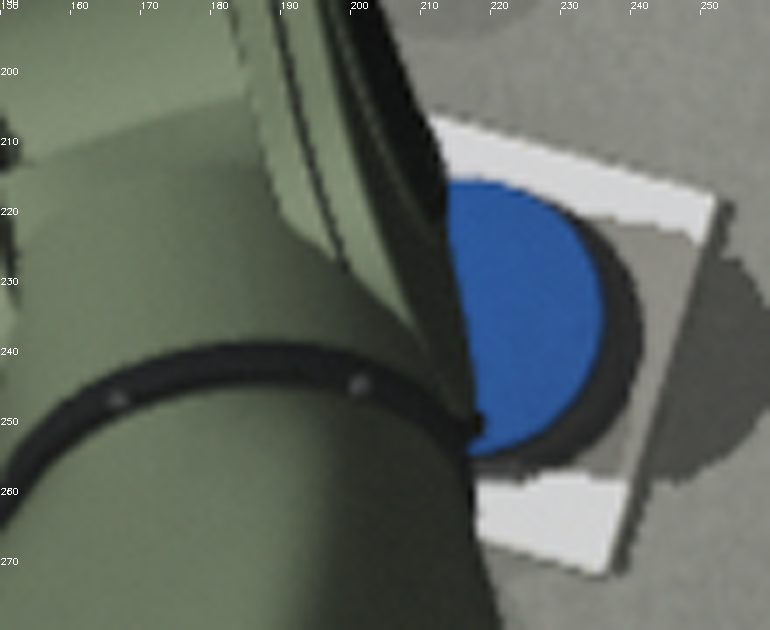

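{"api": "play_rows", "payload": {
  "deltas": [
    {"jaw":-1,"xyz":[-0.038,0,-0.063],"spin":0},
    {"jaw":-1,"xyz":[-0.038,0,-0.063],"spin":0},
    {"jaw":-1,"xyz":[-0.038,0,-0.063],"spin":0},
    {"jaw":-1,"xyz":[-0.038,0,-0.063],"spin":0},
    {"jaw":-1,"xyz":[-0.038,0,-0.063],"spin":0}
  ]
}}

```text
time: 7.75
tcp_pos: [0.5233, 0.062, 0.1959]
eef_rot: [-1.544, -0.337, 0.338]
ft_force: [1.6, -0.3, 0.4]
finger_gap: 0.0853
```

{"api": "play_rows", "payload": {
  "deltas": [
    {"jaw":-1,"xyz":[-0.038,0,-0.063],"spin":0},
    {"jaw":-1,"xyz":[-0.038,0,-0.063],"spin":0},
    {"jaw":-1,"xyz":[-0.038,0,-0.063],"spin":0},
    {"jaw":-1,"xyz":[-0.038,0,-0.063],"spin":0},
    {"jaw":-1,"xyz":[-0.038,0,-0.063],"spin":0}
  ]
}}

```text
time: 8.17
tcp_pos: [0.5026, -0.1208, 0.1959]
eef_rot: [-1.544, -0.337, 0.338]
ft_force: [1.5, 0.5, -0.3]
finger_gap: 0.0854
```

{"api": "play_rows", "payload": {
  "deltas": [
    {"jaw":-1,"xyz":[-0.038,0,-0.063],"spin":0},
    {"jaw":-1,"xyz":[-0.038,0,-0.063],"spin":0},
    {"jaw":-1,"xyz":[-0.038,0,-0.063],"spin":0},
    {"jaw":-1,"xyz":[-0.038,0,-0.063],"spin":0},
    {"jaw":-1,"xyz":[0,0,0],"spin":0.038}
  ]
}}

```text
time: 8.58
tcp_pos: [0.4839, -0.2732, 0.1957]
eef_rot: [-1.561, -0.239, 0.242]
ft_force: [-0.4, -1.6, -1.2]
finger_gap: 0.0856
```

{"api": "play_rows", "payload": {
  "deltas": [
    {"jaw":-1,"xyz":[0,0,0],"spin":0.038},
    {"jaw":-1,"xyz":[0,0,0],"spin":0.038},
    {"jaw":-1,"xyz":[0,0,0],"spin":0.038},
    {"jaw":-1,"xyz":[0,0,0],"spin":0.038},
    {"jaw":-1,"xyz":[0,0,0],"spin":0.038}
  ]
}}

```text
time: 9.0
tcp_pos: [0.4866, -0.2653, 0.1958]
eef_rot: [-1.559, 0.23, -0.229]
ft_force: [-0.3, -0.6, -0.5]
finger_gap: 0.0854
```

{"api": "play_rows", "payload": {
  "deltas": [
    {"jaw":-1,"xyz":[0,0,0],"spin":0.038},
    {"jaw":-1,"xyz":[0,0,0],"spin":0.038},
    {"jaw":-1,"xyz":[0,0,0],"spin":0.038},
    {"jaw":-1,"xyz":[0,0,0],"spin":0.038},
    {"jaw":-1,"xyz":[0,0,0],"spin":0.038}
  ]
}}

```text
time: 9.42
tcp_pos: [0.4866, -0.2653, 0.1958]
eef_rot: [-1.457, 0.694, -0.693]
ft_force: [-0.8, 0.4, -0.4]
finger_gap: 0.0852
```

{"api": "play_rows", "payload": {
  "deltas": [
    {"jaw":-1,"xyz":[0,0,0],"spin":0.038},
    {"jaw":-1,"xyz":[0,0,0],"spin":0.038},
    {"jaw":-1,"xyz":[0,0,0],"spin":0.038},
    {"jaw":-1,"xyz":[0,0,0],"spin":0.024},
    {"jaw":-1,"xyz":[0,0,0],"spin":0}
  ]
}}

```text
time: 9.83
tcp_pos: [0.4867, -0.2651, 0.1957]
eef_rot: [-1.318, 1.023, -1.022]
ft_force: [0.5, 0.7, -0.1]
finger_gap: 0.0853
```

```bash
python3 - <<'E'
from h import *
c=r.camera("scene");t=r.camera("top")
crop("scene",c,(180,190,300,330),5,"d1.png")
crop("top",t,(150,190,260,280),7,"d2.png")
cv2.imwrite("pics/d3.png",t[:,:,::-1])
s=r.read_state();print(s['time'],s['tcp_pos'],s['finger_gap'],s['ft_force'],s['joints']);print(R.from_rotvec(s['eef_rot']).as_matrix().round(4))
E
```

```text
9.9333 [ 0.48670445 -0.26519984  0.19589692] 0.08517444281648298 [-0.27939882 -0.39777304  0.58636161] [ 0.14909809  0.77928768  0.59213319  1.60713064 -0.51629749  0.91691425
 -0.38528688]
[[ 2.545e-01 -7.000e-04  9.671e-01]
 [-9.671e-01 -0.000e+00  2.545e-01]
 [-1.000e-04 -1.000e+00 -7.000e-04]]
```

View pics/d1.png

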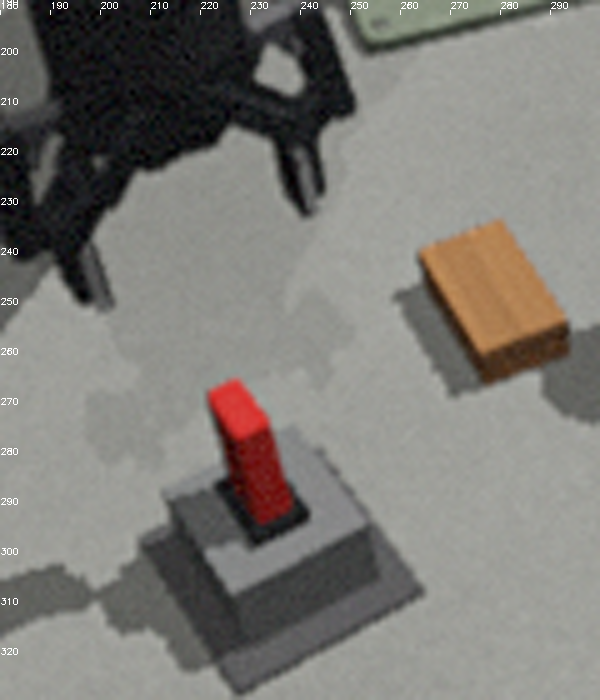

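View pics/d2.png

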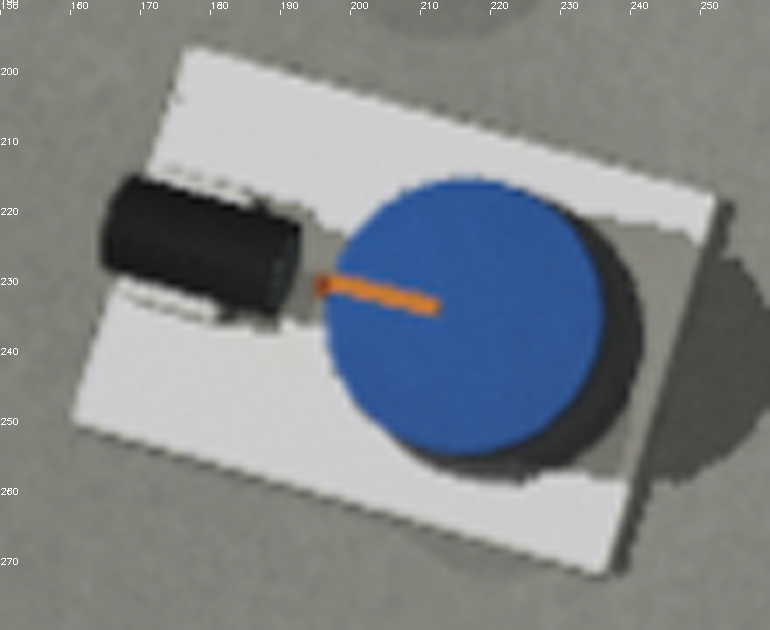

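View pics/d3.png

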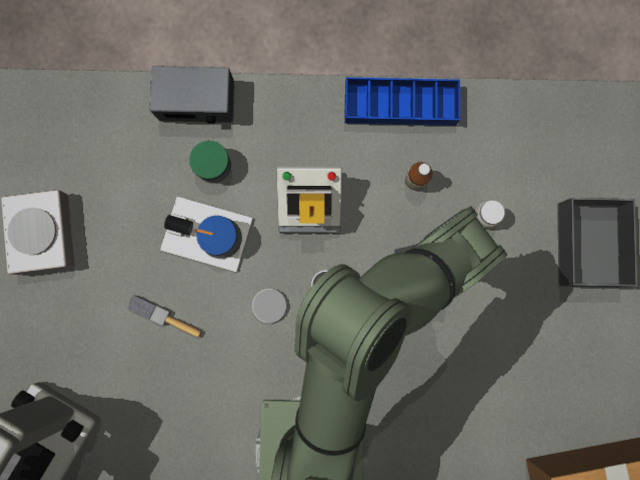

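```bash
cat > tin.py <<'E'
from h import *
t=cv2.cvtColor(r.camera("top"),cv2.COLOR_RGB2BGR)
big=cv2.resize(t[180:290,140:270],None,fx=8,fy=8,interpolation=cv2.INTER_CUBIC)
hsv=cv2.cvtColor(big,cv2.COLOR_BGR2HSV)
U=lambda p:((p[0]+.5)/8-.5+140,(p[1]+.5)/8-.5+180)
bl=cv2.inRange(hsv,(100,120,80),(125,255,255)); orr=cv2.inRange(hsv,(8,120,150),(22,255,255))
def largest(m):
    cs,_=cv2.findContours(m,0,1); return max(cs,key=cv2.contourArea)
lid=largest(bl|orr); (c,ax,an)=cv2.fitEllipse(cv2.convexHull(lid)); print('lid',U(c),ax)
L=ray('top',*U(c),.086); print(L)
st=largest(orr); vx,vy,x,y=cv2.fitLine(st,2,0,.01,.01).ravel()
ys,xs=np.nonzero(cv2.drawContours(np.zeros_like(orr),[st],-1,255,-1)); 
pts=np.array([ray('top',*U(p),.086)[:2] for p in zip(xs,ys)]); m=pts.mean(0); u,s_,v=np.linalg.svd(pts-m,full_matrices=False); d=v[0]*np.sign(v[0][1])
print('stripe axis',np.degrees(np.arctan2(d[1],d[0])),'centre->stripe',np.degrees(np.arctan2(*(m-L[:2])[::-1])),'ext',np.sqrt(s_[0]**2/len(xs)*12))
w=cv2.inRange(hsv,(0,0,170),(180,40,255)); 
full=cv2.convexHull(largest(w)); ap=cv2.approxPolyDP(full,12,True).reshape(-1,2); print(ap.tolist())
P=np.array([ray('top',*U(p),.012)[:2] for p in ap]); print(P.round(4))
for i in range(len(P)):
    d=P[(i+1)%len(P)]-P[i]; print(np.linalg.norm(d).round(4),np.degrees(np.arctan2(d[1],d[0])).round(2))
E
python3 tin.py
```

```text
lid (216.12462615966797, 234.80385208129883) (312.1268615722656, 316.6564636230469)
[0.54489247 0.24768506 0.086     ]
stripe axis 77.28452646421837 centre->stripe 76.03467854419513 ext 0.03940065319452278
[[205, 419], [223, 400], [448, 453], [792, 630], [769, 728], [169, 562]]
[[0.5575 0.3943]
 [0.5639 0.3887]
 [0.5479 0.3143]
 [0.492  0.1999]
 [0.4598 0.2064]
 [0.5103 0.4041]]
0.0085 -41.46
0.0761 -102.16
0.1273 -116.03
0.0328 168.58
0.2041 75.68
0.0482 -11.71
```

```bash
python3 - <<'E'
from h import *
s=r.read_state();p=s['tcp_pos'];M=R.from_rotvec(s['eef_rot']).as_matrix()
for dz in(-.01,0,.01,.02,.03): print(dz,[proj('scene',p+[0,0,dz]+M@[a,0,b]).round(1) for a in(-.0425,.0425) for b in(0,.011)])
print(proj('scene',[.487,-.269,.122]),proj('top',[.487,-.269,.122]))
E
```

```text
-0.01 [array([240.8, 241.7]), array([243.2, 244.7]), array([204.5, 259.2]), array([206.8, 262.4])]
0 [array([240.1, 238.5]), array([242.5, 241.4]), array([203.4, 256. ]), array([205.7, 259.2])]
0.01 [array([239.3, 235.2]), array([241.8, 238.1]), array([202.4, 252.7]), array([204.7, 255.9])]
0.02 [array([238.6, 231.8]), array([241.1, 234.8]), array([201.3, 249.3]), array([203.6, 252.5])]
0.03 [array([237.8, 228.4]), array([240.3, 231.4]), array([200.2, 245.9]), array([202.5, 249.2])]
[226.62073216 270.48248058] [425.40064429 261.03753889]
```

{"api": "play_rows", "payload": {
  "deltas": [
    {"jaw":-1,"xyz":[0.008,0.06,0],"spin":0},
    {"jaw":-1,"xyz":[0,0.06,0],"spin":0},
    {"jaw":-1,"xyz":[0,0.06,0],"spin":0},
    {"jaw":-1,"xyz":[0,0.04,0],"spin":0},
    {"jaw":-1,"xyz":[0,0.02,0],"spin":0}
  ]
}}

```text
time: 10.4
tcp_pos: [0.487, -0.2687, 0.0739]
eef_rot: [-1.32, 1.021, -1.016]
ft_force: [0.3, 0.6, -0.8]
finger_gap: 0.0857
```

{"api": "play_rows", "payload": {
  "deltas": [
    {"jaw":-1,"xyz":[0,0.02,0],"spin":0},
    {"jaw":-1,"xyz":[0,0.012,0],"spin":0},
    {"jaw":-1,"xyz":[0,0,0],"spin":0}
  ]
}}

```text
time: 10.65
tcp_pos: [0.4878, -0.2692, 0.0599]
eef_rot: [-1.319, 1.02, -1.019]
ft_force: [0.1, -0.2, -0.3]
finger_gap: 0.0855
```

```bash
python3 - <<'E'
from h import *
c=r.camera("scene");t=r.camera("top")
crop("scene",c,(180,210,290,330),6,"d4.png")
crop("top",t,(380,200,470,300),6,"d5.png")
s=r.read_state();print(s['time'],s['tcp_pos'],s['finger_gap'],s['ft_force'],s['joints'])
E
```

```text
10.75 [ 0.48816513 -0.2694109   0.06098856] 0.08549264793794246 [-0.85129149 -0.01725102  1.31936237] [ 0.22676463  0.96422442  0.4425582   1.7154491  -0.6568174   0.61391928
 -0.26356213]
```

View pics/d4.png

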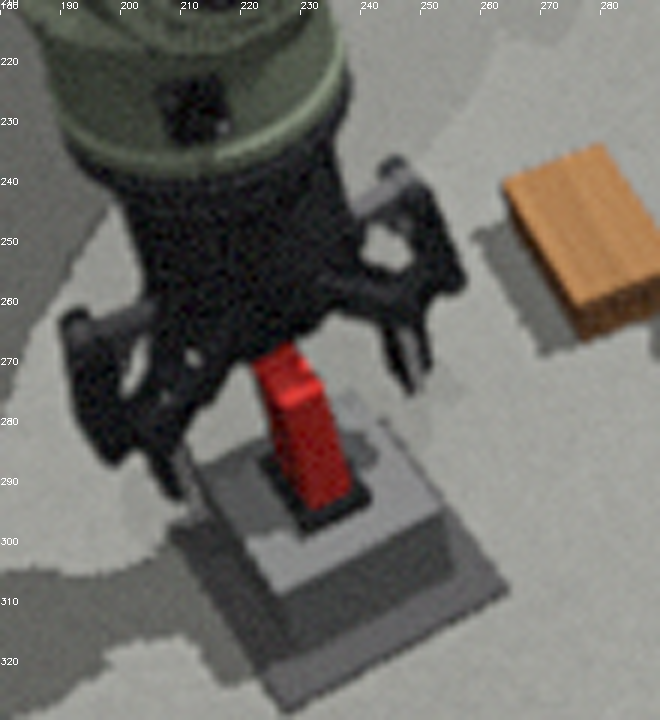

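View pics/d5.png

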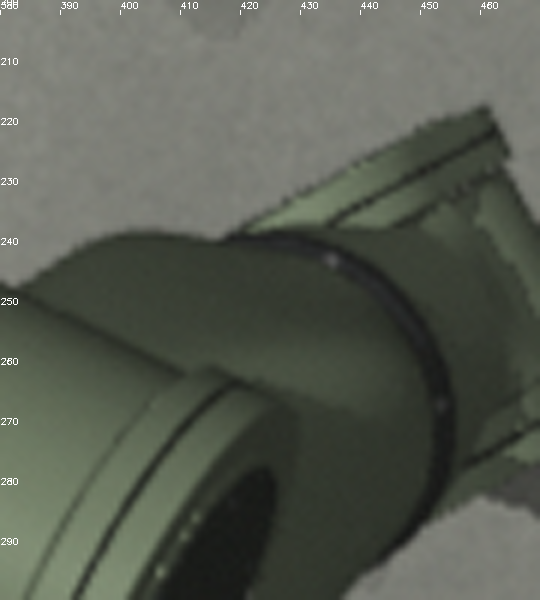

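{"api": "play_rows", "payload": {
  "deltas": [
    {"jaw":-0.2,"xyz":[0,0,0],"spin":0},
    {"jaw":0.2,"xyz":[0,0,0],"spin":0},
    {"jaw":0.5,"xyz":[0,0,0],"spin":0},
    {"jaw":0.8,"xyz":[0,0,0],"spin":0},
    {"jaw":1,"xyz":[0,0,0],"spin":0}
  ]
}}

```text
time: 11.17
tcp_pos: [0.4879, -0.2692, 0.0604]
eef_rot: [-1.319, 1.02, -1.02]
ft_force: [0.1, -0.6, -0.0]
finger_gap: 0.0252
```

{"api": "play_rows", "payload": {
  "deltas": [
    {"jaw":1,"xyz":[0,0,0],"spin":0},
    {"jaw":1,"xyz":[0,0,0],"spin":0},
    {"jaw":1,"xyz":[0,0,0],"spin":0}
  ]
}}

```text
time: 11.42
tcp_pos: [0.4879, -0.2692, 0.0604]
eef_rot: [-1.319, 1.02, -1.02]
ft_force: [-0.6, 0.6, 5.3]
finger_gap: 0.0177
```

```bash
python3 - <<'E'
from h import *
c=r.camera("scene")
crop("scene",c,(180,220,280,320),7,"d6.png")
s=r.read_state();print(s['time'],s['tcp_pos'],s['finger_gap'],s['ft_force'],s['wrist_torque'])
E
```

```text
11.4667 [ 0.48790212 -0.26922772  0.06039672] 0.017429810910648238 [-0.2410029   1.27008462  5.13265094] [ 0.10861362  0.1376623  -0.03013401]
```

View pics/d6.png

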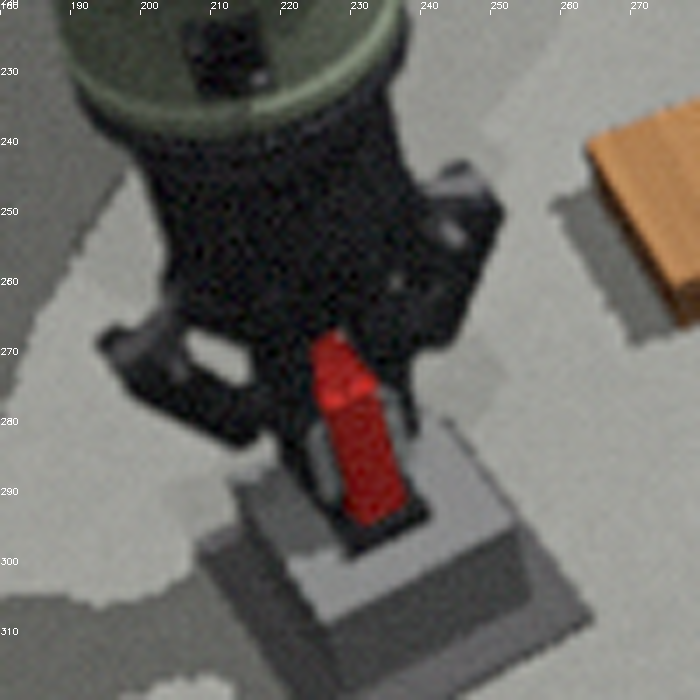

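{"api": "play_rows", "payload": {
  "deltas": [
    {"jaw":1,"xyz":[0,-0.01,0],"spin":0},
    {"jaw":1,"xyz":[0,-0.02,0],"spin":0},
    {"jaw":1,"xyz":[0,-0.03,0],"spin":0},
    {"jaw":1,"xyz":[0,-0.03,0],"spin":0},
    {"jaw":1,"xyz":[0,-0.03,0],"spin":0}
  ]
}}

```text
time: 11.88
tcp_pos: [0.4877, -0.2692, 0.1216]
eef_rot: [-1.319, 1.02, -1.02]
ft_force: [0.3, 0.5, -1.1]
finger_gap: 0.0175
```

```bash
python3 - <<'E'
from h import *
c=r.camera("scene")
crop("scene",c,(180,190,280,310),6,"d7.png")
s=r.read_state();print(s['time'],s['tcp_pos'],s['finger_gap'],s['ft_force'],s['wrist_torque'])
E
```

```text
11.9333 [ 0.48850543 -0.26983883  0.12416646] 0.017571807799557693 [ 1.5632917  -0.43228713  2.34807667] [-0.09874321 -0.16289148 -0.03170021]
```

View pics/d7.png

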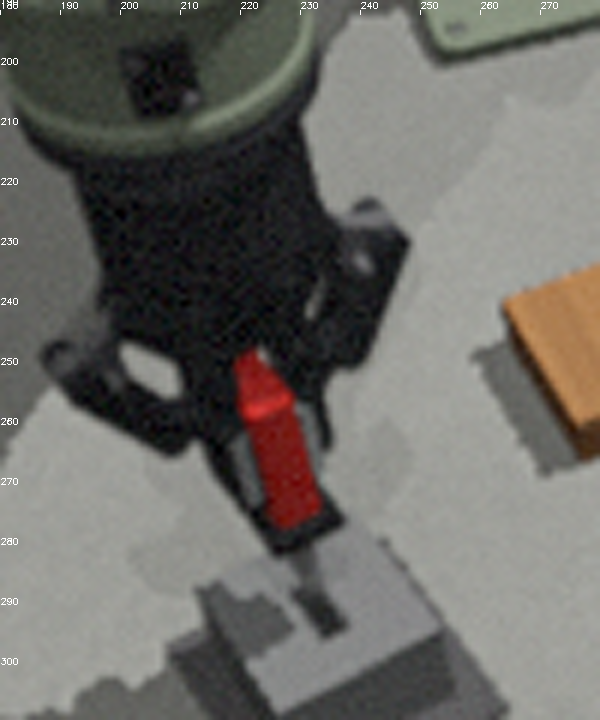

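{"api": "play_rows", "payload": {
  "deltas": [
    {"jaw":1,"xyz":[0,0,0.03],"spin":0},
    {"jaw":1,"xyz":[0,0,0.03],"spin":0},
    {"jaw":1,"xyz":[0,0,0.03],"spin":0},
    {"jaw":1,"xyz":[0,0,0.03],"spin":0},
    {"jaw":1,"xyz":[0,0,0.006],"spin":0}
  ]
}}

```text
time: 12.35
tcp_pos: [0.5507, -0.2521, 0.1203]
eef_rot: [-1.319, 1.018, -1.019]
ft_force: [-1.5, 0.5, -1.9]
finger_gap: 0.0175
```

{"api": "play_rows", "payload": {
  "deltas": [
    {"jaw":1,"xyz":[0,0.025,0],"spin":0},
    {"jaw":1,"xyz":[0,0.025,0],"spin":0},
    {"jaw":1,"xyz":[0,0.02,0],"spin":0},
    {"jaw":1,"xyz":[0,0.004,0],"spin":0},
    {"jaw":1,"xyz":[0,0,0],"spin":0}
  ]
}}

```text
time: 12.77
tcp_pos: [0.5484, -0.2534, 0.083]
eef_rot: [-1.319, 1.021, -1.02]
ft_force: [0.9, -0.5, -1.3]
finger_gap: 0.0174
```

```bash
python3 - <<'E'
from h import *
c=r.camera("scene")
crop("scene",c,(180,210,290,330),6,"e1.png")
s=r.read_state();print(s['time'],s['tcp_pos'],s['finger_gap'],s['ft_force'],s['wrist_torque'])
E
```

```text
12.8167 [ 0.54869062 -0.25357556  0.08354475] 0.017574182989001697 [ 0.06825478  0.11214139 -0.67006526] [-0.00207966 -0.02752042  0.02592266]
```

View pics/e1.png

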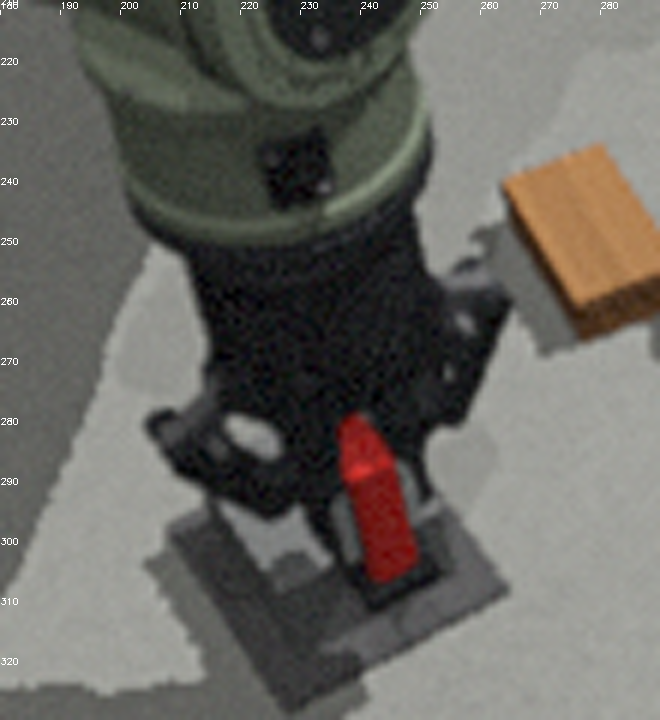

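{"api": "play_rows", "payload": {
  "deltas": [
    {"jaw":1,"xyz":[0,0,-0.008],"spin":0},
    {"jaw":1,"xyz":[0,0,-0.006],"spin":0},
    {"jaw":1,"xyz":[0,0,0],"spin":0}
  ]
}}

```text
time: 13.07
tcp_pos: [0.5415, -0.2556, 0.0838]
eef_rot: [-1.319, 1.02, -1.021]
ft_force: [-0.5, -0.3, -2.5]
finger_gap: 0.0174
```

{"api": "play_rows", "payload": {
  "deltas": [
    {"jaw":1,"xyz":[0,0,-0.004],"spin":0},
    {"jaw":1,"xyz":[0,0,-0.004],"spin":0},
    {"jaw":1,"xyz":[0,0,0],"spin":0}
  ]
}}

```text
time: 13.32
tcp_pos: [0.5378, -0.2563, 0.0834]
eef_rot: [-1.319, 1.02, -1.02]
ft_force: [1.2, 0.1, -1.4]
finger_gap: 0.0174
```

{"api": "play_rows", "payload": {
  "deltas": [
    {"jaw":1,"xyz":[0,0,-0.004],"spin":0},
    {"jaw":1,"xyz":[0,0,-0.004],"spin":0},
    {"jaw":1,"xyz":[0,0,0],"spin":0}
  ]
}}

```text
time: 13.57
tcp_pos: [0.5353, -0.2567, 0.0835]
eef_rot: [-1.317, 1.018, -1.021]
ft_force: [5.8, 0.5, -2.7]
finger_gap: 0.0175
```

{"api": "play_rows", "payload": {
  "deltas": [
    {"jaw":1,"xyz":[0,0,-0.006],"spin":0},
    {"jaw":1,"xyz":[0,0,-0.006],"spin":0},
    {"jaw":1,"xyz":[0,0,-0.006],"spin":0}
  ]
}}

```text
time: 13.82
tcp_pos: [0.5271, -0.2589, 0.0838]
eef_rot: [-1.317, 1.017, -1.021]
ft_force: [8.4, 3.3, 4.0]
finger_gap: 0.0175
```

```bash
python3 - <<'E'
from h import *
c=r.camera("scene")
crop("scene",c,(190,230,280,330),7,"e2.png")
s=r.read_state();print(s['time'],s['tcp_pos'],s['finger_gap'],s['ft_force'],s['wrist_torque'])
E
```

```text
13.8667 [ 0.5265382  -0.25917542  0.08384903] 0.017502523333843684 [7.17187302 2.88413468 3.99623791] [ 0.99086499 -2.13712564  0.02366944]
```

View pics/e2.png

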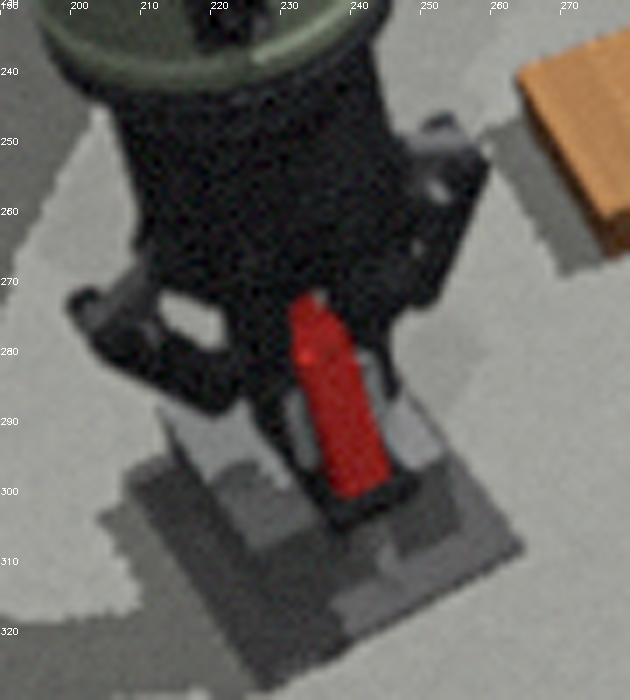

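{"api": "play_rows", "payload": {
  "deltas": [
    {"jaw":1,"xyz":[0,0,-0.007],"spin":0},
    {"jaw":1,"xyz":[0,0,-0.007],"spin":0},
    {"jaw":1,"xyz":[0,0,-0.007],"spin":0},
    {"jaw":1,"xyz":[0,0,-0.007],"spin":0},
    {"jaw":1,"xyz":[0,0,-0.007],"spin":0}
  ]
}}

```text
time: 14.28
tcp_pos: [0.5099, -0.2634, 0.0835]
eef_rot: [-1.318, 1.017, -1.021]
ft_force: [8.9, 2.5, -3.0]
finger_gap: 0.0172
```

{"api": "play_rows", "payload": {
  "deltas": [
    {"jaw":1,"xyz":[0,0,-0.007],"spin":0},
    {"jaw":1,"xyz":[0,0,-0.007],"spin":0},
    {"jaw":1,"xyz":[0,0,-0.007],"spin":0},
    {"jaw":1,"xyz":[0,0,-0.007],"spin":0},
    {"jaw":1,"xyz":[0,0,0],"spin":0}
  ]
}}

```text
time: 14.7
tcp_pos: [0.4957, -0.2672, 0.0836]
eef_rot: [-1.318, 1.018, -1.021]
ft_force: [4.7, 1.8, 3.6]
finger_gap: 0.0175
```

```bash
python3 - <<'E'
from h import *
c=r.camera("scene")
crop("scene",c,(190,230,280,330),7,"e3.png")
s=r.read_state();print(s['time'],s['tcp_pos'],s['finger_gap'],s['ft_force'],s['wrist_torque'])
E
```

```text
14.75 [ 0.49584832 -0.26718579  0.08368403] 0.017364561372740495 [3.83626823 1.44886805 3.52416248] [ 0.5460993  -1.05176233  0.05148716]
```

View pics/e3.png

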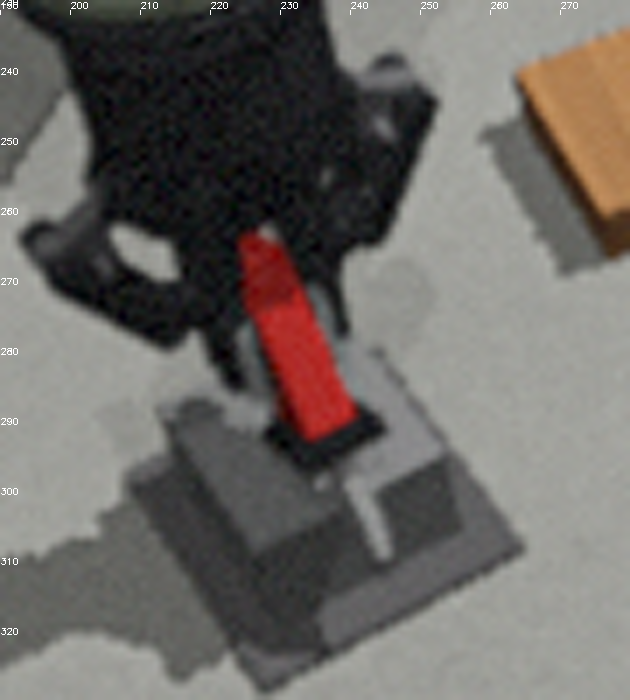

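{"api": "play_rows", "payload": {
  "deltas": [
    {"jaw":1,"xyz":[0,-0.03,0],"spin":0},
    {"jaw":1,"xyz":[0,-0.05,0],"spin":0},
    {"jaw":1,"xyz":[0,-0.06,0],"spin":0},
    {"jaw":1,"xyz":[0,-0.06,0],"spin":0},
    {"jaw":1,"xyz":[0,-0.036,0],"spin":0}
  ]
}}

```text
time: 15.17
tcp_pos: [0.4952, -0.2678, 0.204]
eef_rot: [-1.319, 1.018, -1.022]
ft_force: [0.2, -1.0, -2.2]
finger_gap: 0.0173
```

{"api": "play_rows", "payload": {
  "deltas": [
    {"jaw":1,"xyz":[0,0,0],"spin":0},
    {"jaw":1,"xyz":[0,0,0],"spin":0}
  ]
}}

```text
time: 15.33
tcp_pos: [0.4952, -0.2673, 0.2016]
eef_rot: [-1.319, 1.019, -1.02]
ft_force: [0.2, 0.1, -2.0]
finger_gap: 0.0175
```

```bash
python3 - <<'E'
from h import *
c=r.camera("scene");t=r.camera("top")
crop("scene",c,(180,180,270,280),7,"e4.png")
crop("top",t,(380,220,460,290),8,"e5.png")
s=r.read_state();print(s['time'],s['tcp_pos'],s['finger_gap'],s['ft_force'],s['joints'])
E
```

```text
15.4333 [ 0.49478826 -0.26697582  0.20029536] 0.017439665369696794 [ 0.53802863 -0.80703622 -1.99244755] [ 0.14686467  0.78679343  0.60015262  1.57097227 -0.51467805  0.94782033
 -0.40020239]
```

View pics/e4.png

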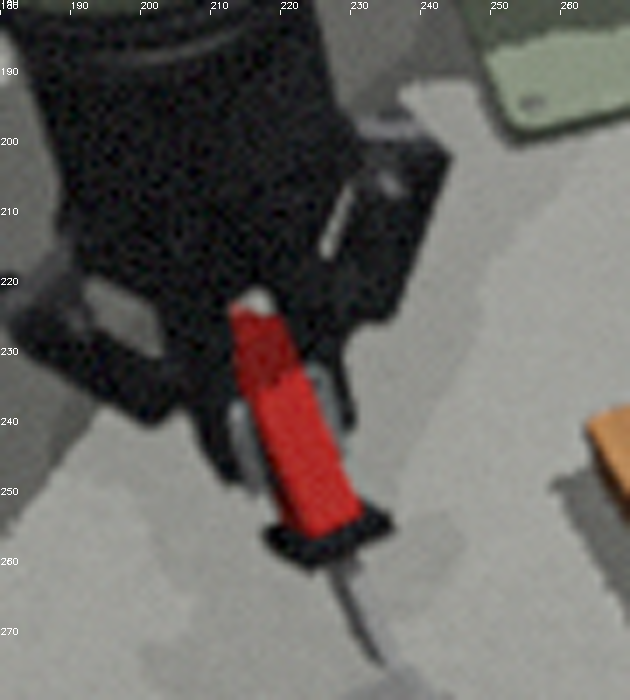

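View pics/e5.png

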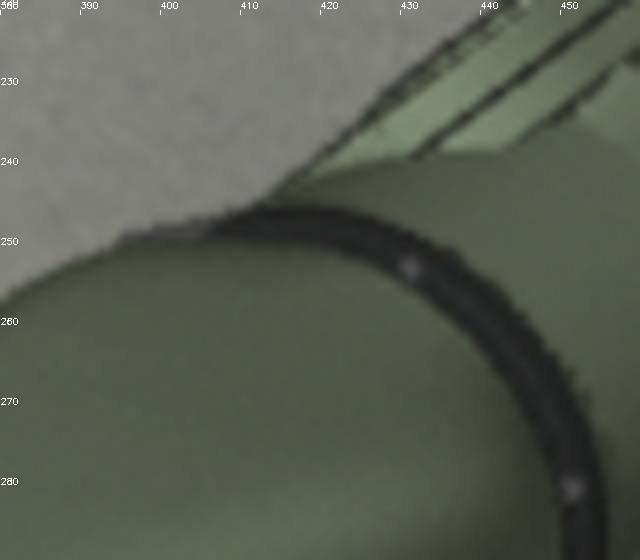

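```bash
cat > keyfit.py <<'E'
from h import *
from scipy.optimize import least_squares
def fit(obs,pts,psi,x0,free_y=True):
    # key pose: heading psi (key x horizontal dir), tilt th (handle leaning to -x)
    def K(p):
        th=p[3]; c,s=np.cos(psi),np.sin(psi)
        X=np.array([c*np.cos(th),s*np.cos(th),np.sin(th)]);Z=np.array([-c*np.sin(th),-s*np.sin(th),np.cos(th)]);Y=np.cross(Z,X)
        return np.stack([X,Y,Z],1)
    f=lambda p: np.concatenate([proj(n,p[:3]+K(p)@q)-uv for (n,uv),q in zip(obs,pts)])
    o=least_squares(f,x0); J=o.jac; cov=np.linalg.pinv(J.T@J)
    return o.x,f(o.x).reshape(-1,2),np.sqrt(np.diag(cov))
E
python3 - <<'E'
from keyfit import *
C=lambda x,y:('scene',np.array([180+(x+.5)/7-.5,180+(y+.5)/7-.5]))
obs=[C(312,540),C(362,512),C(245,390),C(303,345),C(232,312),C(278,315),C(383,662),C(393,525),C(312,570)]
m=1e-3
pts=np.array([[17,-9,8],[17,9,8],[17,-9,72],[17,9,72],[-17,-9,72],[-17,9,72],[0,0,-40],[22,15,8],[22,-15,0]])*m
x,res,sd=fit(obs,pts,np.radians(14.75),[.5,-.27,.19,.6]); print(x,np.degrees(x[3]),res.round(1),sd)
E
```

```text
[ 0.46474031 -0.25876083  0.14183867  0.35330685] 20.24299111822841 [[ 1.3  0.9]
 [ 1.5  1.3]
 [ 0.9 -3. ]
 [ 0.4 -0.2]
 [-2.6  3.6]
 [-1.7 -0.2]
 [-1.1 -3.1]
 [ 0.4 -1. ]
 [ 0.8  1.7]] [0.01370753 0.00096051 0.01399869 0.0410692 ]
```

```bash
cat > keyfit2.py <<'E'
from h import *
from scipy.optimize import least_squares
def K(psi,th):
    c,s=np.cos(psi),np.sin(psi)
    X=np.array([c*np.cos(th),s*np.cos(th),np.sin(th)]);Z=np.array([-c*np.sin(th),-s*np.sin(th),np.cos(th)])
    return np.stack([X,np.cross(Z,X),Z],1)
def fit2(obs,pts,psi,P0,x0=(0,0,.6,0,0),sp=.003,sb=2.):
    # params: dalong,dz (pivot corr), th, bias u,v ; pivot on key = (0,0,43mm)
    def f(p,full=False):
        M=K(psi,p[2]); P=P0+p[0]*np.array([np.cos(psi),np.sin(psi),0])+np.array([0,0,p[1]])
        o=P-M@[0,0,.043]
        e=[proj(n,o+M@q)+p[3:5]-uv for (n,uv),q in zip(obs,pts)]
        return (o,np.array(e)) if full else np.concatenate(e+[np.array([p[0]/sp,p[1]/sp,p[3]/sb,p[4]/sb])])
    o=least_squares(f,x0,loss='soft_l1'); J=o.jac; return o.x,f(o.x,True),np.sqrt(np.diag(np.linalg.inv(J.T@J)))
E
python3 - <<'E'
from keyfit2 import *
C=lambda x,y:('scene',np.array([180+(x+.5)/7-.5,180+(y+.5)/7-.5]))
obs=[C(312,540),C(362,512),C(245,390),C(303,345),C(383,662),C(393,525),C(312,570)]
pts=np.array([[17,-9,8],[17,9,8],[17,-9,72],[17,9,72],[0,0,-40],[22,15,8],[22,-15,0]])*1e-3
x,(o,res),sd=fit2(obs,pts,np.radians(14.75),np.array([.4950,-.267,.2003+.0326])); print(x,np.degrees(x[2]),o,res.round(1),sd)
E
```

```text
[ 8.24689592e-04 -1.36429674e-03  3.02909088e-01  9.36511977e-01
  1.02995063e+00] 17.35541229996721 [ 0.50820164 -0.2635243   0.19049337] [[ 0.3  1.8]
 [ 1.1  1.9]
 [-0.3 -3.6]
 [-0.2 -1. ]
 [-2.  -2.1]
 [ 0.3 -0.4]
 [-0.2  2.9]] [0.00290557 0.00316102 0.06273282 0.78242648 1.35229459]
```

```bash
python3 - <<'E'
from keyfit2 import *
psi=np.radians(14.75)
def L(P,th):
    M=K(psi,np.radians(th)); o=P-M@[0,0,.043]
    a,b,t=[proj('scene',o+M@q) for q in([.017,0,.008],[.017,0,.072],[0,0,-.04])]
    return a.round(1),b.round(1),t.round(1),np.linalg.norm(a-b).round(1)
P0=np.array([.4885,-.2698,.124+.0326])
print('up obs',(180+301/6,190+519/6),(180+262/6,190+408/6),19.6);print(L(P0,0))
P1=np.array([.495,-.267,.2003+.0326])
print('obs',(180+337/7,180+526/7),(180+274/7,180+367/7),(180+383/7,180+662/7),24.4)
for th in(15,20,25,30,35,40,45):print(th,L(P1,th))
E
```

```text
up obs (230.16666666666666, 276.5) (223.66666666666666, 258.0) 19.6
(array([230. , 275.9]), array([224.7, 256.4]), array([230.2, 284.7]), np.float64(20.3))
obs (228.14285714285714, 255.14285714285714) (219.14285714285714, 232.42857142857144) (234.71428571428572, 274.57142857142856) 24.4
15 (array([227. , 254.8]), array([217.6, 228.5]), array([230.4, 269.7]), np.float64(27.9))
20 (array([227.4, 254.8]), array([216.9, 227.5]), array([231.7, 271.1]), np.float64(29.3))
25 (array([227.7, 254.6]), array([216.2, 226.5]), array([233. , 272.2]), np.float64(30.3))
30 (array([227.9, 254.3]), array([215.5, 225.6]), array([234.1, 273. ]), np.float64(31.2))
35 (array([228.1, 253.8]), array([214.9, 224.8]), array([235.2, 273.7]), np.float64(31.9))
40 (array([228.1, 253.2]), array([214.2, 224.1]), array([236.2, 274. ]), np.float64(32.3))
45 (array([228.1, 252.5]), array([213.7, 223.5]), array([237. , 274.1]), np.float64(32.4))
```

```bash
python3 - <<'E'
from keyfit2 import *
C=lambda x,y:('scene',np.array([180+(x+.5)/7-.5,180+(y+.5)/7-.5]))
obs=[C(312,540),C(362,512),C(232,314),C(383,662),C(393,525),C(312,570)]
pts=np.array([[17,-9,8],[17,9,8],[17,-9,72],[0,0,-40],[22,15,8],[22,-15,0]])*1e-3
x,(o,res),sd=fit2(obs,pts,np.radians(14.75),np.array([.4950,-.267,.2003+.0326])); print(x,np.degrees(x[2]),o,res.round(1),sd)
E
cat > /dev/null; python3 - <<'E'
import cv2
im=cv2.imread('pics/e4.png');cv2.imwrite('pics/e6.png',cv2.resize(im[280:700,200:450],None,fx=1.4,fy=1.4)) 
E
```

```text
[ 3.13395102e-04 -4.61009448e-05  5.31833898e-01  2.55490934e-01
  2.83283970e-01] 30.47183778214396 [ 0.51639041 -0.26136838  0.19579312] [[ 0.1 -0.1]
 [ 1.  -0.1]
 [-1.1  3.4]
 [ 0.3 -0.6]
 [-0.  -2.8]
 [-0.3  0.8]] [0.00271299 0.00275173 0.06987154 0.78155061 1.15236978]
```

View pics/e6.png

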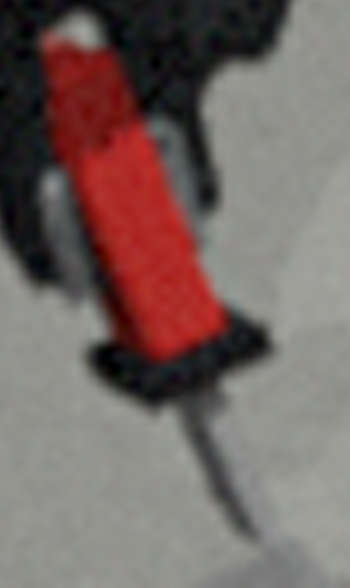

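```bash
python3 - <<'E'
from h import *
t=r.camera("top");c=r.camera("scene")
crop("top",t,(265,155,355,245),8,"f1.png")
crop("scene",c,(325,250,435,345),7,"f2.png")
a=ray('top',277,168,.19);b=ray('top',341,168,.19);d=a-b;print(np.degrees(np.arctan2(d[1],d[0]))-90)
E
```

```text
1.1351907215264703
```

View pics/f1.png

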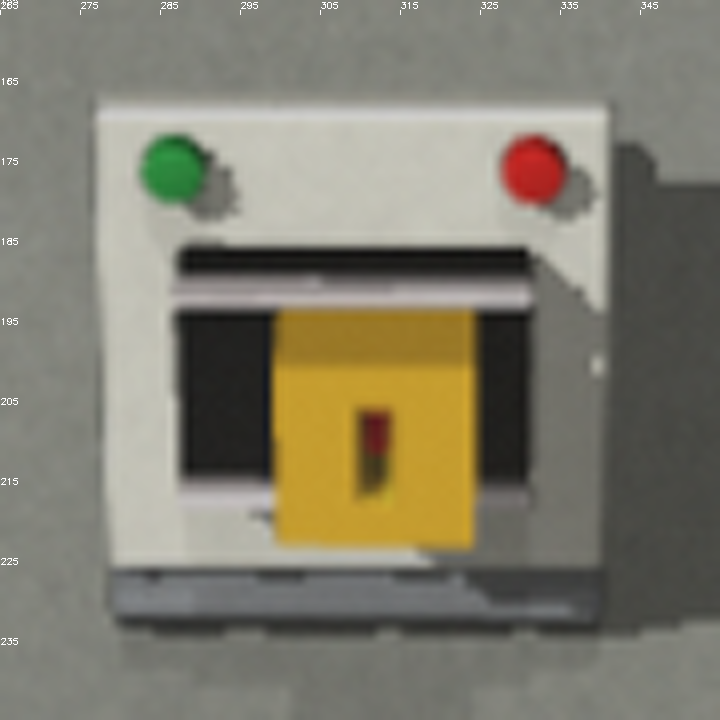

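View pics/f2.png

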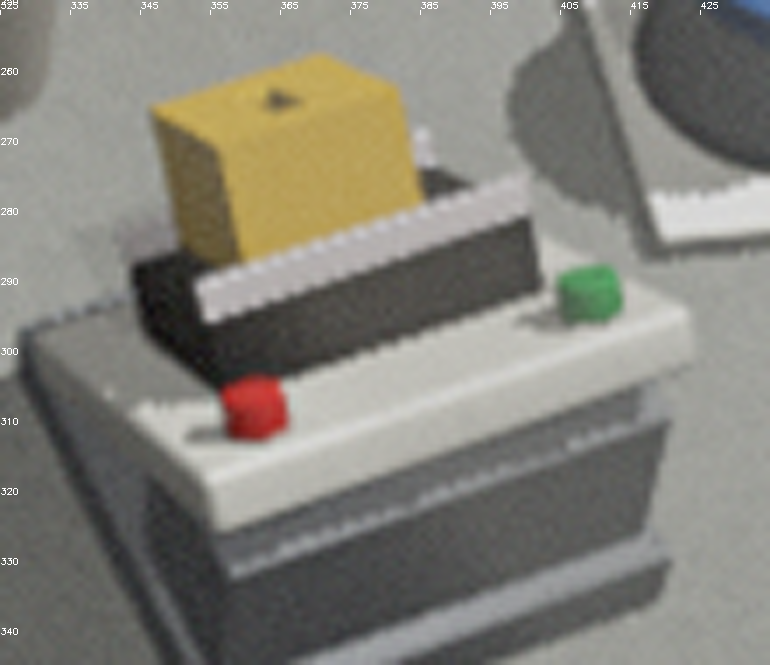

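{"api": "play_rows", "payload": {
  "deltas": [
    {"jaw":1,"xyz":[-0.03,-0.006,0.013],"spin":0},
    {"jaw":1,"xyz":[-0.05,-0.006,0.023],"spin":0},
    {"jaw":1,"xyz":[-0.05,-0.006,0.023],"spin":0},
    {"jaw":1,"xyz":[-0.05,-0.006,0.023],"spin":0},
    {"jaw":1,"xyz":[-0.05,-0.006,0.023],"spin":0}
  ]
}}

```text
time: 15.95
tcp_pos: [0.5168, -0.1415, 0.2157]
eef_rot: [-1.319, 1.021, -1.019]
ft_force: [0.5, -0.3, -1.1]
finger_gap: 0.0171
```

{"api": "play_rows", "payload": {
  "deltas": [
    {"jaw":1,"xyz":[-0.05,0,0.023],"spin":0},
    {"jaw":1,"xyz":[-0.05,0,0.023],"spin":0},
    {"jaw":1,"xyz":[-0.05,0,0.023],"spin":0},
    {"jaw":1,"xyz":[-0.05,0,0.023],"spin":0},
    {"jaw":1,"xyz":[-0.05,0,0.023],"spin":0}
  ]
}}

```text
time: 16.37
tcp_pos: [0.5411, -0.0059, 0.2156]
eef_rot: [-1.32, 1.021, -1.019]
ft_force: [0.5, -0.1, -1.1]
finger_gap: 0.0171
```

{"api": "play_rows", "payload": {
  "deltas": [
    {"jaw":1,"xyz":[-0.03,0,0.011],"spin":0},
    {"jaw":1,"xyz":[0,0,0],"spin":0.03},
    {"jaw":1,"xyz":[0,0,0],"spin":0.03},
    {"jaw":1,"xyz":[0,0,0],"spin":0.0155},
    {"jaw":1,"xyz":[0,0,0],"spin":0}
  ]
}}

```text
time: 16.78
tcp_pos: [0.5425, 0.0087, 0.2154]
eef_rot: [-1.218, 1.199, -1.198]
ft_force: [0.9, 0.0, -2.1]
finger_gap: 0.0178
```

```bash
python3 - <<'E'
from h import *
c=r.camera("scene");t=r.camera("top")
crop("scene",c,(310,200,420,300),7,"g1.png")
crop("top",t,(265,155,355,245),8,"g2.png")
s=r.read_state();print(s['time'],s['tcp_pos'],s['finger_gap'],s['ft_force'],s['joints']);print(R.from_rotvec(s['eef_rot']).as_matrix().round(4))
E
```

```text
16.8833 [0.5426085  0.00850453 0.21572972] 0.017131479537924724 [ 0.69301467 -0.95266076  0.00437067] [-0.44017943  0.77706324  0.7505692   1.62317397 -0.60844478  0.98969601
 -1.03939477]
[[ 1.910e-02 -9.000e-04  9.998e-01]
 [-9.998e-01 -4.000e-04  1.910e-02]
 [ 4.000e-04 -1.000e+00 -9.000e-04]]
```

View pics/g1.png

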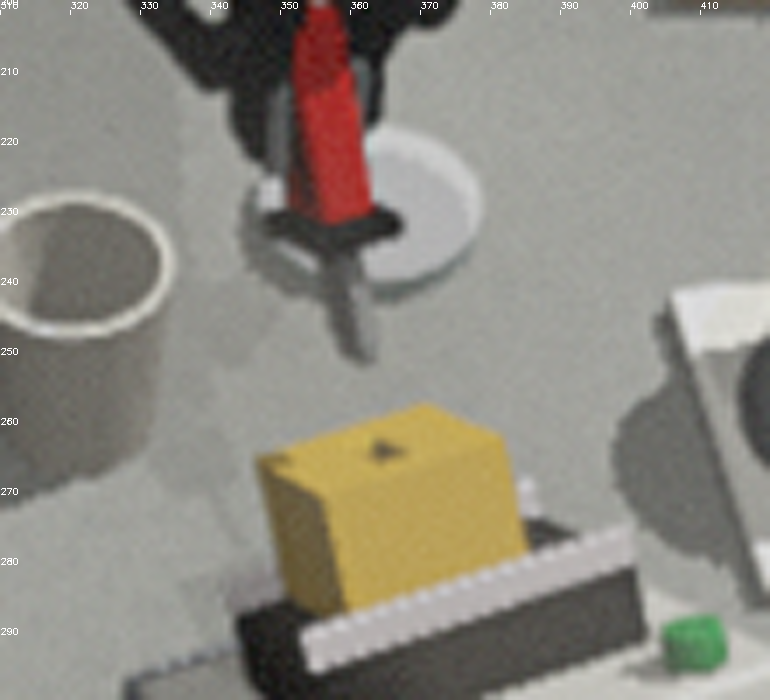

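View pics/g2.png

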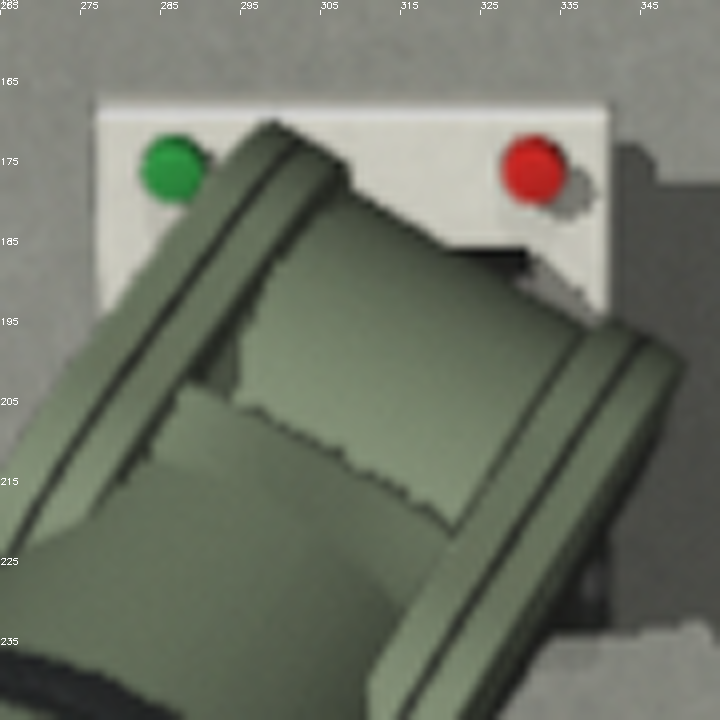

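```bash
python3 - <<'E'
from keyfit2 import *
psi=np.radians(1.1); P=np.array([.5426,.0085,.2157+.0326])
for th in(25,30,35,40):
    M=K(psi,np.radians(th)); o=P-M@[0,0,.043]
    f=lambda *q: ((proj('scene',o+M@(np.array(q)*1e-3))-[310,200]+.5)*7-.5).round(0)
    print(th,'tip',f(0,0,-40),f(11,-2.2,-40),f(11,2.2,-40),f(-11,2.2,-40),f(-11,-2.2,-40),'coll L R far',f(22,-15,0),f(22,15,8),f(-22,-15,8),'handle bot',f(17,-9,8),f(17,9,8),'coll bot near',f(22,0,0),'top',f(17,-9,72),f(17,9,72))
E
python3 - <<'E'
import cv2
im=cv2.imread('pics/g1.png');cv2.imwrite('pics/g3.png',cv2.resize(im[0:400,220:440],None,fx=1.5,fy=1.5)) 
E
```

```text
25 tip [346. 343.] [354. 357.] [367. 353.] [338. 330.] [325. 334.] coll L R far [311. 259.] [399. 206.] [250. 192.] handle bot [318. 223.] [374. 207.] coll bot near [357. 245.] top [286.  19.] [343.   3.]
30 tip [355. 350.] [363. 361.] [376. 357.] [348. 339.] [335. 343.] coll L R far [315. 256.] [402. 202.] [255. 201.] handle bot [322. 221.] [377. 205.] coll bot near [361. 242.] top [282.  12.] [339.  -4.]
35 tip [364. 355.] [372. 363.] [385. 359.] [357. 347.] [344. 351.] coll L R far [318. 252.] [405. 198.] [260. 208.] handle bot [325. 218.] [380. 201.] coll bot near [365. 238.] top [278.   6.] [335. -10.]
40 tip [373. 358.] [380. 363.] [393. 358.] [367. 353.] [354. 357.] coll L R far [321. 247.] [408. 192.] [265. 215.] handle bot [327. 214.] [383. 197.] coll bot near [368. 233.] top [274.   1.] [330. -15.]
```

View pics/g3.png

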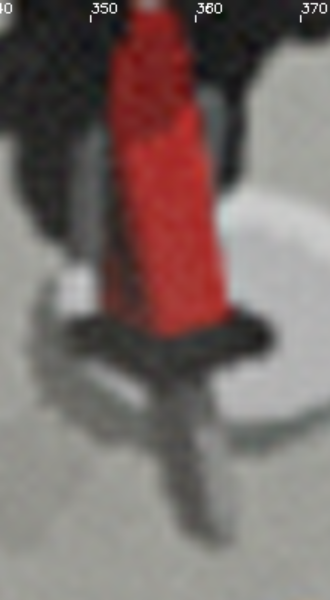

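```bash
cat > edge.py <<'E'
from keyfit2 import *
def red_edges(box):
    x0,y0,x1,y1=box
    im=np.mean([r.camera("scene").astype(float) for _ in range(2)],0)[y0:y1,x0:x1]
    red=im[:,:,0]-np.maximum(im[:,:,1],im[:,:,2])   # redness
    out=[]
    for v in range(red.shape[0]):
        row=red[v]; mx=row.max()
        if mx<60: continue
        k=int(row.argmax()); 
        # right crossing at half of plateau
        pl=np.median(row[max(0,k-2):k+3]); h=pl/2
        j=k
        while j+1<len(row) and row[j+1]>h: j+=1
        ur=j+(row[j]-h)/(row[j]-row[j+1]+1e-9)
        out.append((x0+ur,y0+v,mx))
    return np.array(out)
E
python3 - <<'E'
from edge import *
e=red_edges((345,198,372,236)); print(e.round(1).tolist())
E
```

```text
[[357.8, 201.0, 98.0], [358.1, 202.0, 101.5], [358.3, 203.0, 93.0], [358.5, 204.0, 91.5], [358.8, 205.0, 90.5], [359.1, 206.0, 89.0], [359.2, 207.0, 90.0], [359.2, 208.0, 90.0], [359.5, 209.0, 89.0], [360.1, 210.0, 116.5], [360.3, 211.0, 132.5], [360.2, 212.0, 131.5], [360.3, 213.0, 125.5], [360.6, 214.0, 124.5], [360.9, 215.0, 125.0], [360.9, 216.0, 123.5], [361.0, 217.0, 126.5], [361.1, 218.0, 123.5], [361.1, 219.0, 125.0], [361.1, 220.0, 125.5], [361.3, 221.0, 125.0], [361.5, 222.0, 122.0], [361.8, 223.0, 123.0], [362.0, 224.0, 117.5], [362.2, 225.0, 119.0], [362.4, 226.0, 119.5], [362.5, 227.0, 120.0], [362.6, 228.0, 116.5], [362.9, 229.0, 114.5], [361.9, 230.0, 108.0], [359.6, 231.0, 86.0]]
```

```bash
python3 - <<'E'
from keyfit2 import *
psi=np.radians(1.1); th=np.radians(28.5);P=np.array([.5426,.0085,.2157+.0326])
T=P-K(psi,th)[:,2]*.083; print('tip',T,proj('scene',T))
Z=K(psi,np.radians(35))[:,2]
for d in(.02,.032): print(d,T-d*Z,proj('scene',T-d*Z))
for m in([.602,.010,.15],[.6035,.0104,.15],[.601,.01,.15]): print(proj('scene',m))
print('slot obs',310+383.5/7-.5,200+452.5/7-.5)
E
```

```text
tip [0.58219688 0.0092603  0.17535818] [359.91648455 249.29087883]
0.02 [0.59366629 0.00948052 0.15897514] [361.85529978 258.082114  ]
0.032 [0.60054794 0.00961266 0.14914531] [363.00956282 263.3159278 ]
[363.47261745 263.47569282]
[363.93141898 263.9116258 ]
[363.28015661 263.1511565 ]
slot obs 364.2857142857143 264.1428571428571
```

{"api": "play_rows", "payload": {
  "deltas": [
    {"jaw":1,"xyz":[-0.001,0.008,0.0064],"spin":0},
    {"jaw":1,"xyz":[0,0.008,0.0064],"spin":0},
    {"jaw":1,"xyz":[0,0.008,0.0064],"spin":0},
    {"jaw":1,"xyz":[0,0.007,0.0064],"spin":0},
    {"jaw":1,"xyz":[0,0,0],"spin":0}
  ]
}}

```text
time: 17.4
tcp_pos: [0.5558, 0.0093, 0.1997]
eef_rot: [-1.218, 1.197, -1.196]
ft_force: [-0.5, -0.7, -3.5]
finger_gap: 0.0178
```

```bash
python3 - <<'E'
from h import *
c=r.camera("scene")
crop("scene",c,(335,205,395,280),9,"g4.png")
s=r.read_state();print(s['time'],s['tcp_pos'],s['finger_gap'],s['ft_force'])
E
```

```text
17.45 [0.55562247 0.00922994 0.20015747] 0.017412244564342524 [-0.60719029 -0.66596104 -0.28293963]
```

View pics/g4.png

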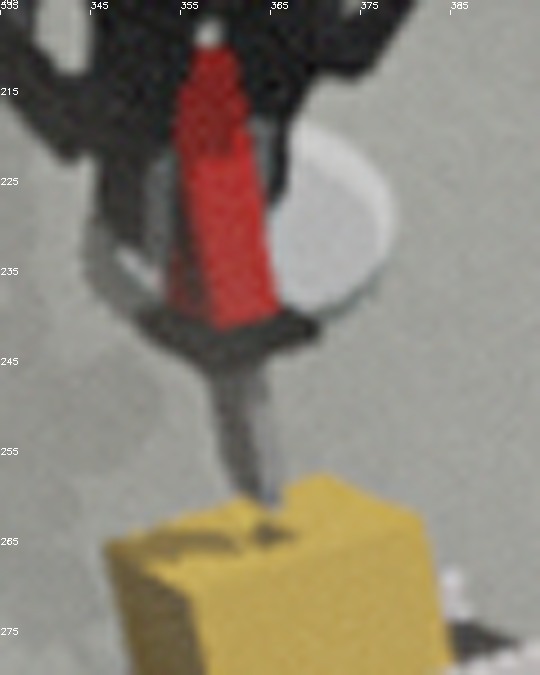

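{"api": "play_rows", "payload": {
  "deltas": [
    {"jaw":1,"xyz":[-0.001,0.005,0.0034],"spin":0},
    {"jaw":1,"xyz":[0,0.005,0.0034],"spin":0},
    {"jaw":1,"xyz":[0,0.004,0.0028],"spin":0},
    {"jaw":1,"xyz":[0,0.003,0.002],"spin":0},
    {"jaw":1,"xyz":[0,0,0],"spin":0}
  ]
}}

```text
time: 17.87
tcp_pos: [0.5612, 0.0099, 0.1923]
eef_rot: [-1.218, 1.197, -1.196]
ft_force: [-5.9, 1.2, 5.7]
finger_gap: 0.0174
```

```bash
python3 - <<'E'
from h import *
c=r.camera("scene")
crop("scene",c,(335,205,395,280),9,"g5.png")
s=r.read_state();print(s['time'],s['tcp_pos'],s['finger_gap'],s['ft_force'])
E
```

```text
17.9167 [0.56116006 0.00987956 0.19236559] 0.01755481330839799 [-5.27445256  0.28289257  4.86445351]
```

View pics/g5.png

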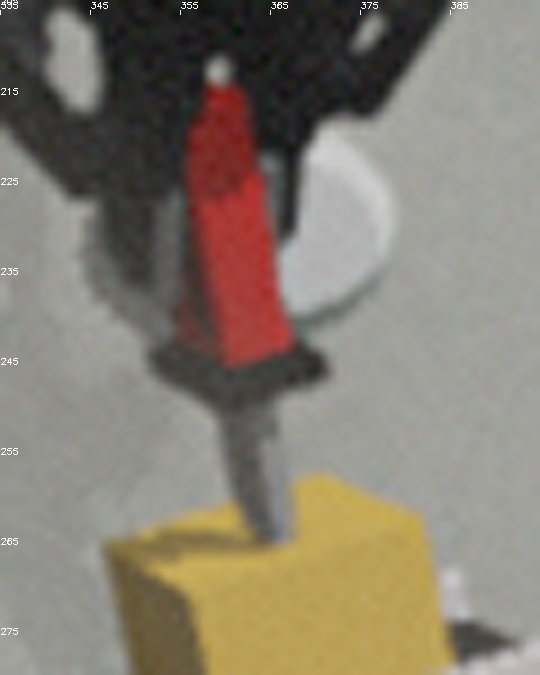

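{"api": "play_rows", "payload": {
  "deltas": [
    {"jaw":1,"xyz":[0,0,-0.003],"spin":0},
    {"jaw":1,"xyz":[0,0,0],"spin":0}
  ]
}}

```text
time: 18.08
tcp_pos: [0.5597, 0.0099, 0.1922]
eef_rot: [-1.217, 1.197, -1.197]
ft_force: [-1.0, -0.1, -3.2]
finger_gap: 0.0173
```

{"api": "play_rows", "payload": {
  "deltas": [
    {"jaw":1,"xyz":[0,0,-0.003],"spin":0},
    {"jaw":1,"xyz":[0,0,0],"spin":0}
  ]
}}

```text
time: 18.25
tcp_pos: [0.5582, 0.0099, 0.1922]
eef_rot: [-1.217, 1.197, -1.197]
ft_force: [0.5, 0.0, -1.8]
finger_gap: 0.0173
```

{"api": "play_rows", "payload": {
  "deltas": [
    {"jaw":1,"xyz":[0,0,-0.003],"spin":0},
    {"jaw":1,"xyz":[0,0,0],"spin":0}
  ]
}}

```text
time: 18.42
tcp_pos: [0.5566, 0.0098, 0.1922]
eef_rot: [-1.217, 1.197, -1.197]
ft_force: [0.2, -0.2, -0.7]
finger_gap: 0.0174
```

{"api": "play_rows", "payload": {
  "deltas": [
    {"jaw":1,"xyz":[0,0.003,0.002],"spin":0},
    {"jaw":1,"xyz":[0,0.003,0.002],"spin":0},
    {"jaw":1,"xyz":[0,0,0],"spin":0}
  ]
}}

```text
time: 18.67
tcp_pos: [0.559, 0.0099, 0.1888]
eef_rot: [-1.218, 1.197, -1.196]
ft_force: [-0.3, 0.0, -1.5]
finger_gap: 0.0175
```

{"api": "play_rows", "payload": {
  "deltas": [
    {"jaw":1,"xyz":[0,0.003,0.002],"spin":0},
    {"jaw":1,"xyz":[0,0,0],"spin":0}
  ]
}}

```text
time: 18.83
tcp_pos: [0.5599, 0.0099, 0.1874]
eef_rot: [-1.217, 1.197, -1.197]
ft_force: [-0.3, 0.1, -1.9]
finger_gap: 0.0173
```

```bash
python3 - <<'E'
from h import *
c=r.camera("scene")
crop("scene",c,(335,205,395,280),9,"g6.png")
s=r.read_state();print(s['time'],s['tcp_pos'],s['finger_gap'],s['ft_force'])
E
```

```text
18.8833 [0.55988492 0.00983779 0.18754816] 0.017085890753580763 [-0.96960553  0.3064973  -1.66145267]
```

View pics/g6.png

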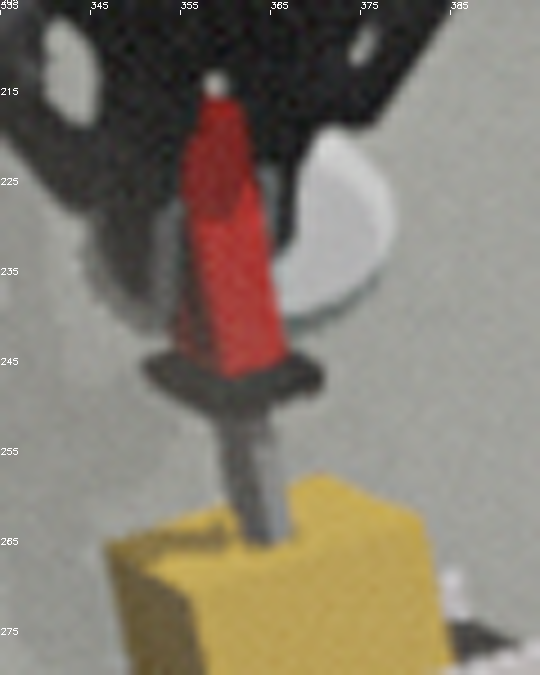

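{"api": "play_rows", "payload": {
  "deltas": [
    {"jaw":1,"xyz":[0,0.003,0.002],"spin":0},
    {"jaw":1,"xyz":[0,0.003,0.002],"spin":0},
    {"jaw":1,"xyz":[0,0,0],"spin":0}
  ]
}}

```text
time: 19.13
tcp_pos: [0.5616, 0.0098, 0.1849]
eef_rot: [-1.217, 1.197, -1.196]
ft_force: [-5.8, -0.7, 8.2]
finger_gap: 0.0169
```

{"api": "play_rows", "payload": {
  "deltas": [
    {"jaw":1,"xyz":[0,0.003,0.002],"spin":0},
    {"jaw":1,"xyz":[0,0.003,0.002],"spin":0},
    {"jaw":1,"xyz":[0,0,0],"spin":0}
  ]
}}

```text
time: 19.38
tcp_pos: [0.5632, 0.01, 0.1811]
eef_rot: [-1.219, 1.198, -1.196]
ft_force: [-3.3, -1.1, -5.7]
finger_gap: 0.0172
```

```bash
python3 - <<'E'
from h import *
c=r.camera("scene")
crop("scene",c,(335,205,395,280),9,"g7.png")
s=r.read_state();print(s['time'],s['tcp_pos'],s['finger_gap'],s['ft_force'])
E
```

```text
19.4333 [0.56322281 0.00992813 0.18112596] 0.017164809142986102 [-3.05996613 -0.7058289  -7.43828192]
```

View pics/g7.png

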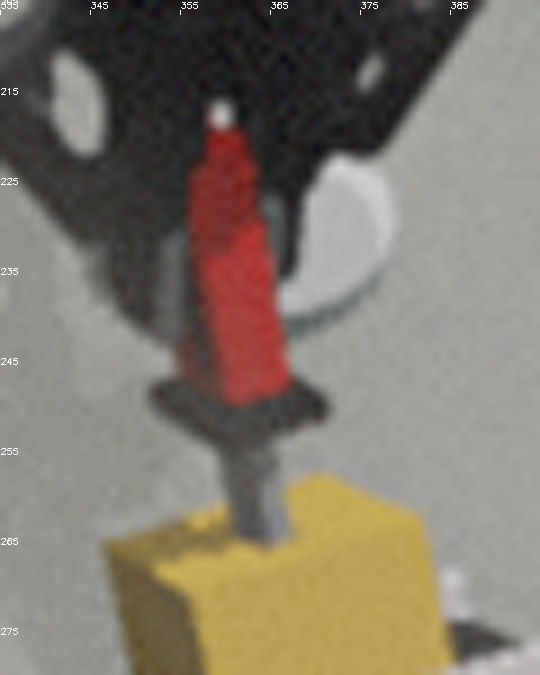

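{"api": "play_rows", "payload": {
  "deltas": [
    {"jaw":1,"xyz":[0,0.0017,-0.0024],"spin":0},
    {"jaw":1,"xyz":[0,0,0],"spin":0}
  ]
}}

```text
time: 19.6
tcp_pos: [0.5627, 0.0099, 0.1808]
eef_rot: [-1.217, 1.196, -1.197]
ft_force: [-1.3, -0.2, -2.8]
finger_gap: 0.0174
```

{"api": "play_rows", "payload": {
  "deltas": [
    {"jaw":1,"xyz":[0,0.003,0.002],"spin":0},
    {"jaw":1,"xyz":[0,0,0],"spin":0}
  ]
}}

```text
time: 19.77
tcp_pos: [0.5637, 0.01, 0.1792]
eef_rot: [-1.217, 1.197, -1.197]
ft_force: [-1.5, -0.8, -2.8]
finger_gap: 0.0172
```

{"api": "play_rows", "payload": {
  "deltas": [
    {"jaw":1,"xyz":[0,0.0036,0.0018],"spin":0},
    {"jaw":1,"xyz":[0,0.0036,0.0018],"spin":0},
    {"jaw":1,"xyz":[0,0,0],"spin":0}
  ]
}}

```text
time: 20.02
tcp_pos: [0.5658, 0.01, 0.1755]
eef_rot: [-1.217, 1.196, -1.197]
ft_force: [-0.3, 0.3, -2.4]
finger_gap: 0.0172
```

{"api": "play_rows", "payload": {
  "deltas": [
    {"jaw":1,"xyz":[0,0.0036,0.0018],"spin":0},
    {"jaw":1,"xyz":[0,0.0036,0.0018],"spin":0},
    {"jaw":1,"xyz":[0,0,0],"spin":0}
  ]
}}

```text
time: 20.27
tcp_pos: [0.5675, 0.01, 0.1719]
eef_rot: [-1.217, 1.196, -1.197]
ft_force: [-0.4, -0.7, -1.8]
finger_gap: 0.0171
```

```bash
python3 - <<'E'
from h import *
c=r.camera("scene")
crop("scene",c,(335,205,395,280),9,"g8.png")
s=r.read_state();print(s['time'],s['tcp_pos'],s['finger_gap'],s['ft_force'],s['wrist_torque'])
E
```

```text
20.3167 [0.56743463 0.00997062 0.17203322] 0.01717160848759428 [-0.18256126 -0.05381373 -0.86321171] [ 0.05639408  0.01808274 -0.0286824 ]
```

View pics/g8.png

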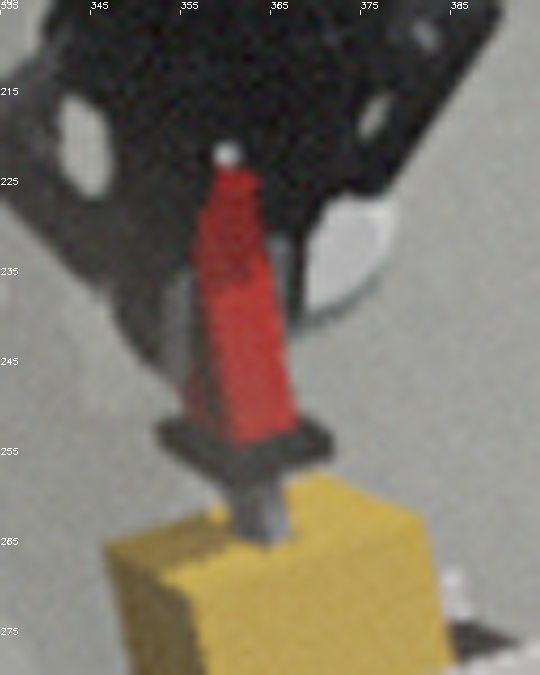

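{"api": "play_rows", "payload": {
  "deltas": [
    {"jaw":1,"xyz":[0,0.0036,0.0018],"spin":0},
    {"jaw":1,"xyz":[0,0.0036,0.0018],"spin":0},
    {"jaw":1,"xyz":[0,0,0],"spin":0}
  ]
}}

```text
time: 20.57
tcp_pos: [0.5691, 0.0101, 0.1682]
eef_rot: [-1.217, 1.197, -1.197]
ft_force: [-0.4, 0.3, -2.1]
finger_gap: 0.0175
```

{"api": "play_rows", "payload": {
  "deltas": [
    {"jaw":1,"xyz":[0,0.0036,0.0018],"spin":0},
    {"jaw":1,"xyz":[0,0.0036,0.0018],"spin":0},
    {"jaw":1,"xyz":[0,0,0],"spin":0}
  ]
}}

```text
time: 20.82
tcp_pos: [0.571, 0.01, 0.1648]
eef_rot: [-1.217, 1.197, -1.197]
ft_force: [-0.3, -0.2, -0.3]
finger_gap: 0.0176
```

{"api": "play_rows", "payload": {
  "deltas": [
    {"jaw":1,"xyz":[0,0.0036,0.0018],"spin":0},
    {"jaw":1,"xyz":[0,0.0036,0.0018],"spin":0},
    {"jaw":1,"xyz":[0,0,0],"spin":0}
  ]
}}

```text
time: 21.07
tcp_pos: [0.5728, 0.0101, 0.1611]
eef_rot: [-1.217, 1.197, -1.197]
ft_force: [0.1, -0.4, 0.6]
finger_gap: 0.0176
```

{"api": "play_rows", "payload": {
  "deltas": [
    {"jaw":1,"xyz":[0,0.003,0.0016],"spin":0},
    {"jaw":1,"xyz":[0,0.002,0.001],"spin":0},
    {"jaw":1,"xyz":[0,0,0],"spin":0}
  ]
}}

```text
time: 21.32
tcp_pos: [0.5742, 0.0101, 0.1587]
eef_rot: [-1.217, 1.196, -1.197]
ft_force: [2.3, -0.1, 1.4]
finger_gap: 0.0173
```

```bash
python3 - <<'E'
from h import *
c=r.camera("scene")
crop("scene",c,(335,205,395,280),9,"g9.png")
s=r.read_state();print(s['time'],s['tcp_pos'],s['finger_gap'],s['ft_force'],s['wrist_torque'])
E
```

```text
21.3667 [0.57416038 0.01007779 0.15880838] 0.01724739762030498 [2.06604495 0.4465028  0.61137314] [ 0.03829665 -0.41164599  0.01128954]
```

View pics/g9.png

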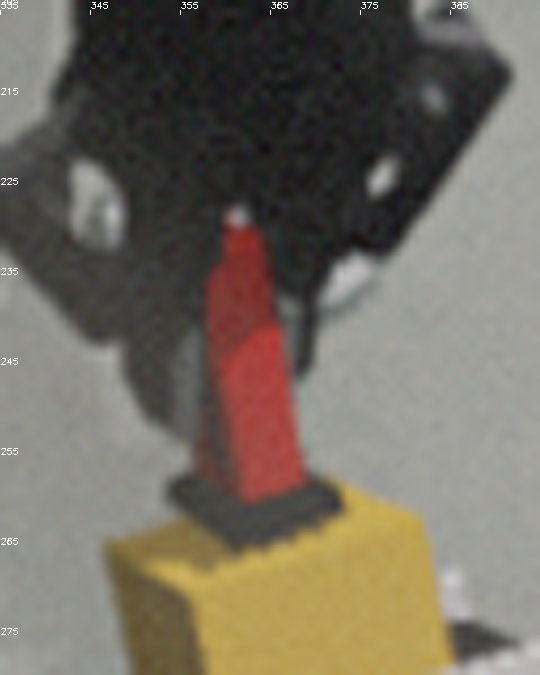

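{"api": "play_rows", "payload": {
  "deltas": [
    {"jaw":1,"xyz":[0,0.002,0.0012],"spin":0},
    {"jaw":1,"xyz":[0,0.002,0.0012],"spin":0},
    {"jaw":1,"xyz":[0,0,0],"spin":0}
  ]
}}

```text
time: 21.62
tcp_pos: [0.5754, 0.0101, 0.1568]
eef_rot: [-1.217, 1.196, -1.197]
ft_force: [0.5, 0.3, 2.5]
finger_gap: 0.0173
```

{"api": "play_rows", "payload": {
  "deltas": [
    {"jaw":1,"xyz":[0,0.002,0.0012],"spin":0},
    {"jaw":1,"xyz":[0,0.001,0.0007],"spin":0},
    {"jaw":1,"xyz":[0,0,0],"spin":0}
  ]
}}

```text
time: 21.87
tcp_pos: [0.5761, 0.0101, 0.1556]
eef_rot: [-1.217, 1.197, -1.197]
ft_force: [-3.4, 0.2, 8.3]
finger_gap: 0.0173
```

{"api": "play_rows", "payload": {
  "deltas": [
    {"jaw":1,"xyz":[0,0.001,0.0007],"spin":0},
    {"jaw":1,"xyz":[0,0.001,0.0007],"spin":0},
    {"jaw":1,"xyz":[0,0,0],"spin":0}
  ]
}}

```text
time: 22.12
tcp_pos: [0.576, 0.01, 0.1551]
eef_rot: [-1.218, 1.198, -1.196]
ft_force: [-11.6, 1.4, 23.2]
finger_gap: 0.0175
```

```bash
python3 - <<'E'
from h import *
c=r.camera("scene")
crop("scene",c,(335,215,395,285),10,"g10.png")
s=r.read_state();print(s['time'],s['tcp_pos'],s['finger_gap'],s['ft_force'],s['wrist_torque'])
E
```

```text
22.1667 [0.5760531  0.01000535 0.15513368] 0.0168241826847256 [-12.75378766   1.70154585  23.11523758] [0.32851933 1.98563443 0.0226924 ]
```

View pics/g10.png

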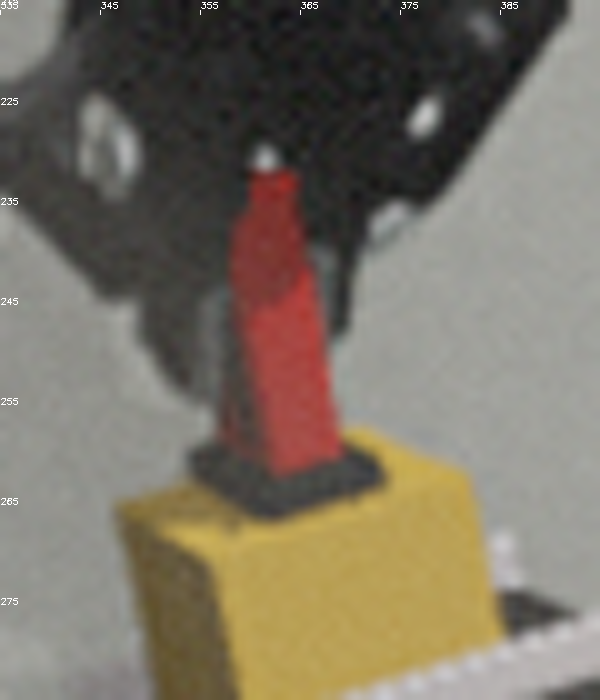

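{"api": "play_rows", "payload": {
  "deltas": [
    {"jaw":1,"xyz":[0,0.0014,-0.002],"spin":0},
    {"jaw":1,"xyz":[0,0,0],"spin":0}
  ]
}}

```text
time: 22.33
tcp_pos: [0.5757, 0.01, 0.1544]
eef_rot: [-1.217, 1.197, -1.197]
ft_force: [-7.7, 0.9, 20.2]
finger_gap: 0.0171
```

{"api": "play_rows", "payload": {
  "deltas": [
    {"jaw":1,"xyz":[0,0.0012,-0.002],"spin":0},
    {"jaw":1,"xyz":[0,0,0],"spin":0}
  ]
}}

```text
time: 22.5
tcp_pos: [0.5751, 0.01, 0.1538]
eef_rot: [-1.216, 1.196, -1.197]
ft_force: [-4.6, 0.9, 18.4]
finger_gap: 0.0173
```

{"api": "play_rows", "payload": {
  "deltas": [
    {"jaw":1,"xyz":[0,0.0012,0.0005],"spin":0},
    {"jaw":1,"xyz":[0,0,0],"spin":0}
  ]
}}

```text
time: 22.67
tcp_pos: [0.5749, 0.01, 0.1533]
eef_rot: [-1.217, 1.197, -1.197]
ft_force: [-8.7, 0.7, 20.9]
finger_gap: 0.0175
```

{"api": "play_rows", "payload": {
  "deltas": [
    {"jaw":1,"xyz":[0,0.0006,0.0004],"spin":0},
    {"jaw":1,"xyz":[0,0,0],"spin":0}
  ]
}}

```text
time: 22.83
tcp_pos: [0.5748, 0.01, 0.153]
eef_rot: [-1.217, 1.197, -1.196]
ft_force: [-10.3, 1.3, 23.4]
finger_gap: 0.0175
```

{"api": "play_rows", "payload": {
  "deltas": [
    {"jaw":1,"xyz":[0,-0.0012,-0.0008],"spin":0},
    {"jaw":1,"xyz":[0,0,0],"spin":0}
  ]
}}

```text
time: 23.0
tcp_pos: [0.5748, 0.01, 0.1532]
eef_rot: [-1.217, 1.197, -1.197]
ft_force: [-4.4, 0.2, 11.2]
finger_gap: 0.0178
```

{"api": "play_rows", "payload": {
  "deltas": [
    {"jaw":0.4,"xyz":[0,0,0],"spin":0},
    {"jaw":0.2,"xyz":[0,0,0],"spin":0},
    {"jaw":0,"xyz":[0,0,0],"spin":0},
    {"jaw":0,"xyz":[0,0,0],"spin":0}
  ]
}}

```text
time: 23.33
tcp_pos: [0.5747, 0.0102, 0.1526]
eef_rot: [-1.218, 1.197, -1.196]
ft_force: [-0.2, 0.6, -1.1]
finger_gap: 0.0429
```

```bash
python3 - <<'E'
from h import *
c=r.camera("scene")
crop("scene",c,(335,215,395,285),10,"g11.png")
s=r.read_state();print(s['time'],s['tcp_pos'],s['finger_gap'],s['ft_force'],s['wrist_torque'])
E
```

```text
23.3833 [0.57475031 0.01013679 0.15257283] 0.0424837815142383 [ 0.09456593 -0.0286267   0.47863005] [0.0004665  0.00912364 0.0037119 ]
```

View pics/g11.png

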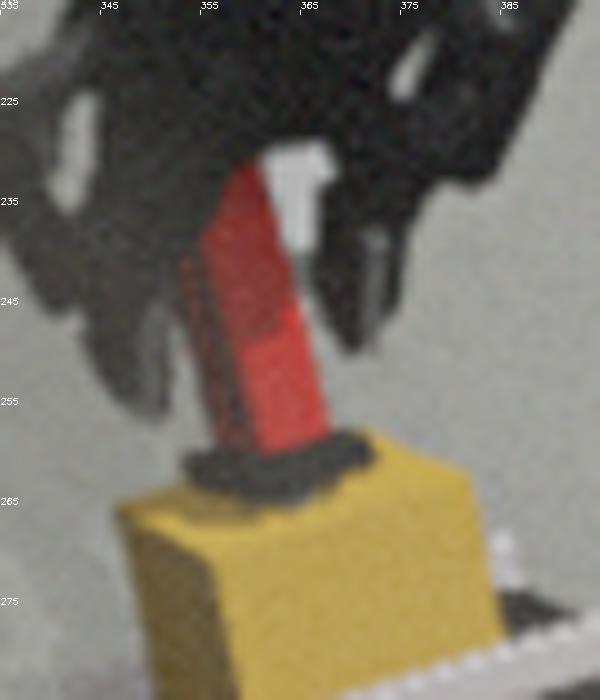

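{"api": "play_rows", "payload": {
  "deltas": [
    {"jaw":0,"xyz":[0,-0.02,0],"spin":0},
    {"jaw":0,"xyz":[0,-0.04,0],"spin":0},
    {"jaw":0,"xyz":[0,-0.06,0],"spin":0},
    {"jaw":0,"xyz":[0,-0.06,0],"spin":0},
    {"jaw":0,"xyz":[0,-0.04,0],"spin":0}
  ]
}}

```text
time: 23.8
tcp_pos: [0.575, 0.0097, 0.2661]
eef_rot: [-1.216, 1.195, -1.199]
ft_force: [0.9, 0.4, -0.9]
finger_gap: 0.0428
```

```bash
python3 - <<'E'
from h import *
c=r.camera("scene")
crop("scene",c,(325,195,405,285),8,"g12.png")
s=r.read_state();print(s['time'],s['tcp_pos'],s['finger_gap'],s['ft_force'],s['wrist_torque'])
E
```

```text
23.85 [0.57587277 0.00934516 0.26881203] 0.04260960607753312 [0.8106709  0.51541864 4.56643601] [-0.00018021 -0.07623876 -0.03209875]
```

View pics/g12.png

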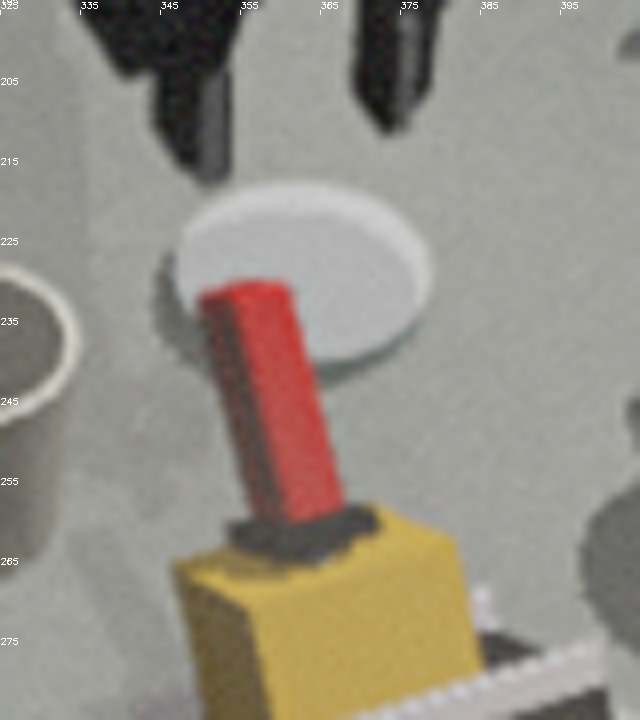

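```bash
cat > homecheck.py <<'E'
from keyfit2 import *
psi=np.radians(1.1)
def pred(m,th,out=0,x0=325,y0=195,s=8):
    M=K(psi,np.radians(th)); Z35=K(psi,np.radians(35))[:,2]; o=np.array(m)+out*Z35
    f=lambda *q: ((proj('scene',o+M@(np.array(q)*1e-3))-[x0,y0]+.5)*s-.5).round(0).astype(int).tolist()
    return dict(bl=f(17,-9,8),br=f(17,9,8),tl=f(17,-9,72),tr=f(17,9,72),ftl=f(-17,-9,72),lb=f(-17,-9,8),cR=f(22,15,4),cL=f(-22,-15,4),cN=f(22,-15,0),cNr=f(22,15,0))
if __name__=='__main__':
    for th in(32,35,38,41,44): print(th,pred([.6035,.0104,.15],th))
E
python3 homecheck.py
```

```text
32 {'bl': [304, 552], 'br': [365, 532], 'tl': [257, 322], 'tr': [321, 303], 'ftl': [209, 300], 'lb': [255, 522], 'cR': [396, 544], 'cL': [231, 538], 'cN': [296, 592], 'cNr': [399, 558]}
35 {'bl': [303, 549], 'br': [364, 529], 'tl': [251, 317], 'tr': [314, 298], 'ftl': [205, 301], 'lb': [255, 525], 'cR': [395, 540], 'cL': [231, 542], 'cN': [295, 588], 'cNr': [398, 554]}
38 {'bl': [301, 545], 'br': [363, 525], 'tl': [245, 312], 'tr': [308, 293], 'ftl': [201, 302], 'lb': [255, 528], 'cR': [394, 536], 'cL': [232, 546], 'cN': [294, 583], 'cNr': [397, 550]}
41 {'bl': [300, 542], 'br': [361, 522], 'tl': [240, 308], 'tr': [302, 289], 'ftl': [197, 305], 'lb': [255, 531], 'cR': [393, 531], 'cL': [233, 549], 'cN': [293, 579], 'cNr': [396, 546]}
44 {'bl': [298, 538], 'br': [360, 519], 'tl': [234, 305], 'tr': [296, 286], 'ftl': [193, 308], 'lb': [256, 534], 'cR': [391, 527], 'cL': [234, 553], 'cN': [292, 575], 'cNr': [395, 542]}
```

{"api": "play_rows", "payload": {
  "deltas": [
    {"jaw":1,"xyz":[0,0,-0.02],"spin":0},
    {"jaw":1,"xyz":[0,0,-0.02],"spin":0},
    {"jaw":1,"xyz":[0,0,-0.018],"spin":0},
    {"jaw":1,"xyz":[0,0,0],"spin":0},
    {"jaw":1,"xyz":[0,0,0],"spin":0}
  ]
}}

```text
time: 24.27
tcp_pos: [0.5461, 0.0097, 0.2634]
eef_rot: [-1.217, 1.196, -1.197]
ft_force: [0.8, -0.3, 0.7]
finger_gap: 0.0001
```

{"api": "play_rows", "payload": {
  "deltas": [
    {"jaw":1,"xyz":[0,0,0],"spin":0},
    {"jaw":1,"xyz":[0,0.03,0],"spin":0},
    {"jaw":1,"xyz":[0,0.03,0],"spin":0},
    {"jaw":1,"xyz":[0,0.02,0],"spin":0},
    {"jaw":1,"xyz":[0,0,0],"spin":0}
  ]
}}

```text
time: 24.68
tcp_pos: [0.5455, 0.0097, 0.2211]
eef_rot: [-1.219, 1.198, -1.196]
ft_force: [0.1, -0.5, -0.2]
finger_gap: -0.0004
```

```bash
python3 - <<'E'
from h import *
c=r.camera("scene")
crop("scene",c,(325,195,405,285),8,"g13.png")
s=r.read_state();print(s['time'],s['tcp_pos'],s['finger_gap'],s['ft_force'],s['wrist_torque'])
E
```

```text
24.7333 [0.54585265 0.00956892 0.22230873] 0.00020797650076341344 [0.39415508 0.62634019 0.39779235] [-0.02343638 -0.00040417 -0.03732463]
```

View pics/g13.png

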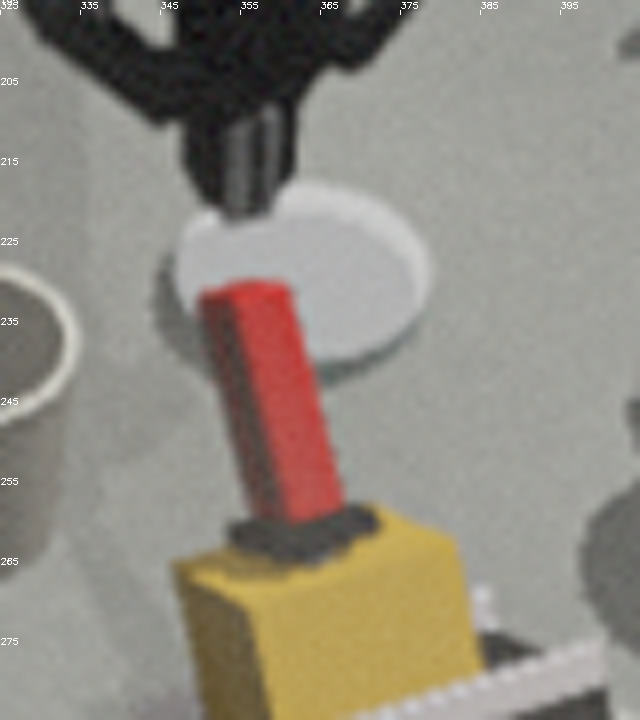

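{"api": "play_rows", "payload": {
  "deltas": [
    {"jaw":1,"xyz":[0,0.02,0],"spin":0},
    {"jaw":1,"xyz":[0,0.01,0],"spin":0},
    {"jaw":1,"xyz":[0,0,0],"spin":0}
  ]
}}

```text
time: 24.98
tcp_pos: [0.5456, 0.0097, 0.2069]
eef_rot: [-1.218, 1.197, -1.196]
ft_force: [-0.1, 0.3, -0.2]
finger_gap: -0.0002
```

{"api": "play_rows", "payload": {
  "deltas": [
    {"jaw":1,"xyz":[0,0.004,0],"spin":0},
    {"jaw":1,"xyz":[0,0.004,0],"spin":0},
    {"jaw":1,"xyz":[0,0,0],"spin":0}
  ]
}}

```text
time: 25.23
tcp_pos: [0.5459, 0.0097, 0.2037]
eef_rot: [-1.217, 1.197, -1.197]
ft_force: [0.1, 0.5, -0.7]
finger_gap: 0.0002
```

```bash
python3 - <<'E'
from h import *
c=r.camera("scene")
crop("scene",c,(325,195,405,285),8,"g14.png")
s=r.read_state();print(s['time'],s['tcp_pos'],s['finger_gap'],s['ft_force'],s['wrist_torque'])
E
```

```text
25.2833 [0.54587635 0.00961274 0.20379522] -0.0005214633272466238 [ 0.46532014 -0.60697044 -0.37823445] [ 1.06684972e-02 -1.83063814e-02  9.89895575e-05]
```

View pics/g14.png

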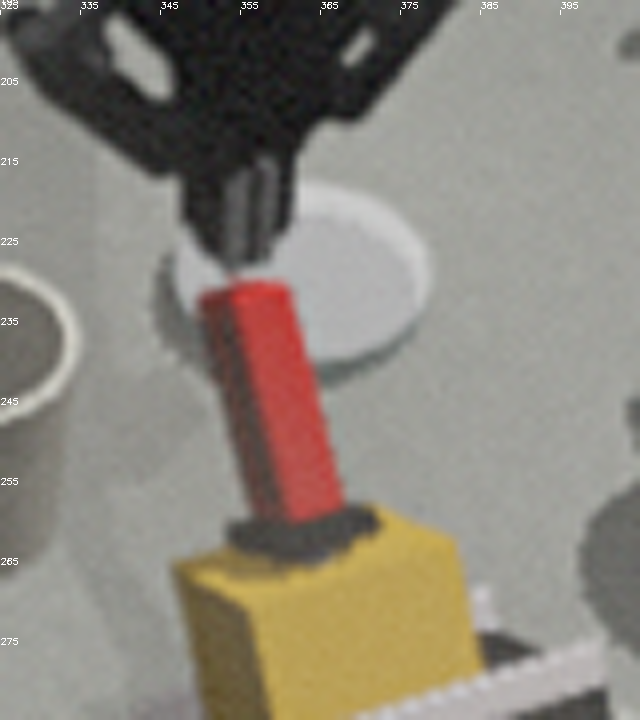

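{"api": "play_rows", "payload": {
  "deltas": [
    {"jaw":1,"xyz":[0,0.004,0],"spin":0},
    {"jaw":1,"xyz":[0,0.004,0],"spin":0},
    {"jaw":1,"xyz":[0,0,0],"spin":0}
  ]
}}

```text
time: 25.53
tcp_pos: [0.5457, 0.0097, 0.1994]
eef_rot: [-1.218, 1.197, -1.197]
ft_force: [0.2, 1.3, 0.1]
finger_gap: -0.0003
```

{"api": "play_rows", "payload": {
  "deltas": [
    {"jaw":1,"xyz":[0,0.003,0],"spin":0},
    {"jaw":1,"xyz":[0,0.003,0],"spin":0},
    {"jaw":1,"xyz":[0,0,0],"spin":0}
  ]
}}

```text
time: 25.78
tcp_pos: [0.5457, 0.0094, 0.197]
eef_rot: [-1.217, 1.197, -1.197]
ft_force: [-3.0, -0.4, 9.0]
finger_gap: 0.0003
```

{"api": "play_rows", "payload": {
  "deltas": [
    {"jaw":1,"xyz":[0,0.002,0],"spin":0},
    {"jaw":1,"xyz":[0,0.002,0],"spin":0},
    {"jaw":1,"xyz":[0,0,0],"spin":0}
  ]
}}

```text
time: 26.03
tcp_pos: [0.5456, 0.0091, 0.1962]
eef_rot: [-1.216, 1.197, -1.197]
ft_force: [-12.0, -0.3, 33.6]
finger_gap: 0.0001
```

```bash
python3 - <<'E'
from h import *
c=r.camera("scene")
crop("scene",c,(325,195,405,285),8,"g15.png")
s=r.read_state();print(s['time'],s['tcp_pos'],s['finger_gap'],s['ft_force'],s['wrist_torque'])
E
```

```text
26.0833 [0.54564867 0.00913389 0.19625467] 0.00019106879827071341 [-12.5820747    0.18677838  32.85528757] [ 0.11644089  2.43793929 -0.0390584 ]
```

View pics/g15.png

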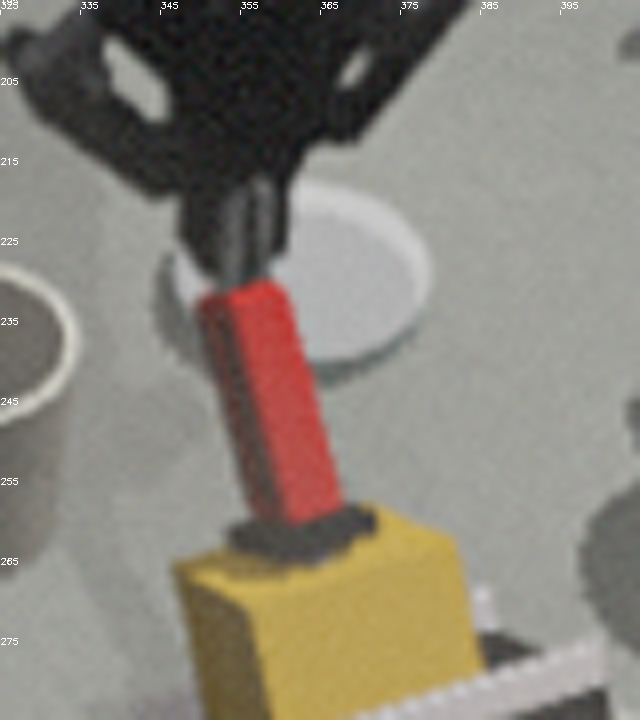

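{"api": "play_rows", "payload": {
  "deltas": [
    {"jaw":1,"xyz":[0,0,0.003],"spin":0},
    {"jaw":1,"xyz":[0,0,0],"spin":0}
  ]
}}

```text
time: 26.25
tcp_pos: [0.5472, 0.0091, 0.1966]
eef_rot: [-1.216, 1.196, -1.197]
ft_force: [-15.4, 0.7, 41.2]
finger_gap: 0.0001
```

{"api": "play_rows", "payload": {
  "deltas": [
    {"jaw":1,"xyz":[0,0,0.003],"spin":0},
    {"jaw":1,"xyz":[0,0,0],"spin":0}
  ]
}}

```text
time: 26.42
tcp_pos: [0.5488, 0.009, 0.197]
eef_rot: [-1.216, 1.196, -1.198]
ft_force: [-18.3, 1.5, 47.8]
finger_gap: 0.0001
```

{"api": "play_rows", "payload": {
  "deltas": [
    {"jaw":1,"xyz":[0,-0.006,0],"spin":0},
    {"jaw":1,"xyz":[0,-0.03,0],"spin":0},
    {"jaw":1,"xyz":[0,-0.05,0],"spin":0},
    {"jaw":1,"xyz":[0,-0.06,0],"spin":0},
    {"jaw":-0.4,"xyz":[0,0,0],"spin":0}
  ]
}}

```text
time: 26.83
tcp_pos: [0.5501, 0.0089, 0.2721]
eef_rot: [-1.214, 1.192, -1.2]
ft_force: [-0.3, -0.0, 0.5]
finger_gap: 0.0108
```

```bash
python3 - <<'E'
from h import *
im=np.mean([r.camera("scene").astype(float) for _ in range(4)],0).astype(np.uint8)
crop("scene",im,(343,222,388,282),12,"h1.png")
crop("top",r.camera("top"),(265,155,355,245),8,"h2.png")
s=r.read_state();print(s['time'],s['tcp_pos'],s['finger_gap'],s['ft_force'])
E
```

```text
27.0833 [0.5485787  0.00982132 0.26694245] 0.04840934001696223 [ 0.40103067 -0.23445527 -0.18012384]
```

View pics/h1.png

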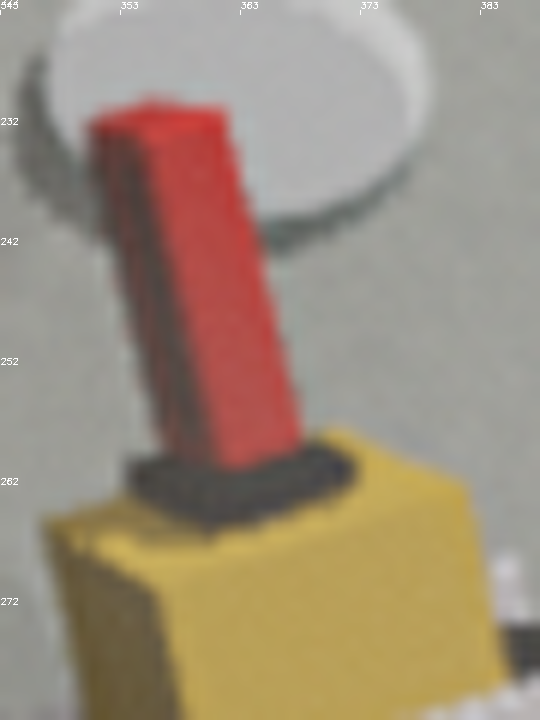

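View pics/h2.png

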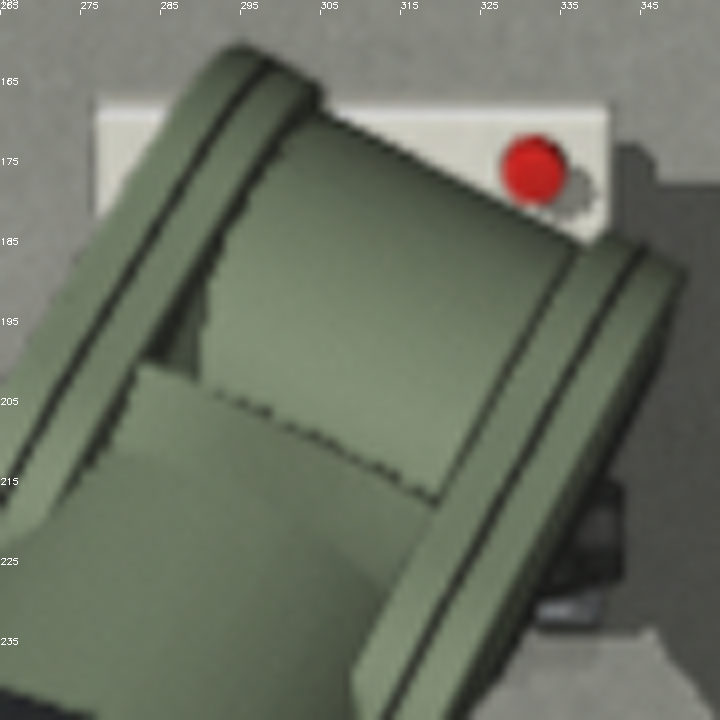

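{"api": "play_rows", "payload": {
  "deltas": [
    {"jaw":1,"xyz":[0,0,-0.01],"spin":0},
    {"jaw":1,"xyz":[0,0,0],"spin":0},
    {"jaw":1,"xyz":[0,0,0],"spin":0},
    {"jaw":1,"xyz":[0,0.03,0],"spin":0},
    {"jaw":1,"xyz":[0,0.04,0],"spin":0}
  ]
}}

```text
time: 27.5
tcp_pos: [0.5443, 0.0095, 0.2331]
eef_rot: [-1.216, 1.195, -1.198]
ft_force: [0.9, 0.9, -0.8]
finger_gap: -0.0
```

{"api": "play_rows", "payload": {
  "deltas": [
    {"jaw":1,"xyz":[0,0.03,0],"spin":0},
    {"jaw":1,"xyz":[0,0.018,0],"spin":0},
    {"jaw":1,"xyz":[0,0,0],"spin":0}
  ]
}}

```text
time: 27.75
tcp_pos: [0.5433, 0.0097, 0.2074]
eef_rot: [-1.219, 1.198, -1.196]
ft_force: [-0.5, -0.0, -0.3]
finger_gap: 0.0001
```

{"api": "play_rows", "payload": {
  "deltas": [
    {"jaw":1,"xyz":[0,0.005,0.0035],"spin":0},
    {"jaw":1,"xyz":[0,0.005,0.0035],"spin":0},
    {"jaw":1,"xyz":[0,0,0],"spin":0}
  ]
}}

```text
time: 28.0
tcp_pos: [0.5478, 0.0097, 0.2039]
eef_rot: [-1.217, 1.196, -1.197]
ft_force: [0.1, 0.6, 0.2]
finger_gap: -0.0001
```

{"api": "play_rows", "payload": {
  "deltas": [
    {"jaw":1,"xyz":[0,0.004,0.0028],"spin":0},
    {"jaw":1,"xyz":[0,0.003,0.0021],"spin":0},
    {"jaw":1,"xyz":[0,0,0],"spin":0}
  ]
}}

```text
time: 28.25
tcp_pos: [0.55, 0.0097, 0.2001]
eef_rot: [-1.217, 1.197, -1.197]
ft_force: [-0.7, -0.0, 0.0]
finger_gap: -0.0
```

{"api": "play_rows", "payload": {
  "deltas": [
    {"jaw":1,"xyz":[0,0.0025,0.0018],"spin":0},
    {"jaw":1,"xyz":[0,0,0],"spin":0}
  ]
}}

```text
time: 28.42
tcp_pos: [0.5508, 0.0095, 0.1994]
eef_rot: [-1.217, 1.196, -1.197]
ft_force: [-3.2, 0.1, 9.0]
finger_gap: 0.0003
```

{"api": "play_rows", "payload": {
  "deltas": [
    {"jaw":1,"xyz":[0,0.0016,0.0012],"spin":0},
    {"jaw":1,"xyz":[0,0,0],"spin":0}
  ]
}}

```text
time: 28.58
tcp_pos: [0.5514, 0.0094, 0.1992]
eef_rot: [-1.216, 1.196, -1.197]
ft_force: [-5.2, 0.5, 19.5]
finger_gap: 0.0003
```

{"api": "play_rows", "payload": {
  "deltas": [
    {"jaw":1,"xyz":[0,0.0012,0.0008],"spin":0},
    {"jaw":1,"xyz":[0,0,0],"spin":0}
  ]
}}

```text
time: 28.75
tcp_pos: [0.5519, 0.0093, 0.1991]
eef_rot: [-1.216, 1.196, -1.197]
ft_force: [-9.1, 0.3, 29.1]
finger_gap: -0.0
```

```bash
python3 - <<'E'
from h import *
im=np.mean([r.camera("scene").astype(float) for _ in range(2)],0).astype(np.uint8)
crop("scene",im,(343,222,388,282),12,"h3.png")
s=r.read_state();print(s['time'],s['tcp_pos'],s['finger_gap'],s['ft_force'])
E
```

```text
28.85 [0.55185422 0.0093357  0.19910921] 3.439215164691507e-06 [-9.24629279  0.12969077 29.01773699]
```

View pics/h3.png

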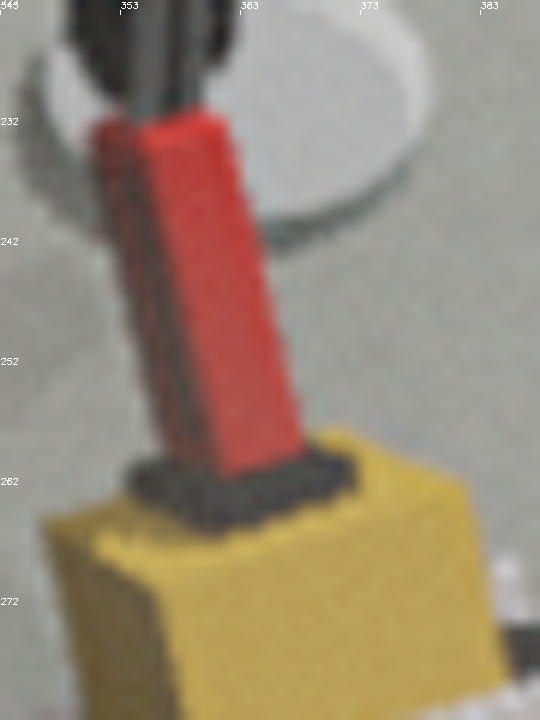

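{"api": "play_rows", "payload": {
  "deltas": [
    {"jaw":1,"xyz":[0,-0.006,-0.003],"spin":0},
    {"jaw":1,"xyz":[0,-0.02,-0.01],"spin":0},
    {"jaw":1,"xyz":[0,-0.04,0],"spin":0},
    {"jaw":1,"xyz":[0,0,0],"spin":0}
  ]
}}

```text
time: 29.18
tcp_pos: [0.5458, 0.0092, 0.2338]
eef_rot: [-1.215, 1.194, -1.199]
ft_force: [0.3, 0.0, 1.5]
finger_gap: 0.0002
```

```bash
python3 - <<'E'
from h import *
im=np.mean([r.camera("scene").astype(float) for _ in range(4)],0).astype(np.uint8)
crop("scene",im,(343,222,388,282),12,"h4.png")
s=r.read_state();print(s['time'],s['tcp_pos'],s['finger_gap'],s['ft_force'])
E
```

```text
29.3833 [0.54497674 0.00975423 0.23037056] -0.0006120805922094397 [-0.41456294  0.16215505 -0.39664988]
```

View pics/h4.png

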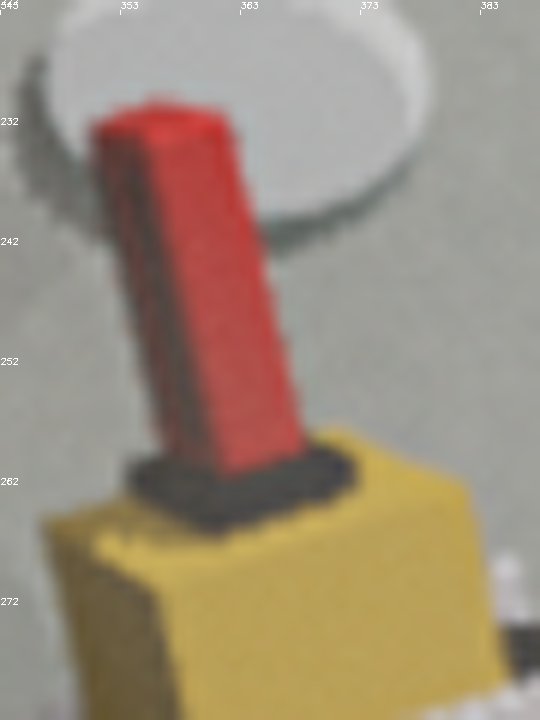

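```bash
cat > overlay.py <<'E'
from keyfit2 import *
import sys
def overlay(out,key=(0,0,35.),m=None,bias=(0,0),psi=np.radians(1.1),N=4,box=(340,220,392,285),s=12):
    im=np.mean([r.camera("scene").astype(float) for _ in range(N)],0).astype(np.uint8)
    x0,y0,x1,y1=box
    c=cv2.resize(im[y0:y1,x0:x1,::-1],None,fx=s,fy=s,interpolation=cv2.INTER_CUBIC)
    px=lambda p:tuple(((proj('scene',p)+bias-[x0,y0]+.5)*s-.5).round().astype(int).tolist())
    M35=K(psi,np.radians(35)); m=np.array(m)
    H=lambda x,y,z:m+M35@(np.array([x,y,z])*1e-3)
    def L(a,b,col): cv2.line(c,px(a),px(b),col,1,cv2.LINE_AA)
    sq=[(30,-30),(30,30),(-30,30),(-30,-30)]
    for i in range(4):
        a,b=sq[i],sq[(i+1)%4]; L(H(*a,0),H(*b,0),(255,0,0)); L(H(*a,0),H(*a,-46),(255,0,0))
    sl=[(14.5,-4.5),(14.5,4.5),(-14.5,4.5),(-14.5,-4.5)]
    for i in range(4): L(H(*sl[i],0),H(*sl[(i+1)%4],0),(255,0,255))
    outz,dx,th=key; Mk=K(psi,np.radians(th)); o=H(dx,0,outz); G=lambda x,y,z:o+Mk@(np.array([x,y,z])*1e-3)
    for (a,b,z0,z1) in((22,15,0,8),(17,9,8,72)):
        q=[(a,-b),(a,b),(-a,b),(-a,-b)]
        for i in range(4):
            for z in(z0,z1): L(G(*q[i],z),G(*q[(i+1)%4],z),(0,255,0))
            L(G(*q[i],z0),G(*q[i],z1),(0,255,0))
    cv2.imwrite("pics/"+out,c)
E
python3 - <<'E'
from overlay import *
overlay("o1.png",m=[.6035,.0104,.15])
E
```

```text
(no output)
```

View pics/o1.png

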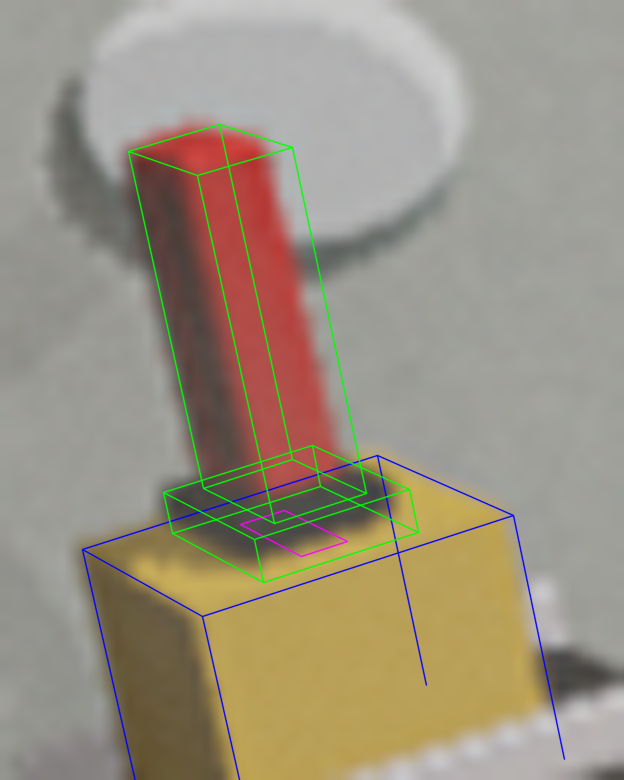

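{"api": "play_rows", "payload": {
  "deltas": [
    {"jaw":1,"xyz":[0,-0.06,-0.02],"spin":0},
    {"jaw":1,"xyz":[0,-0.04,-0.06],"spin":0},
    {"jaw":1,"xyz":[0,0,-0.07],"spin":0},
    {"jaw":1,"xyz":[0,0,-0.07],"spin":0},
    {"jaw":1,"xyz":[0,0,-0.07],"spin":0}
  ]
}}

```text
time: 30.0
tcp_pos: [0.3984, 0.0071, 0.2804]
eef_rot: [-1.217, 1.197, -1.196]
ft_force: [0.1, 0.0, 0.3]
finger_gap: -0.0002
```

```bash
python3 - <<'E'
from h import *
im=np.mean([r.camera("top").astype(float) for _ in range(4)],0).astype(np.uint8)
crop("top",im,(285,180,340,235),12,"h5.png")
cv2.imwrite("pics/h6.png",r.camera("scene")[:,:,::-1])
s=r.read_state();print(s['time'],s['tcp_pos'],s['finger_gap'],s['ft_force'])
E
```

```text
30.25 [0.40079195 0.0073172  0.2807101 ] 0.00010617980822825421 [ 0.2849466   0.17609382 -0.28575579]
```

View pics/h5.png

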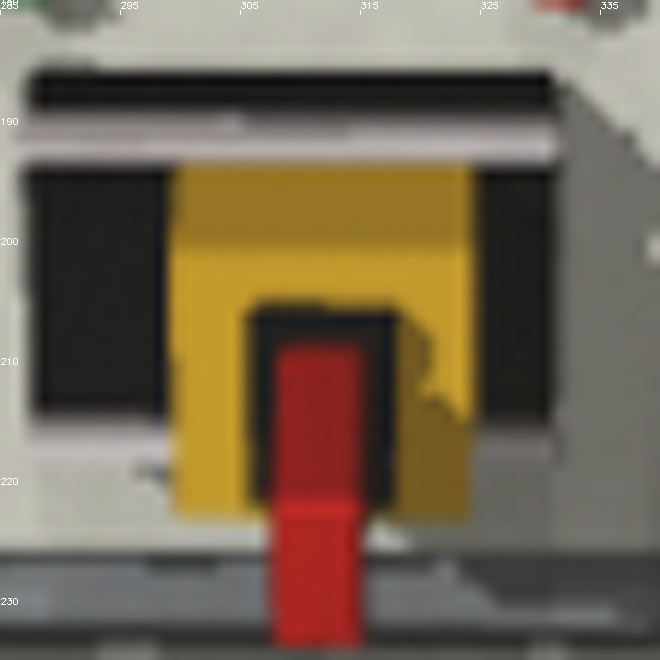

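View pics/h6.png

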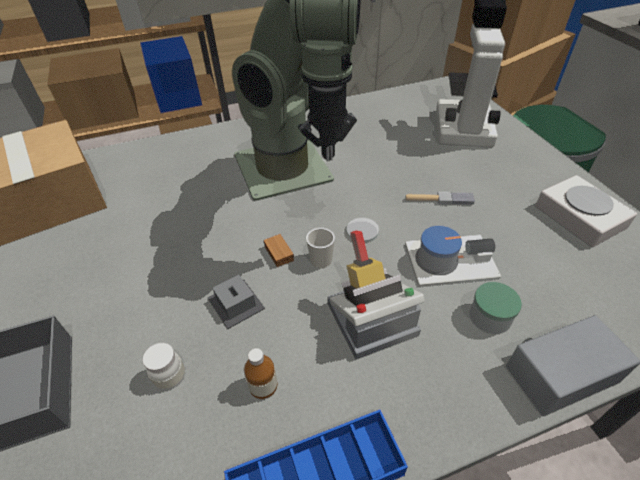

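```bash
sed -e "s/'scene'/CAM/g; s/\"scene\"/CAM/g; s/^import sys/CAM='top'/" overlay.py > overlay2.py; python3 - <<'E'
import overlay2 as o
import shutil
for i,k in enumerate([(0,0,35.),(3,0,35.)]):
    o.overlay(f"t{i}.png",key=k,m=[.598,.0098,.15],box=(285,180,340,238),s=12)
E
python3 - <<'E'
import cv2,numpy as np
a=cv2.imread('pics/t0.png');b=cv2.imread('pics/t1.png');cv2.imwrite('pics/t2.png',cv2.resize(np.hstack([a[200:],b[200:]]),None,fx=.6,fy=.6) if 0 else np.hstack([a[200:,120:500],b[200:,120:500]]))
E
```

```text
(no output)
```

View pics/t2.png

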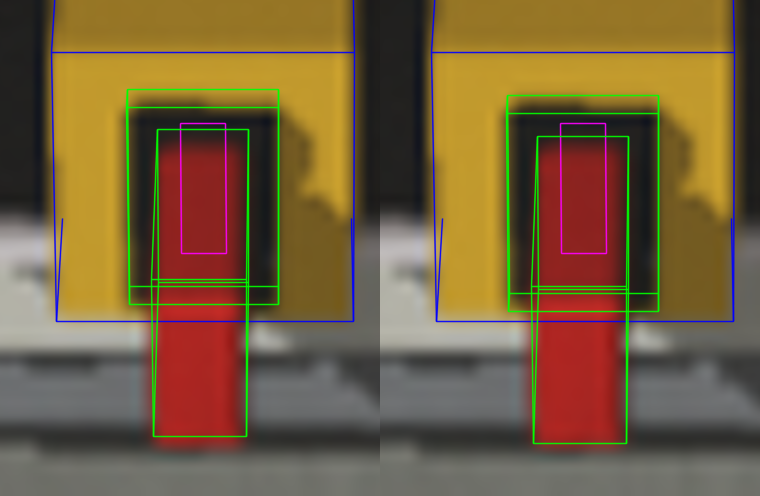

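{"api": "play_rows", "payload": {
  "deltas": [
    {"jaw":-0.4,"xyz":[0,0,0.07],"spin":0},
    {"jaw":-0.4,"xyz":[0,0,0.08],"spin":0},
    {"jaw":-0.4,"xyz":[0,0,0.08],"spin":0},
    {"jaw":-0.4,"xyz":[0,0,0.08],"spin":0},
    {"jaw":-0.4,"xyz":[0,0,0.04],"spin":0}
  ]
}}

```text
time: 31.07
tcp_pos: [0.5781, 0.0103, 0.2796]
eef_rot: [-1.219, 1.196, -1.196]
ft_force: [-1.2, 0.7, -0.5]
finger_gap: 0.0593
```

{"api": "play_rows", "payload": {
  "deltas": [
    {"jaw":-0.4,"xyz":[0,0,0],"spin":0},
    {"jaw":-0.4,"xyz":[0,0.06,0],"spin":0},
    {"jaw":-0.4,"xyz":[0,0.06,0],"spin":0},
    {"jaw":-0.4,"xyz":[0,0.04,0],"spin":0},
    {"jaw":-0.4,"xyz":[0,0.03,0],"spin":0}
  ]
}}

```text
time: 31.48
tcp_pos: [0.5743, 0.0102, 0.1836]
eef_rot: [-1.219, 1.198, -1.196]
ft_force: [0.3, -0.1, -0.8]
finger_gap: 0.0597
```

```bash
python3 - <<'E'
from h import *
crop("scene",r.camera("scene"),(335,195,400,285),8,"h7.png")
s=r.read_state();print(s['time'],s['tcp_pos'],s['finger_gap'],s['ft_force'])
E
```

```text
31.5333 [0.573708   0.01042686 0.18175447] 0.05950119441631141 [-0.5762031   0.45638218 -3.8993106 ]
```

View pics/h7.png

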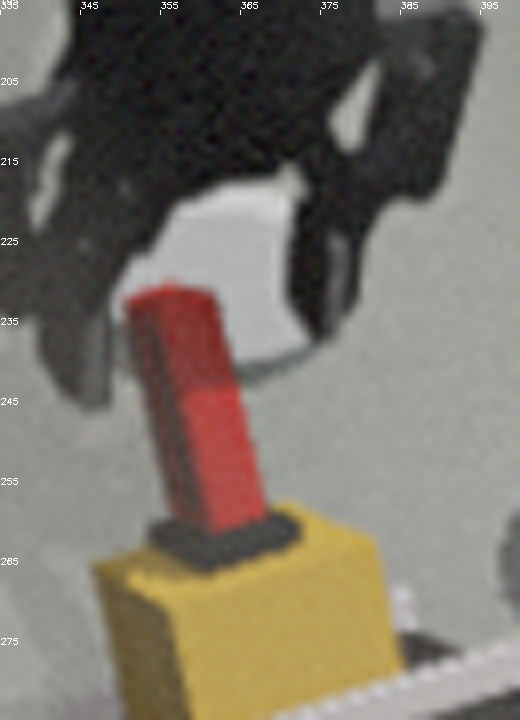

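{"api": "play_rows", "payload": {
  "deltas": [
    {"jaw":-0.4,"xyz":[0,0.03,0],"spin":0},
    {"jaw":-0.4,"xyz":[0,0.026,0],"spin":0},
    {"jaw":-0.4,"xyz":[0,0,0],"spin":0},
    {"jaw":0.2,"xyz":[0,0,0],"spin":0},
    {"jaw":0.5,"xyz":[0,0,0],"spin":0}
  ]
}}

```text
time: 31.95
tcp_pos: [0.5755, 0.01, 0.1587]
eef_rot: [-1.217, 1.196, -1.197]
ft_force: [-1.0, -0.3, 1.7]
finger_gap: 0.0362
```

{"api": "play_rows", "payload": {
  "deltas": [
    {"jaw":1,"xyz":[0,0,0],"spin":0},
    {"jaw":1,"xyz":[0,0,0],"spin":0},
    {"jaw":1,"xyz":[0,0,0],"spin":0},
    {"jaw":1,"xyz":[0,0,0],"spin":0}
  ]
}}

```text
time: 32.28
tcp_pos: [0.5755, 0.0101, 0.1585]
eef_rot: [-1.216, 1.196, -1.197]
ft_force: [-1.1, 1.1, 7.7]
finger_gap: 0.0172
```

```bash
python3 - <<'E'
from h import *
crop("scene",r.camera("scene"),(335,195,400,285),8,"h8.png")
s=r.read_state();print(s['time'],s['tcp_pos'],s['finger_gap'],s['ft_force'],s['wrist_torque'])
E
```

```text
32.3333 [0.57550841 0.01009585 0.15852076] 0.01700856380783041 [-2.25365968  0.62938145  7.1418134 ] [ 0.1099312   0.28009345 -0.01609149]
```

View pics/h8.png

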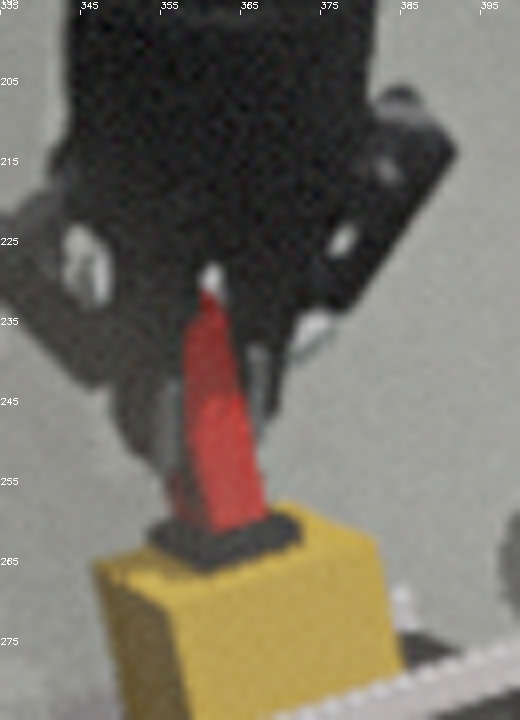

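{"api": "play_rows", "payload": {
  "deltas": [
    {"jaw":1,"xyz":[0,0.001,0.0007],"spin":0},
    {"jaw":1,"xyz":[0,0.001,0.0007],"spin":0},
    {"jaw":1,"xyz":[0,0,0],"spin":0}
  ]
}}

```text
time: 32.58
tcp_pos: [0.5758, 0.0101, 0.1583]
eef_rot: [-1.216, 1.196, -1.197]
ft_force: [-10.3, 1.4, 26.2]
finger_gap: 0.0174
```

{"api": "play_rows", "payload": {
  "deltas": [
    {"jaw":1,"xyz":[0,0.001,0.0007],"spin":0},
    {"jaw":1,"xyz":[0,0,0],"spin":0}
  ]
}}

```text
time: 32.75
tcp_pos: [0.5759, 0.0101, 0.1582]
eef_rot: [-1.216, 1.197, -1.196]
ft_force: [-15.1, 2.8, 34.2]
finger_gap: 0.0173
```

{"api": "play_rows", "payload": {
  "deltas": [
    {"jaw":1,"xyz":[0,-0.0012,0.0002],"spin":0},
    {"jaw":1,"xyz":[0,0,0],"spin":0}
  ]
}}

```text
time: 32.92
tcp_pos: [0.5759, 0.0101, 0.1583]
eef_rot: [-1.217, 1.197, -1.196]
ft_force: [-12.1, 1.6, 26.6]
finger_gap: 0.0175
```

```bash
python3 - <<'E'
from h import *
im=np.mean([r.camera("scene").astype(float) for _ in range(4)],0).astype(np.uint8)
crop("scene",im,(343,222,388,282),12,"h9.png")
s=r.read_state();print(s['time'],s['tcp_pos'],s['finger_gap'],s['ft_force'],s['wrist_torque'])
E
```

```text
33.1167 [0.57589156 0.01003837 0.15834373] 0.017869250883296085 [-12.49574806   1.27376923  26.3378267 ] [0.47374534 2.81654835 0.05304182]
```

View pics/h9.png

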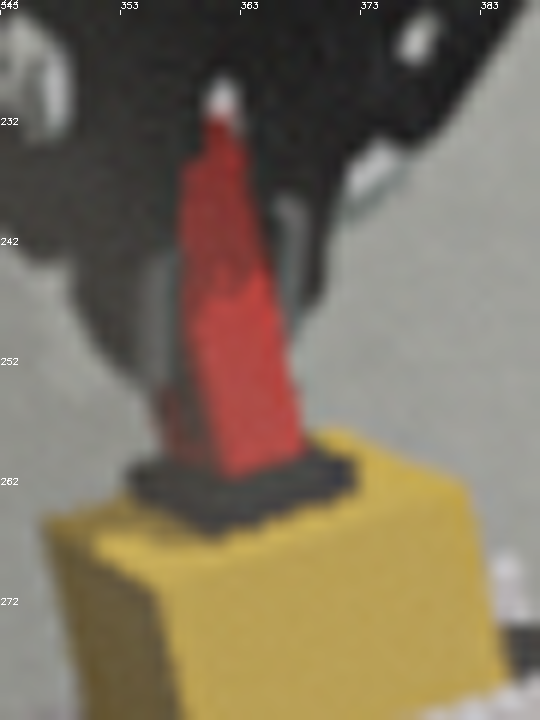

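{"api": "play_rows", "payload": {
  "deltas": [
    {"jaw":1,"xyz":[0,-0.0008,0.0016],"spin":0},
    {"jaw":1,"xyz":[0,0,0],"spin":0}
  ]
}}

```text
time: 33.28
tcp_pos: [0.576, 0.0101, 0.1584]
eef_rot: [-1.218, 1.198, -1.195]
ft_force: [-15.4, 2.2, 23.7]
finger_gap: 0.0175
```

{"api": "play_rows", "payload": {
  "deltas": [
    {"jaw":1,"xyz":[0,-0.0008,0.0016],"spin":0},
    {"jaw":1,"xyz":[0,0,0],"spin":0}
  ]
}}

```text
time: 33.45
tcp_pos: [0.5767, 0.0101, 0.1585]
eef_rot: [-1.218, 1.199, -1.195]
ft_force: [-15.5, 0.7, 19.5]
finger_gap: 0.0173
```

```bash
python3 - <<'E'
from h import *
im=np.mean([r.camera("scene").astype(float) for _ in range(4)],0).astype(np.uint8)
crop("scene",im,(343,222,388,282),12,"h10.png")
s=r.read_state();print(s['time'],s['tcp_pos'],s['finger_gap'],s['ft_force'],s['wrist_torque'])
E
```

```text
33.65 [0.57668904 0.0100847  0.15848547] 0.01742675109021378 [-14.11546964   1.10084662  18.02510583] [0.26113847 3.40542614 0.00474915]
```

View pics/h10.png

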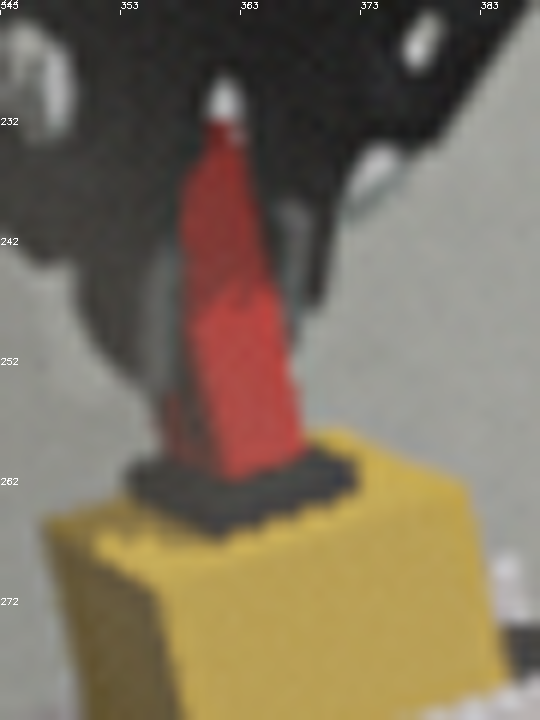

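{"api": "play_rows", "payload": {
  "deltas": [
    {"jaw":1,"xyz":[0,0.001,0.0012],"spin":0},
    {"jaw":1,"xyz":[0,0,0],"spin":0}
  ]
}}

```text
time: 33.82
tcp_pos: [0.5774, 0.0101, 0.1584]
eef_rot: [-1.218, 1.199, -1.195]
ft_force: [-15.6, 2.2, 25.6]
finger_gap: 0.0174
```

{"api": "play_rows", "payload": {
  "deltas": [
    {"jaw":1,"xyz":[0,0.0006,0.0012],"spin":0},
    {"jaw":1,"xyz":[0,0,0],"spin":0}
  ]
}}

```text
time: 33.98
tcp_pos: [0.578, 0.0102, 0.1583]
eef_rot: [-1.218, 1.199, -1.195]
ft_force: [-17.9, 0.8, 28.8]
finger_gap: 0.0168
```

```bash
python3 - <<'E'
from h import *
im=np.mean([r.camera("scene").astype(float) for _ in range(4)],0).astype(np.uint8)
crop("scene",im,(343,222,388,282),12,"h11.png")
s=r.read_state();print(s['time'],s['tcp_pos'],s['finger_gap'],s['ft_force'],s['wrist_torque'])
E
```

```text
34.1833 [0.57799223 0.0101083  0.15827967] 0.01752090972913069 [-16.26485338   2.60767268  29.15254168] [ 0.41679788  4.03493095 -0.00917751]
```

View pics/h11.png

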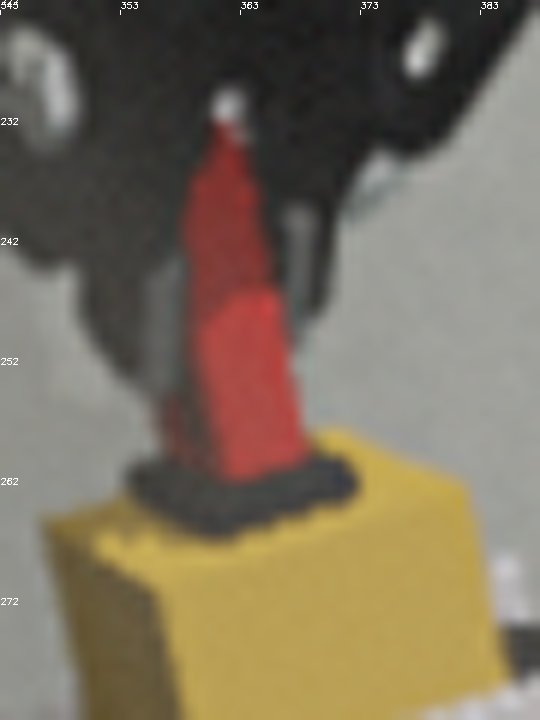

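{"api": "play_rows", "payload": {
  "deltas": [
    {"jaw":1,"xyz":[0,-0.0008,-0.0006],"spin":0},
    {"jaw":1,"xyz":[0,0,0],"spin":0}
  ]
}}

```text
time: 34.35
tcp_pos: [0.5779, 0.0101, 0.1583]
eef_rot: [-1.218, 1.198, -1.196]
ft_force: [-12.9, 2.0, 20.7]
finger_gap: 0.0174
```

{"api": "play_rows", "payload": {
  "deltas": [
    {"jaw":0,"xyz":[0,0,0],"spin":0},
    {"jaw":-0.2,"xyz":[0,0,0],"spin":0},
    {"jaw":-0.4,"xyz":[0,0,0],"spin":0},
    {"jaw":-0.4,"xyz":[0,0,0],"spin":0}
  ]
}}

```text
time: 34.68
tcp_pos: [0.579, 0.0102, 0.1572]
eef_rot: [-1.217, 1.196, -1.197]
ft_force: [0.4, -0.2, -0.3]
finger_gap: 0.06
```

```bash
python3 - <<'E'
from h import *
im=np.mean([r.camera("scene").astype(float) for _ in range(4)],0).astype(np.uint8)
crop("scene",im,(343,222,388,282),12,"h12.png")
s=r.read_state();print(s['time'],s['tcp_pos'],s['finger_gap'],s['ft_force'],s['wrist_torque'])
E
```

```text
34.8833 [0.57887705 0.01019911 0.15709473] 0.059723977238399076 [-0.48947059  0.58840819 -0.16972215] [ 0.01504359 -0.00983071 -0.06711791]
```

View pics/h12.png

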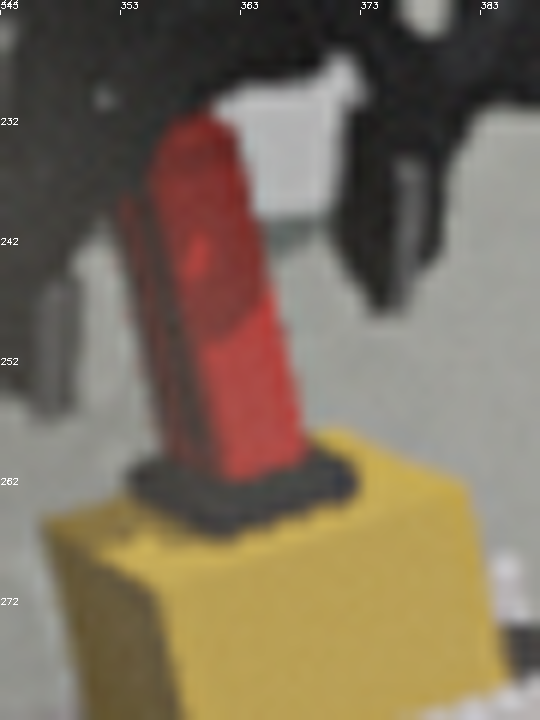

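{"api": "play_rows", "payload": {
  "deltas": [
    {"jaw":-0.4,"xyz":[0,-0.02,0],"spin":0},
    {"jaw":-0.4,"xyz":[0,-0.05,0],"spin":0},
    {"jaw":-0.4,"xyz":[0,-0.07,0],"spin":0},
    {"jaw":-0.4,"xyz":[0,-0.07,0],"spin":0},
    {"jaw":-0.4,"xyz":[0,-0.04,0],"spin":0}
  ]
}}

```text
time: 35.3
tcp_pos: [0.5791, 0.0095, 0.2864]
eef_rot: [-1.215, 1.194, -1.199]
ft_force: [-0.3, 0.2, 0.3]
finger_gap: 0.0596
```

{"api": "play_rows", "payload": {
  "deltas": [
    {"jaw":-0.4,"xyz":[0,0,-0.06],"spin":0},
    {"jaw":-0.4,"xyz":[0,0,-0.07],"spin":0},
    {"jaw":-0.4,"xyz":[0,0,-0.07],"spin":0},
    {"jaw":-0.4,"xyz":[0,0,-0.07],"spin":0},
    {"jaw":-0.4,"xyz":[0,0,-0.07],"spin":0}
  ]
}}

```text
time: 35.72
tcp_pos: [0.407, 0.0071, 0.2826]
eef_rot: [-1.217, 1.197, -1.196]
ft_force: [0.7, 0.4, 0.4]
finger_gap: 0.0593
```

```bash
python3 - <<'E'
import overlay2 as o
from h import *
im=np.mean([r.camera("scene").astype(float) for _ in range(4)],0).astype(np.uint8)
crop("scene",im,(343,222,388,282),12,"h13.png")
for i,k in enumerate([(0,-1,35.),(0,-1,37.)]):
    o.overlay(f"t{i}.png",key=k,m=[.5985,.0098,.15],box=(285,180,340,238),s=12)
a=cv2.imread('pics/t0.png');b=cv2.imread('pics/t1.png');cv2.imwrite('pics/t3.png',np.hstack([a[200:,120:500],b[200:,120:500]]))
im=np.mean([r.camera("top").astype(float) for _ in range(2)],0).astype(np.uint8)
crop("top",im,(285,180,340,238),12,"h14.png")
s=r.read_state();print(s['time'],s['tcp_pos'])
E
```

```text
36.4167 [0.40896228 0.00722479 0.28204119]
```

View pics/h13.png

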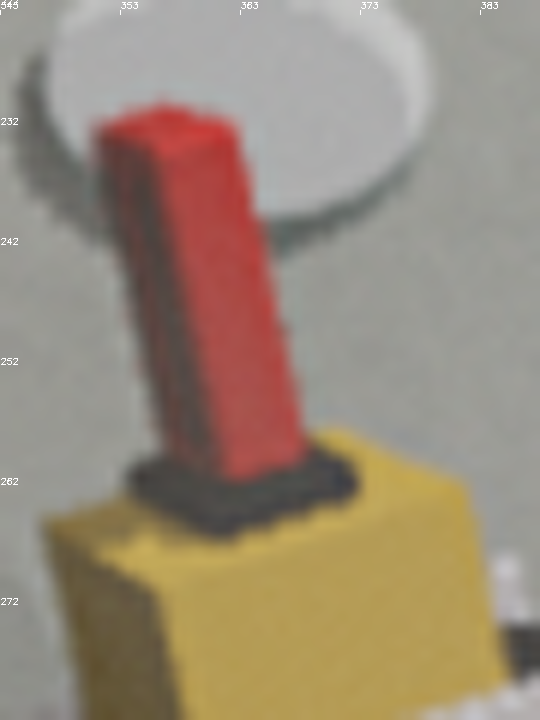

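View pics/t3.png

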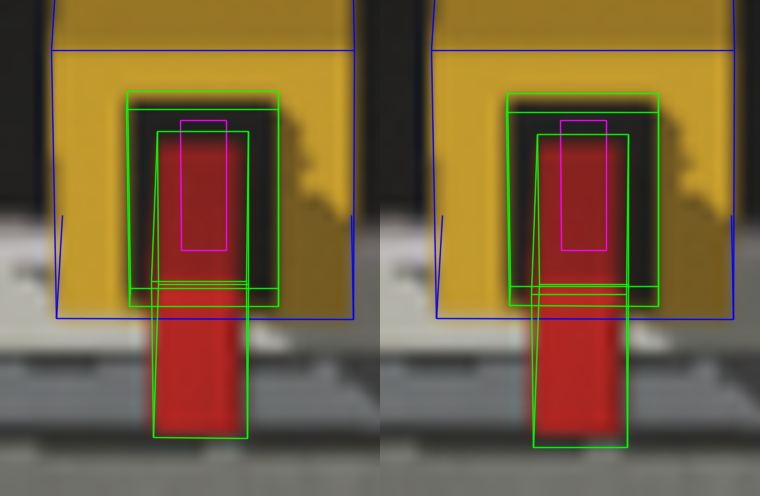

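View pics/h14.png

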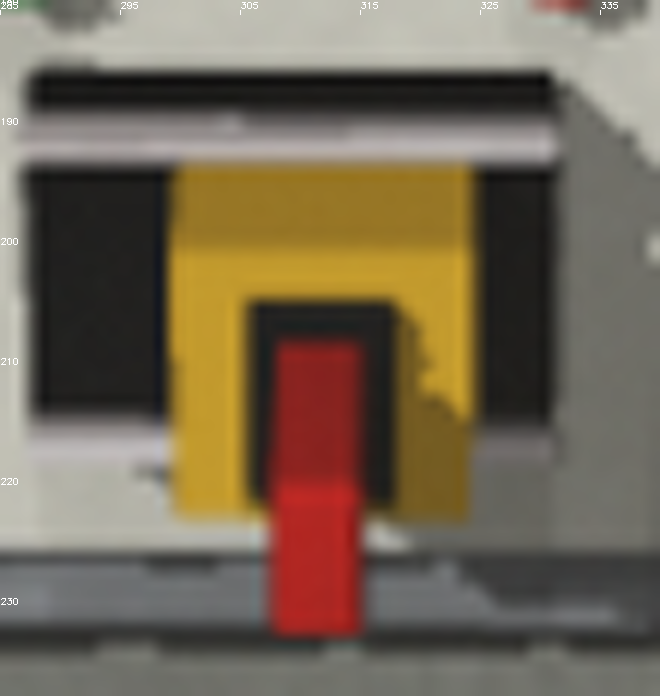

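```bash
python3 tin.py | head -3; python3 - <<'E'
from h import *
cv2.imwrite("pics/z1.png",r.camera("top")[:,:,::-1])
E
```

```text
lid (216.1035614013672, 234.79792404174805) (312.066650390625, 316.7826843261719)
[0.54490633 0.24773814 0.086     ]
stripe axis 77.30686120348683 centre->stripe 76.03012624032887 ext 0.03937783112745983
```

View pics/z1.png

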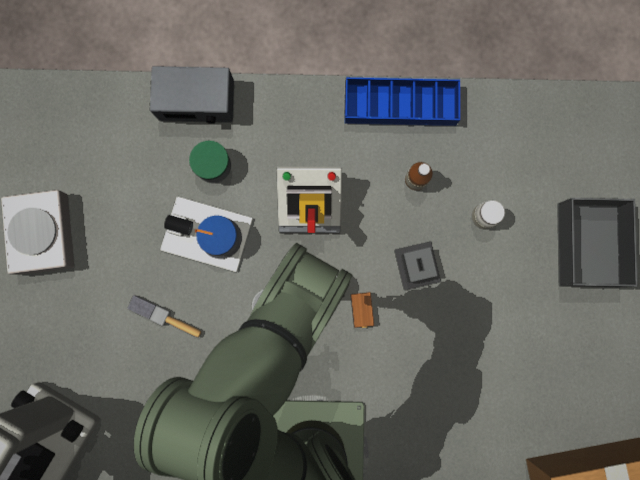

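The last top view shows the tin stripe (206, 232) still pointing at the lens (178, 225). The key stands in the yellow head at (312, 215), the dock at (418, 265) is empty, and the bench items visible around the arm are where they started. The arm touches nothing, so I'm handing in.

```bash
python3 -c "
from rig import r
print(r.finish_job())"
```

```text
the job is handed in; nothing more can be done
None
```

I turned the tin to face the lens, then put the key in the interlock slot and left it there. The job was handed in at about 36 s, with the arm clear of everything.

**What I did**
- **Tin:** I turned it about 47° clockwise with both fingertips on the lid. The stripe points at 76–77° and the lens direction is about 75–75.7°, so it is within roughly 1–2°. A recheck at the end showed no change.
- **Key:** I took it from the dock, tilted it to about 35° in the grip against the dock's side, and slid it into the slot.

**What the last checks showed**
- **Seating:** With the key pressed at up to about 37 N it barely moved any further. After I let go, the top view matched the flush model to within about 1 mm.
- **Uncertainty:** The camera alone leaves about 1 mm of doubt on the last bit of seating, and I had no direct reading of the cam.

**What went wrong or disagreed**
- **First release:** The key shifted partly out and leaned over. I pressed on its top twice with the closed fingers; the first press did not seat it, and its force briefly reached about 51 N. I then gripped it again, re-seated it and released it under a light push.
- **Measurements:** The two cameras differed by about 6–8 mm in x. The fingertips touched down tens of millimetres away from the given tool offset, so I found contact by force instead.
- **Other items:** The ones I could see had not moved. The arm hid the beaker and most of the petri dish in the last top view, but the scene view taken at about 30 s showed both in place.

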